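Scrap the broken valve plates through the tilting bin

TASK

Leaving the turnbutton across its rim, put every valve plate that has a corner broken off into the tilting steel bin; then turn the turnbutton clear and tip the bin by its handle so that the plates all slide into the scrap crate. With all of them in the crate, and only then, bring the bin back down level on its stop and turn the turnbutton fully back across the rim; leave the sound plates and the plug gauge where they lie.

Things in the scene. Friction and masses are not known exactly. Their poses are not given: they have to be found in the camera images.
- broken1: Broken valve plate, one of up to five alike, flat on the bench. Flat steel, 92 (x) x 44 (y) x 12 mm (z, up). Origin: centre of that full outline, on the underside. The corner at +x, +y is broken off (missing where x > 14 and y > -2 mm, but for a small stub in the inner corner). Full width from x -46 to +14 mm; centre of mass at about x -5, y -2, z 6 mm. 0.17 to 0.28 kg.
- broken2: Broken valve plate, one of up to five alike, flat on the bench. Flat steel, 92 (x) x 44 (y) x 12 mm (z, up). Origin: centre of that full outline, on the underside. The corner at +x, +y is broken off (missing where x > 14 and y > -2 mm, but for a small stub in the inner corner). Full width from x -46 to +14 mm; centre of mass at about x -5, y -2, z 6 mm. 0.17 to 0.28 kg.
- broken3: Broken valve plate, one of up to five alike, flat on the bench. Flat steel, 92 (x) x 44 (y) x 12 mm (z, up). Origin: centre of that full outline, on the underside. The corner at +x, +y is broken off (missing where x > 14 and y > -2 mm, but for a small stub in the inner corner). Full width from x -46 to +14 mm; centre of mass at about x -5, y -2, z 6 mm. 0.17 to 0.28 kg.
- broken4: Broken valve plate, one of up to five alike, flat on the bench. Flat steel, 92 (x) x 44 (y) x 12 mm (z, up). Origin: centre of that full outline, on the underside. The corner at +x, +y is broken off (missing where x > 14 and y > -2 mm, but for a small stub in the inner corner). Full width from x -46 to +14 mm; centre of mass at about x -5, y -2, z 6 mm. 0.17 to 0.28 kg.
- broken5: Broken valve plate, one of up to five alike, flat on the bench. Flat steel, 92 (x) x 44 (y) x 12 mm (z, up). Origin: centre of that full outline, on the underside. The corner at +x, +y is broken off (missing where x > 14 and y > -2 mm, but for a small stub in the inner corner). Full width from x -46 to +14 mm; centre of mass at about x -5, y -2, z 6 mm. 0.17 to 0.28 kg.
- whole1: A sound valve plate with all four corners, which stays where it is on the bench, among the broken ones. Flat steel, 92 (x) x 44 (y) x 12 mm (z, up). Origin: centre of that full outline, on the underside. About 0.28 kg.
- whole2: A sound valve plate with all four corners, which stays where it is on the bench, among the broken ones. Flat steel, 92 (x) x 44 (y) x 12 mm (z, up). Origin: centre of that full outline, on the underside. About 0.28 kg.
- stand: Fixed stand of the tilting bin. Origin: on the bench under the middle of the bin; its y axis points from the crate side (-y) to the bin's handle side (+y), z up. A 34 mm square post beside the bin, centred at x -145, y +30 mm, 148 mm high, carries the turnbutton.
- bin (a joint): Tilt of the steel bin about its hinge: 0 = level (on its stop), grows as the handle is lifted, 1.05 rad = stop. Bin 0.9 kg, stiff hinge (1.4 N m friction): empty, it stays where it is left; loaded, it may sink back. Plates begin to slide at about 0.45 to 0.63 rad. The turnbutton across the rim blocks it.
- bin_floor (a point): Centre of the bin's inner floor, 104 mm above the bench when level. Bin axes: x along the hinge, y from the open lip to the handle, z out of the floor. Inside 196 mm in x; 4 mm walls rise 41 mm above the floor on three sides; the -y side, next to the crate, is open. Floor from y -115 mm (lip) to +96 mm (back wall).
- bin_hinge (a point): Middle of the bin's hinge axis, 100 mm above the bench; the axis is the bin's x axis (rotation is positive about +x: the +y side rises). It is 100 mm from the floor centre, towards the crate.
- bin_handle (a point): Middle of the bin's handle: round bar, 12 mm diameter, along the bin's x, 114 mm clear between its end brackets, 45 mm outside the back wall, 135 mm above the bench when level; 245 mm from the hinge in the bin's y, 35 mm in its z. Pinched from above, it turns in the grip as the bin tilts.
- turnbutton (a joint): Angle of the turnbutton on its post about the vertical: 0 = blade straight across the bin's rim (secured; stop), grows anticlockwise seen from above, 1.35 rad = fully clear of the bin (stop). It stays where it is put (0.08 N m friction). It clears the bin from about 0.9 rad.
- turnbutton_grip (a point): On the turnbutton's axis, at mid-height of its upright grip fin, 171 mm above the bench; x along the blade, z up. Fin 12 mm thick (y), x -17 to +33 mm, 30 mm tall (top 15 mm above this point), on a blade 6 mm thick from x -17 to +63 mm; the blade's underside is 5 mm above the bin's rim.
- crate: Fixed open steel scrap crate beside the stand, under the bin's open lip. Origin: centre of its underside on the bench; 260 mm (x) by 210 mm (y) by 80 mm high, walls and floor 5 mm.
- plug_gauge: Bystander: brass plug gauge lying on the bench, about 105 mm long along its x and 22 mm across, origin on the underside near its middle.
Things that resemble listed ones, but are neither listed nor needed, are in the scene too. Leave any green or red look-alike of the broken5 alone.

How it is judged:
By the outcome, as a careful person would: the job done as asked, in the order asked, and still so for the second after the job is handed in, with the robot touching nothing.
Of broken1, broken2, broken3, broken4, broken5 only 3 to 5 are there at a start; the rules pass over those that are not, and their reading is None.
At some moment in a run one of broken1, broken2, broken3, broken4, broken5 may be knocked a few centimetres aside while the robot is not near it.
Once in a run the grip may slacken for a moment while it holds something.
It also fails if it takes over 210 s, if anything falls off the work surface, if the arm or the gripper's body presses on something with over 40 N, if the wrist force passes 120 N, or if a joint passes its speed limit or range.

ROBOT

A 6-joint arm with a two-finger parallel gripper is mounted at the origin on the work surface. World frame = base frame: x ahead of the robot, y to its left, z up, the work surface at z = 0. Lengths are in mm, angles in rad, forces in N, time in s.
With the tool pointing down it reaches from about 325 to 850 mm from the base axis. Payload 4.4 kg.
Tool frame: the origin (TCP) lies between the finger pads; the fingertips stand 17 mm ahead of it and the grasp point (between the pads) lies 2 mm behind it; z points along the fingers, y is the direction in which the jaws open and shut (so a half turn about z gives the same grasp; the last joint's range is limited). The gripper opens to 94 mm and grips with 3 to 60 N. Pads are 16 mm wide; open, the fingers measure 119 mm over their backs; the gripper's body (75 mm by 177 mm) begins 78 mm behind the grasp point.
Start: joints at [1.083, 0.207, 1.542, -0, 1.393, -0.15], TCP at [190.029, 542.693, 222.447] pointing down, gripper open.
Joint ranges: [-2.73, 2.73], [-0.86, 2.22], [0.23, 2.46], [-1.11, 4.25], [0.08, 2.63], [-2.82, 2.82]. Speed limits (rad/s): [2.79, 2.79, 3.14, 3.14, 3.14, 3.14].

INTERFACE

Orientations are given as a unit quaternion [w, x, y, z].
In Python, from workcell import observe, grab_frame, camera_model, close_job gives the robot as it stands. The module is installed in compiled form; this text tells all that it offers.
- The arm moves only by the shell command python3 -m jog 'ROWS' [FORCE]. ROWS is JSON, a list of rows, each an object of numbers: "tx", "ty", "tz": the shift along the world's x, y, z in m; "ax", "ay", "az": the turn, a rotation vector about the world's x, y, z in degrees; "jaw": the opening, from -1 (shut) to 1 (fully open), so that 0 is half open. In form: [{"tx": .., "ty": .., "tz": .., "ax": .., "ay": .., "az": .., "jaw": ..}, ...]. A call has 1 to 8 rows; each row shifts and turns the pose as measured when the row begins; what a row does not reach is not made up. A row lasts 1/12 s, in which the tool goes at most 41.7 mm and 7.16 degrees, less where a joint would pass 70% of its speed; a pose out of reach is approached as far as the arm can. A call is refused whole if a number of a shift passes 0.0417 or a number of a turn 7.16, either way. A call with a gripper value outside its range is refused whole. The fingers move at their own pace and stop on an object; FORCE is the grip in N (left out, the last holds). Time passes only in rows, so rows that do not move let the fingers close. It gives the time, the measured TCP pose, the force and the opening at its end, in the units of the state.
- observe(): the state, without advancing time (a new reading comes with each control period).
- grab_frame(name): name is "scene" or "top" or "wrist"; returns (picture, depth): 400x640x3 uint8, red, green, blue; 400x640 float32, mm along the optical axis (not along the pixel's ray), 0 where there is no reading.
- camera_model(name): a dict with "fx", "fy", "cx", "cy" (pixels), "dist_coeffs" ([k1, k2, p1, p2, k3] as OpenCV has them; the pictures are not rectified), "xyz" and "orientation" of the camera in the world. Camera axes: x right, y down, z forward; pixel columns grow to the right and rows downward; lengths in mm; the calibration is good to about 2 mm. A picture is of the moment at which its call begins: read the wrist's pose just before it. camera_model takes no time and is no camera call; for the wrist camera it gives the pose at the moment of the call.
- close_job(): hands the job in, once; it reports no verdict.
The state is a dict: "clock": time; "joint_pos": joint angles; "joint_vel": joint speeds; "joint_efforts": joint torques, N m; "position": TCP position; "tool_rot": TCP orientation; "contact_force": force on the tool from outside, world axes, zero at the start; "moment": the same for the moment, N m; "grip_width": finger opening in mm.
Only numpy, scipy, OpenCV 4.12 (cv2) and the standard library are available. Lean on these libraries where they do the work, as an engineer would, in place of code of your own. Each camera call takes 0.05 s, during which the arm holds its last target.

## Working session

There is one attempt and no reset: what is moved stays moved. The work goes in short steps, Python scripts to look and compute and a shell command to move; the robot and the scene stay as the last step left them, time stands still between calls to the robot, and variables do not carry over. Pictures are saved under pics/ and viewed, and the job is handed in when it is done.

```bash
mkdir -p pics; cat > h.py <<'E'
import numpy as np, cv2
from workcell import observe, grab_frame, camera_model, close_job
from scipy.spatial.transform import Rotation as R
def rot(q): return R.from_quat([q[1],q[2],q[3],q[0]])
def snap(name,fn):
    m=camera_model(name); p,d=grab_frame(name)
    cv2.imwrite('pics/'+fn+'.png',p[:,:,::-1]); np.savez('pics/'+fn+'.npz',p=p,d=d,m=np.array(m,dtype=object))
    return m,p,d
def load(fn):
    z=np.load('pics/'+fn+'.npz',allow_pickle=True); return z['m'].item(),z['p'],z['d']
def K(m): return np.array([[m['fx'],0,m['cx']],[0,m['fy'],m['cy']],[0,0,1.]])
def ray(m,uv):
    uv=np.array(uv,float).reshape(-1,1,2)
    n=cv2.undistortPoints(uv,K(m),np.array(m['dist_coeffs'],float)).reshape(-1,2)
    return rot(m['orientation']).apply(np.c_[n,np.ones(len(n))]), np.array(m['xyz'],float)
def onz(m,uv,z):
    r,o=ray(m,uv); return o+r*((z-o[2])/r[:,2])[:,None]
def ondepth(m,d,uv):
    r,o=ray(m,uv); return np.array([o+ri*d[int(v),int(u)] for ri,(u,v) in zip(r,uv)])
def proj(m,P):
    q=rot(m['orientation']).inv(); rv=q.as_rotvec(); t=q.apply(-np.array(m['xyz'],float))
    return cv2.projectPoints(np.array(P,float).reshape(-1,1,3),rv,t,K(m),np.array(m['dist_coeffs'],float))[0].reshape(-1,2)
def crop(fn,x0,y0,x1,y1,s,out):
    im=cv2.imread('pics/'+fn+'.png')[y0:y1,x0:x1]; cv2.imwrite('pics/'+out+'.png',cv2.resize(im,None,fx=s,fy=s,interpolation=cv2.INTER_CUBIC))
E
python3 - <<'E'
from h import *
for n in ['scene','top','wrist']:
    m,p,d=snap(n,n+'0'); print(n,m)
s=observe(); print(s)
E
```

```text
scene {'fx': 403.4199640617647, 'fy': 403.4199640617647, 'cx': 320.31446221320186, 'cy': 205.001085850228, 'dist_coeffs': array([-0.00967154,  0.        ,  0.        ,  0.        ,  0.        ]), 'xyz': array([1612.05631802,  661.36206518,  980.76983492]), 'orientation': array([-0.24076366,  0.48493241,  0.74723099, -0.38538198])}
top {'fx': 473.3424087294558, 'fy': 473.3424087294558, 'cx': 322.71646104551996, 'cy': 209.21596053133146, 'dist_coeffs': array([0.00582915, 0.        , 0.        , 0.        , 0.        ]), 'xyz': array([ 180.03124203,  154.31976188, 1588.28423539]), 'orientation': array([ 0.07099795, -0.67043552,  0.73481892, -0.07427424])}
wrist {'fx': 332.13971933904907, 'fy': 332.13971933904907, 'cx': 315.85563763541927, 'cy': 198.08978555269726, 'dist_coeffs': array([0.00428579, 0.        , 0.        , 0.        , 0.        ]), 'xyz': array([114.97201236, 569.14436631, 383.62182894]), 'orientation': array([0.11209576, 0.80775893, 0.57348874, 0.07791475])}
{'clock': 0.15, 'joint_pos': array([ 1.08351560e+00,  2.07265069e-01,  1.54256172e+00,  7.68370775e-06,
        1.39349358e+00, -1.50512211e-01]), 'joint_vel': array([ 1.27049638e-03, -3.14224618e-03, -5.31833096e-03, -1.55057586e-03,
        1.15632879e-03,  9.58331815e-05]), 'joint_efforts': array([-8.79038112e-06, -3.71309960e+01, -2.81814319e+01,  7.00322818e-02,
        3.26568657e-02, -1.00355098e-04]), 'position': array([189.74893759, 542.18907261, 221.56473211]), 'tool_rot': array([-2.74425931e-04,  1.67590285e-01,  9.85856354e-01, -8.19117808e-04]), 'contact_force': array([-0.62643294,  0.33875963,  0.42677746]), 'moment': array([ 0.0416216 , -0.03405689,  0.00187115]), 'grip_width': 93.86722321926663}
```

View pics/top0.png

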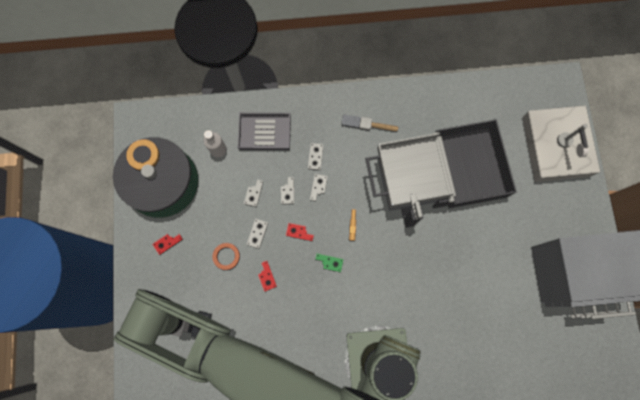

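View pics/scene0.png

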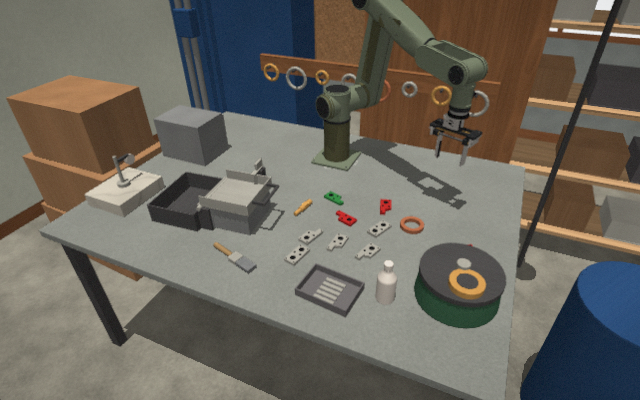

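View pics/wrist0.png

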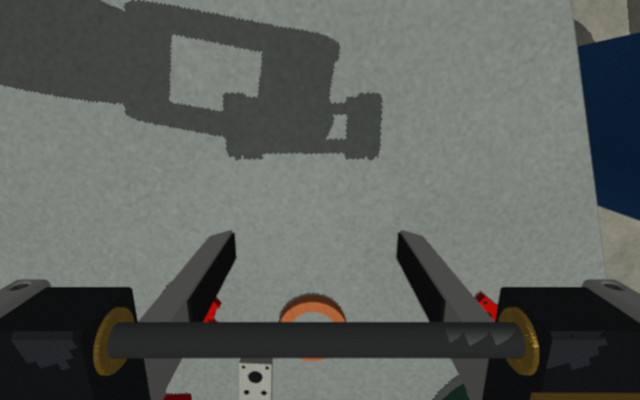

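```bash
python3 - <<'E'
from h import *
crop('top0',230,130,350,290,3.7,'c1'); crop('top0',350,110,520,240,4.5,'c2')
m,p,d=load('top0')
for n,uv in dict(b1=(255,193),b2=(288,190),b3=(318,186),w1=(316,156),w2=(257,233),g=(352,224)).items(): print(n,onz(m,[uv],12)[0].round(1))
E
```

```text
b1 [586.3 357.9  12. ]
b2 [586.5 244.4  12. ]
b3 [591.1 140.6  12. ]
w1 [699.2 137.9  12. ]
w2 [447.3 359.7  12. ]
g [448.5  38.   12. ]
```

View pics/c1.png

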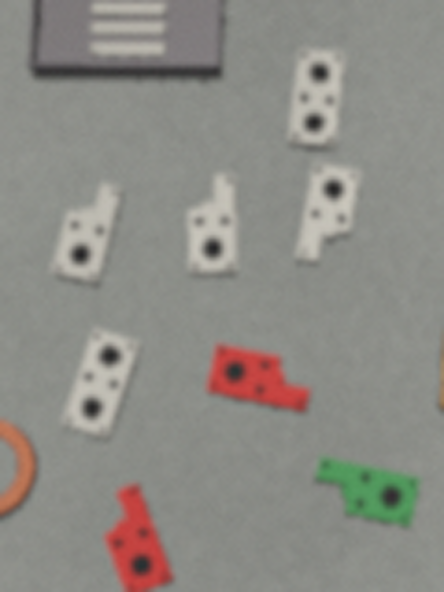

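View pics/c2.png

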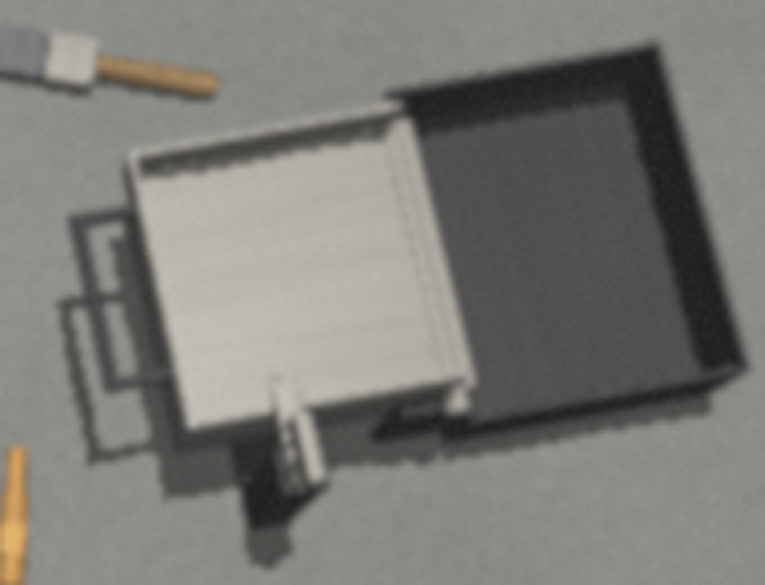

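```bash
cat >> h.py <<'E'
from scipy.optimize import minimize, least_squares
BRK=np.array([[-46,-22],[46,-22],[46,-2],[14,-2],[14,22],[-46,22]],float)
def tf(pose,P):
    x,y,a=pose; P=np.array(P,float); c,s=np.cos(a),np.sin(a)
    Q=P.copy(); Q[:,0]=x+c*P[:,0]-s*P[:,1]; Q[:,1]=y+s*P[:,0]+c*P[:,1]; return Q
def pmask(p):
    hsv=cv2.cvtColor(p,cv2.COLOR_RGB2HSV); return hsv
def fitplate(m,p,guess,half=30,S=4,dz=12):
    """fit broken plate by rendering polygon against brightness"""
    g=cv2.cvtColor(p,cv2.COLOR_RGB2GRAY).astype(np.float32)
    c=proj(m,[[guess[0],guess[1],dz]])[0]; u0,v0=int(c[0])-half,int(c[1])-half
    sub=g[v0:v0+2*half,u0:u0+2*half]; bg=np.median(sub); hi=np.percentile(sub,97)
    sub=np.clip((sub-bg)/(hi-bg),-1,1.2)
    def cost(q):
        P=tf(q,np.c_[BRK,np.full(6,dz)]); uv=(proj(m,P)-[u0,v0]+0.5)*S-0.5
        im=np.zeros((2*half*S,2*half*S),np.uint8); cv2.fillPoly(im,[np.round(uv*16).astype(np.int32)],255,shift=4)
        r=cv2.resize(im,(2*half,2*half),interpolation=cv2.INTER_AREA)/255.
        r=cv2.GaussianBlur(r,(0,0),0.7)
        return ((r-sub)**2).sum()
    best=None
    for a in np.deg2rad(np.arange(0,360,20)):
        q=np.array([guess[0],guess[1],a]); 
        res=minimize(cost,q,method='Nelder-Mead',options=dict(initial_simplex=q+np.array([[0,0,0],[10,0,0],[0,10,0],[0,0,.25]]),xatol=.05,fatol=.01))
        if best is None or res.fun<best.fun: best=res
    return best.x,best.fun
E
python3 - <<'E'
from h import *
m,p,d=load('top0')
for g in [(586,358),(586,244),(591,140)]:
    q,f=fitplate(m,p,g,half=18); print(q[:2].round(1),np.degrees(q[2]).round(1)%360,round(f,2))
pts=np.array([(128,152),(188,432),(470,385),(400,98)])/4.5+[350,110]
P=[[102,100,145],[-102,100,145],[-102,-115,145],[102,-115,145]]
r=least_squares(lambda q:(proj(m,tf(q,P))-pts).ravel(),[590,-80,0])
print(r.x,(proj(m,tf(r.x,P))-pts).round(2))
print(ondepth(m,d,[(415,170),(430,185),(415,210),(418,206)]).round(1), ondepth(m,d,pts).round())
r,o=ray(camera_model('wrist'),[(316,198)]); print(r)
E
```

```text
[595.  365.2] 341.9 116.99
[590.9 249. ] 356.6 107.9
[587.2 139.7] 164.0 109.55
[ 5.82991411e+02 -1.64461642e+02  9.28945086e-02] [[-2.45  0.93]
 [-2.33 -0.12]
 [ 2.23 -2.02]
 [ 2.57  1.17]]
[[ 592.4 -178.6  100.8]
 [ 536.4 -218.9  106.4]
 [ 447.7 -147.1  167.2]
 [ 455.4 -153.6  187. ]] [[ 729.  -86.   -4.]
 [ 475.  -84.  127.]
 [ 495. -293.  104.]
 [ 725. -282.   75.]]
[[ 0.2544676 -0.0909881 -0.9627916]]
```

```bash
python3 - <<'E'
from h import *
m,p,d=load('top0')
im=cv2.resize(p[:,:,::-1],None,fx=4,fy=4,interpolation=cv2.INTER_CUBIC)
for q in [(595,365.2,np.radians(341.9)),(590.9,249,np.radians(356.6)),(587.2,139.7,np.radians(164))]:
    uv=(proj(m,tf(q,np.c_[BRK,np.full(6,12)]))+.5)*4-.5
    cv2.polylines(im,[uv.round().astype(int)],True,(0,0,255),1)
pts=np.array([(128,152),(188,432),(470,385),(400,98)])/4.5+[350,110]
def P(l): return [[102,100,145],[-102,100,145],[-102,l,145],[102,l,145]]
r=least_squares(lambda q:(proj(m,tf(q[:3],P(q[3])))-pts).ravel(),[590,-80,0,-100])
print(r.x,(proj(m,tf(r.x[:3],P(r.x[3])))-pts).round(2))
uv=(proj(m,tf(r.x[:3],P(r.x[3])))+.5)*4-.5
cv2.polylines(im,[uv.round().astype(int)],True,(0,0,255),1)
t=tf(r.x[:3],[[-145,30,156],[-82,30,156],[-112,30,186],[-162,30,186],[0,145,135],[-57,145,135],[57,145,135]])
for a in (proj(m,t)+.5)*4-.5: cv2.circle(im,tuple(int(b) for b in a),3,(0,255,0),-1)
cv2.imwrite('pics/o1.png',im[500:1000,900:1450]); cv2.imwrite('pics/o2.png',im[450:960,1420:2100])
E
```

```text
[ 5.83586325e+02 -1.72129818e+02  9.08078152e-02 -9.94860225e+01] [[-0.04  0.47]
 [ 0.01 -0.57]
 [-0.25 -1.46]
 [ 0.29  1.68]]
```

View pics/o1.png

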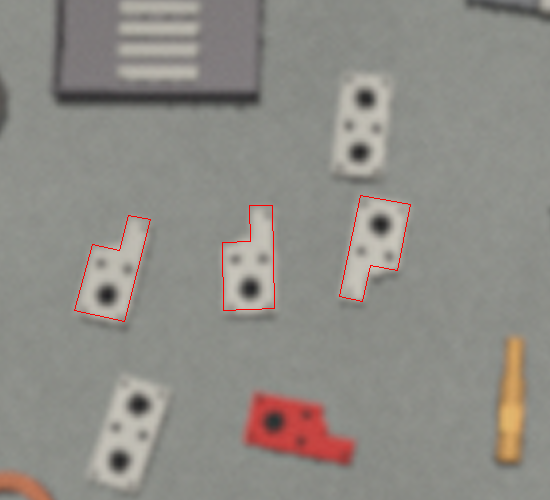

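View pics/o2.png

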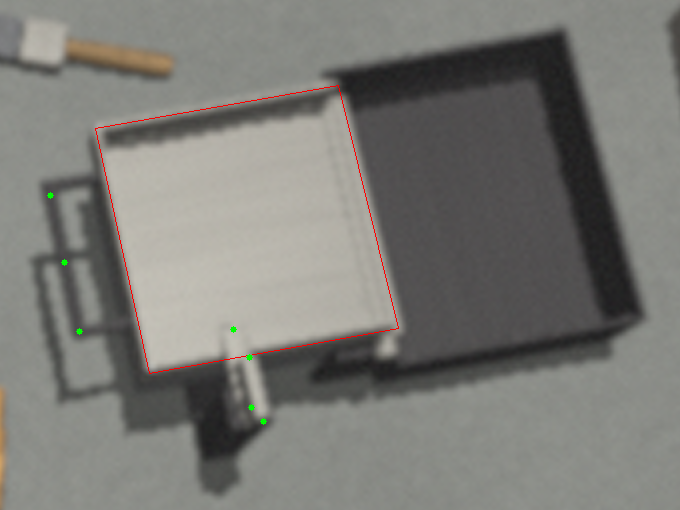

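```bash
python3 -m jog '[{"tx":0.0396,"ty":-0.0174,"jaw":1},{"tx":0.0396,"ty":-0.0174},{"tx":0.0396,"ty":-0.0174},{"tx":0.0396,"ty":-0.0174},{"tx":0.0396,"ty":-0.0174},{"tx":0.0396,"ty":-0.0174},{"tx":0.0396,"ty":-0.0174},{"tx":0.0396,"ty":-0.0174}]' 25
```

```text
schema error: expected keys tx, ty, tz, ax, ay, az, jaw
```

```bash
python3 -m jog '[{"tx":0.0396,"ty":-0.0174,"tz":0,"ax":0,"ay":0,"az":0,"jaw":1},{"tx":0.0396,"ty":-0.0174,"tz":0,"ax":0,"ay":0,"az":0,"jaw":1},{"tx":0.0396,"ty":-0.0174,"tz":0,"ax":0,"ay":0,"az":0,"jaw":1},{"tx":0.0396,"ty":-0.0174,"tz":0,"ax":0,"ay":0,"az":0,"jaw":1},{"tx":0.0396,"ty":-0.0174,"tz":0,"ax":0,"ay":0,"az":0,"jaw":1},{"tx":0.0396,"ty":-0.0174,"tz":0,"ax":0,"ay":0,"az":0,"jaw":1},{"tx":0.0396,"ty":-0.0174,"tz":0,"ax":0,"ay":0,"az":0,"jaw":1},{"tx":0.0396,"ty":-0.0174,"tz":0,"ax":0,"ay":0,"az":0,"jaw":1}]' 25
```

```text
clock: 0.82
position: [491.7, 405.8, 218.6]
tool_rot: [-0.004, 0.159, 0.987, -0.002]
contact_force: [1.1, 0.7, 0.9]
grip_width: 94.1
```

```bash
cat > go.py <<'E'
import sys
from h import *
# usage: go.py x y z yaw_of_tool_y(deg) -> remaining shift (m) and turn (deg rotvec)
s=observe(); T=np.array([float(a) for a in sys.argv[1:4]]); a=np.radians(float(sys.argv[4]))
q=rot(s['tool_rot']); cur=q.apply([0,1,0]); c=np.degrees(np.arctan2(cur[1],cur[0]))
d=(float(sys.argv[4])-c+90)%180-90; a=np.radians(c+d)
Rt=R.from_matrix(np.c_[[np.sin(a),-np.cos(a),0],[np.cos(a),np.sin(a),0],[0,0,-1]])
print('t',round(s['clock'],2),'pos',s['position'].round(1),'yaw',c.round(1),'d_m',((T-s['position'])/1000).round(4),'turn',np.degrees((Rt*q.inv()).as_rotvec()).round(2),'j6',s['joint_pos'][5].round(2),'gw',round(s['grip_width'],1),'F',s['contact_force'].round(1))
E
python3 go.py 585 368 120 71.9; python3 - <<'E'
from h import *
snap('top','top1'); snap('wrist','w1')
E
```

```text
Traceback (most recent call last):
  File "go.py", line 7, in <module>
    Rt=R.from_matrix(np.c_[[np.sin(a),-np.cos(a),0],[np.cos(a),np.sin(a),0],[0,0,-1]])
  File "scipy/spatial/transform/_rotation.pyx", line 1143, in scipy.spatial.transform._rotation.Rotation.from_matrix
ValueError: Non-positive determinant (left-handed or null coordinate frame) in rotation matrix 0: [[ 0.95051573  0.31067643  0.        ]
 [-0.31067643  0.95051573  0.        ]
 [ 0.          0.         -1.        ]].
```

View pics/w1.png

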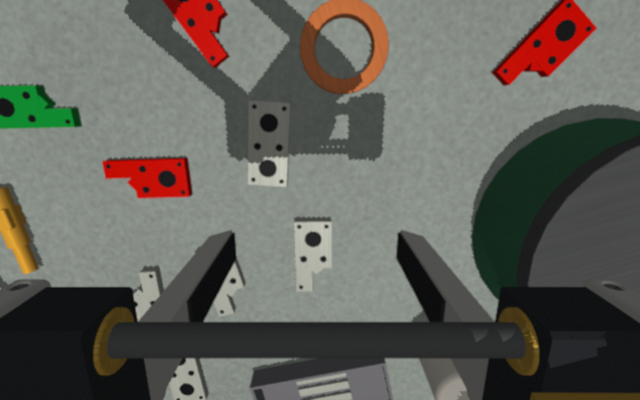

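View pics/top1.png

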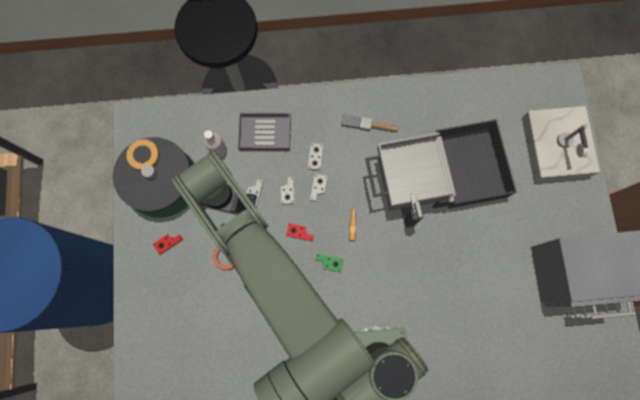

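```bash
sed -i 's/\[\[np.sin(a),-np.cos(a),0\]/[[-np.sin(a),np.cos(a),0]/' go.py
python3 - <<'E'
from h import *
m,p,d=load('w1')
q,f=fitplate(m,p,(592,365),half=55); print(q[:2].round(1),np.degrees(q[2]).round(1)%360,round(f,2))
print(tf(q,[[-10,0,0]]))
m,p,d=load('top1')
for g in [(590,249),(587,140)]:
    q,f=fitplate(m,p,g,half=18); print(q[:2].round(1),np.degrees(q[2]).round(1)%360,round(f,2))
E
python3 go.py 585 368 120 71.9
```

```text
[592.2 365.6] 342.5 1502.55
[[582.61877998 368.65046377   0.        ]]
[590.2 248.7] 356.0 109.14
[586.8 140.2] 164.8 107.35
t 0.92 pos [495.6 403.3 218.1] yaw 71.4 d_m [ 0.0894 -0.0353 -0.0981] turn [ 0.24 -0.34  0.55] j6 -0.7 gw 93.9 F [-0.7  0.5  0.3]
```

```bash
python3 -m jog '[{"tx":0.029,"ty":-0.0116,"tz":-0.03,"ax":0,"ay":0,"az":1,"jaw":1},{"tx":0.029,"ty":-0.0116,"tz":-0.035,"ax":0,"ay":0,"az":0,"jaw":1},{"tx":0.029,"ty":-0.0116,"tz":-0.035,"ax":0,"ay":0,"az":0,"jaw":1},{"tx":0,"ty":0,"tz":-0.03,"ax":0,"ay":0,"az":0,"jaw":1},{"tx":0,"ty":0,"tz":0,"ax":0,"ay":0,"az":0,"jaw":1}]' 25; python3 go.py 583 368.5 20 72.3
```

```text
clock: 1.33
position: [577.2, 371.9, 95.0]
tool_rot: [-0.001, 0.154, 0.988, 0.001]
contact_force: [-1.9, -0.3, -1.4]
grip_width: 94.2
t 1.33 pos [577.2 371.9  95. ] yaw 72.3 d_m [ 0.0058 -0.0034 -0.075 ] turn [-0.1  -0.11 -0.01] j6 -0.82 gw 94.2 F [-1.9 -0.3 -1.4]
```

```bash
python3 -m jog '[{"tx":0.0058,"ty":-0.0034,"tz":-0.03,"ax":0,"ay":0,"az":0,"jaw":1},{"tx":0,"ty":0,"tz":-0.03,"ax":0,"ay":0,"az":0,"jaw":1},{"tx":0,"ty":0,"tz":-0.012,"ax":0,"ay":0,"az":0,"jaw":1},{"tx":0,"ty":0,"tz":-0.003,"ax":0,"ay":0,"az":0,"jaw":1},{"tx":0,"ty":0,"tz":0,"ax":0,"ay":0,"az":0,"jaw":1}]' 25; python3 go.py 583 368.5 20 72.3
```

```text
clock: 1.75
position: [580.9, 371.7, 21.4]
tool_rot: [-0.001, 0.152, 0.988, 0.001]
contact_force: [0.9, 0.1, -0.3]
grip_width: 93.9
t 1.75 pos [580.9 371.7  21.4] yaw 72.5 d_m [ 0.0021 -0.0032 -0.0014] turn [-0.17 -0.12 -0.18] j6 -0.82 gw 93.9 F [ 0.9  0.1 -0.3]
```

```bash
python3 -m jog '[{"tx":0.002,"ty":-0.003,"tz":-0.001,"ax":0,"ay":0,"az":0,"jaw":1},{"tx":0.0,"ty":0,"tz":0,"ax":0,"ay":0,"az":0,"jaw":-0.2},{"tx":0,"ty":0,"tz":0,"ax":0,"ay":0,"az":0,"jaw":-1},{"tx":0,"ty":0,"tz":0,"ax":0,"ay":0,"az":0,"jaw":-1},{"tx":0,"ty":0,"tz":0,"ax":0,"ay":0,"az":0,"jaw":-1},{"tx":0,"ty":0,"tz":0,"ax":0,"ay":0,"az":0,"jaw":-1}]' 35; python3 go.py 583 368.5 20 72.3
```

```text
clock: 2.25
position: [587.5, 372.9, 31.2]
tool_rot: [0.005, 0.151, 0.989, 0.006]
contact_force: [-0.4, 0.4, 0.3]
grip_width: 64.1
t 2.25 pos [587.5 372.9  31.2] yaw 72.6 d_m [-0.0045 -0.0044 -0.0112] turn [-0.55  0.66 -0.33] j6 -0.83 gw 64.1 F [-0.4  0.4  0.3]
```

```bash
python3 -m jog '[{"tx":-0.004,"ty":-0.004,"tz":-0.010,"ax":0,"ay":0,"az":0,"jaw":0.3}]' 35; python3 go.py 583 368.5 20 72.3;  python3 -m jog '[{"tx":0,"ty":0,"tz":0,"ax":0,"ay":0,"az":0,"jaw":0.3}]' 35; python3 go.py 583 368.5 20 72.3; python3 -m jog '[{"tx":0,"ty":0,"tz":0,"ax":0,"ay":0,"az":0,"jaw":0.3}]' 35; python3 go.py 583 368.5 20 72.3
```

```text
clock: 2.33
position: [586.5, 370.5, 24.5]
tool_rot: [0.008, 0.151, 0.988, 0.008]
contact_force: [0.7, -0.3, 1.1]
grip_width: 61.8
t 2.33 pos [586.5 370.5  24.5] yaw 72.7 d_m [-0.0035 -0.002  -0.0045] turn [-0.74  1.05 -0.35] j6 -0.83 gw 61.8 F [ 0.7 -0.3  1.1]
clock: 2.42
position: [584.2, 369.1, 22.0]
tool_rot: [0.006, 0.151, 0.989, 0.006]
contact_force: [-0.9, 0.1, -1.0]
grip_width: 60.9
t 2.42 pos [584.2 369.1  22. ] yaw 72.6 d_m [-0.0012 -0.0006 -0.002 ] turn [-0.61  0.8  -0.34] j6 -0.83 gw 60.9 F [-0.9  0.1 -1. ]
clock: 2.5
position: [584.2, 369.0, 21.9]
tool_rot: [0.006, 0.151, 0.988, 0.006]
contact_force: [0.7, -0.8, 0.8]
grip_width: 60.9
t 2.5 pos [584.2 369.   21.9] yaw 72.6 d_m [-0.0012 -0.0005 -0.0019] turn [-0.62  0.81 -0.33] j6 -0.83 gw 60.9 F [ 0.7 -0.8  0.8]
```

```bash
python3 -m jog '[{"tx":-0.001,"ty":-0.0005,"tz":-0.002,"ax":-0.5,"ay":0.8,"az":0,"jaw":0.1},{"tx":0,"ty":0,"tz":0,"ax":0,"ay":0,"az":0,"jaw":0.1}]' 35; python3 go.py 583 368.5 20 72.3;  python3 -m jog '[{"tx":0,"ty":0,"tz":0,"ax":0,"ay":0,"az":0,"jaw":-0.1}]' 35; python3 go.py 583 368.5 20 72.3; python3 -m jog '[{"tx":0,"ty":0,"tz":0,"ax":0,"ay":0,"az":0,"jaw":-0.2}]' 35; python3 go.py 583 368.5 20 72.3
```

```text
clock: 2.67
position: [582.1, 367.7, 18.8]
tool_rot: [-0.002, 0.151, 0.989, -0.0]
contact_force: [-0.1, 0.3, 0.8]
grip_width: 52.6
t 2.67 pos [582.1 367.7  18.8] yaw 72.6 d_m [0.0009 0.0008 0.0012] turn [-0.03 -0.17 -0.31] j6 -0.83 gw 52.6 F [-0.1  0.3  0.8]
clock: 2.75
position: [582.0, 367.7, 18.4]
tool_rot: [-0.002, 0.151, 0.989, -0.0]
contact_force: [-0.0, 1.2, -0.1]
grip_width: 47.9
t 2.75 pos [582.  367.7  18.4] yaw 72.6 d_m [0.001  0.0008 0.0016] turn [-0.01 -0.21 -0.31] j6 -0.83 gw 47.9 F [-0.   1.2 -0.1]
clock: 2.83
position: [582.1, 367.8, 18.2]
tool_rot: [-0.002, 0.151, 0.988, -0.0]
contact_force: [-0.2, 0.5, 1.2]
grip_width: 43.8
t 2.83 pos [582.1 367.8  18.2] yaw 72.6 d_m [0.0009 0.0007 0.0018] turn [-0.02 -0.22 -0.31] j6 -0.83 gw 43.8 F [-0.2  0.5  1.2]
```

```bash
python3 -m jog '[{"tx":0,"ty":0,"tz":0,"ax":0,"ay":0,"az":0,"jaw":-1},{"tx":0,"ty":0,"tz":0,"ax":0,"ay":0,"az":0,"jaw":-1}]' 45; python3 go.py 583 368.5 20 72.3;  python3 -m jog '[{"tx":0,"ty":0,"tz":0.02,"ax":0,"ay":0,"az":0,"jaw":-1},{"tx":0,"ty":0,"tz":0.04,"ax":0,"ay":0,"az":0,"jaw":-1},{"tx":0,"ty":0,"tz":0.04,"ax":0,"ay":0,"az":0,"jaw":-1}]' 45; python3 go.py 583 368.5 230 72.3
```

```text
clock: 3.0
position: [582.1, 367.8, 18.2]
tool_rot: [-0.002, 0.151, 0.989, -0.0]
contact_force: [0.4, -1.1, -0.4]
grip_width: 43.3
t 3.0 pos [582.1 367.8  18.2] yaw 72.6 d_m [0.0009 0.0007 0.0018] turn [-0.   -0.24 -0.31] j6 -0.83 gw 43.3 F [ 0.4 -1.1 -0.4]
clock: 3.25
position: [571.6, 362.7, 105.4]
tool_rot: [-0.014, 0.151, 0.988, -0.008]
contact_force: [0.7, 0.0, -1.1]
grip_width: 43.6
t 3.25 pos [571.6 362.7 105.4] yaw 72.6 d_m [0.0114 0.0058 0.1246] turn [ 0.71 -1.74 -0.3 ] j6 -0.83 gw 43.6 F [ 0.7  0.  -1.1]
```

```bash
python3 -m jog '[{"tx":0.002,"ty":-0.02,"tz":0.04,"ax":0,"ay":0,"az":2,"jaw":-1},{"tx":0.002,"ty":-0.03,"tz":0.04,"ax":0,"ay":0,"az":2,"jaw":-1},{"tx":0.002,"ty":-0.036,"tz":0.04,"ax":0,"ay":0,"az":2,"jaw":-1},{"tx":0.001,"ty":-0.038,"tz":0,"ax":0,"ay":0,"az":2,"jaw":-1},{"tx":0.001,"ty":-0.038,"tz":0,"ax":0,"ay":0,"az":2,"jaw":-1},{"tx":0.001,"ty":-0.038,"tz":0,"ax":0,"ay":0,"az":2,"jaw":-1},{"tx":0.001,"ty":-0.038,"tz":0,"ax":0,"ay":0,"az":2,"jaw":-1},{"tx":0.001,"ty":-0.038,"tz":0,"ax":0,"ay":0,"az":2,"jaw":-1}]' 45; python3 go.py 579 -119.5 230 95.2
```

```text
clock: 3.92
position: [582.7, 99.8, 222.9]
tool_rot: [-0.005, -0.002, 1.0, -0.006]
contact_force: [1.0, 0.0, -2.0]
grip_width: 43.8
t 3.92 pos [582.7  99.8 222.9] yaw 90.2 d_m [-0.0037 -0.2193  0.0071] turn [ 0.72 -0.53  4.96] j6 -1.54 gw 43.8 F [ 1.  0. -2.]
```

```bash
python3 -m jog '[{"tx":-0.001,"ty":-0.039,"tz":0,"ax":0,"ay":0,"az":1,"jaw":-1},{"tx":-0.001,"ty":-0.039,"tz":0,"ax":0,"ay":0,"az":1,"jaw":-1},{"tx":-0.001,"ty":-0.039,"tz":0,"ax":0,"ay":0,"az":1,"jaw":-1},{"tx":-0.001,"ty":-0.039,"tz":0,"ax":0,"ay":0,"az":1,"jaw":-1},{"tx":0,"ty":-0.035,"tz":0,"ax":0,"ay":0,"az":1,"jaw":-1},{"tx":0,"ty":-0.01,"tz":0,"ax":0,"ay":0,"az":0,"jaw":-1},{"tx":0,"ty":0,"tz":0,"ax":0,"ay":0,"az":0,"jaw":-1}]' 45; python3 go.py 579 -119.5 230 95.2; python3 - <<'E'
from h import *
snap('top','top2'); snap('wrist','w2')
crop('top2',350,110,520,240,4.5,'c3')
E
```

```text
clock: 4.5
position: [573.1, -118.0, 219.5]
tool_rot: [-0.007, -0.044, 0.999, -0.007]
contact_force: [-0.5, 0.9, -1.1]
grip_width: 43.8
t 4.5 pos [ 573.1 -118.   219.5] yaw 95.1 d_m [ 0.0059 -0.0015  0.0105] turn [ 0.87 -0.79  0.1 ] j6 -2.0 gw 43.8 F [-0.5  0.9 -1.1]
```

View pics/w2.png

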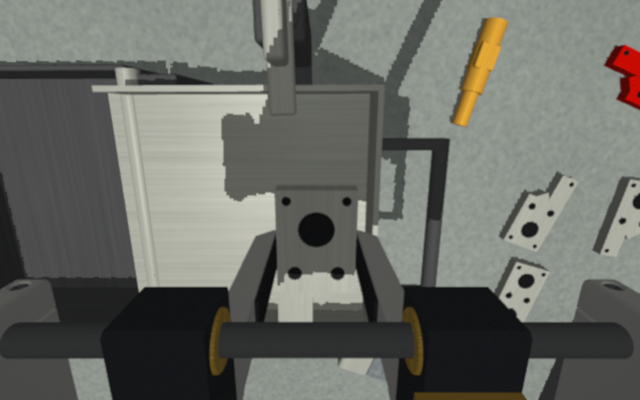

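View pics/top2.png

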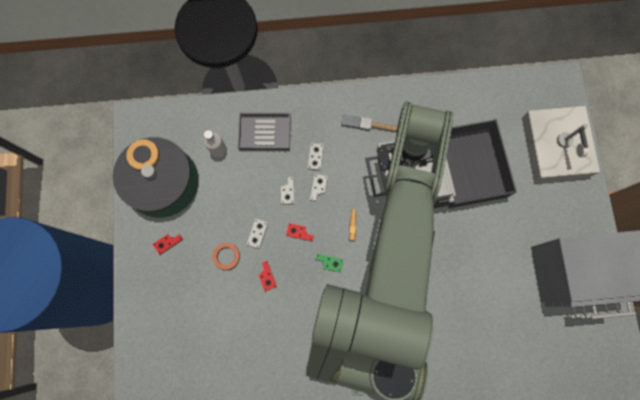

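```bash
python3 - <<'E'
from h import *
m,p,d=load('w2'); q=[583.6,-172.1,0.0908]
P=[[-102,100,145],[-102,-99.5,145],[-82,30,156],[-82,24,156],[-57,145,135]]
print(proj(m,tf(q,P)).round(1))
crop('w2',80,0,460,240,2,'c4')
E
```

```text
[[381.9  79.9]
 [ 88.6  80.2]
 [277.2 110.6]
 [268.1 110.6]
 [437.7 145.6]]
```

View pics/c4.png

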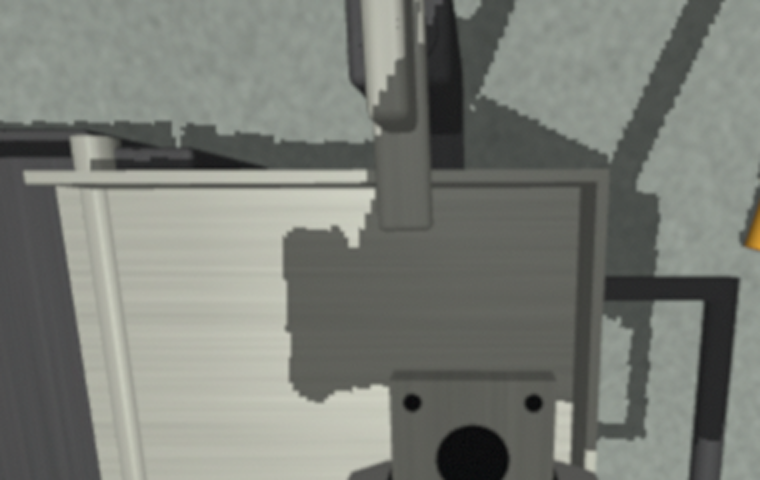

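```bash
python3 -m jog '[{"tx":0.009,"ty":0.001,"tz":-0.03,"ax":0.8,"ay":-0.8,"az":0,"jaw":-1},{"tx":0,"ty":0,"tz":-0.02,"ax":0,"ay":0,"az":0,"jaw":-1},{"tx":0,"ty":0,"tz":0,"ax":0,"ay":0,"az":0,"jaw":-1}]' 45; python3 go.py 582.2 -116.7 125 95.2
```

```text
clock: 4.85
position: [584.4, -108.8, 170.2]
tool_rot: [0.003, -0.048, 0.999, 0.001]
contact_force: [-0.1, -0.2, -3.7]
grip_width: 43.6
t 4.85 pos [ 584.4 -108.8  170.2] yaw 95.5 d_m [-0.0022 -0.0079 -0.0452] turn [-0.11  0.32 -0.33] j6 -2.0 gw 43.6 F [-0.1 -0.2 -3.7]
```

```bash
python3 -m jog '[{"tx":-0.002,"ty":-0.008,"tz":-0.01,"ax":0,"ay":0.3,"az":-0.3,"jaw":-1},{"tx":0,"ty":0,"tz":0,"ax":0,"ay":0,"az":0,"jaw":-1}]' 45; python3 go.py 582.2 -116.7 125 95.2;  python3 -m jog '[{"tx":0,"ty":0,"tz":-0.025,"ax":0,"ay":0,"az":0,"jaw":-1},{"tx":0,"ty":0,"tz":0,"ax":0,"ay":0,"az":0,"jaw":-1}]' 45; python3 go.py 582.2 -116.7 125 95.2
```

```text
clock: 5.02
position: [582.0, -113.3, 159.3]
tool_rot: [-0.001, -0.048, 0.999, 0.002]
contact_force: [-1.5, 0.1, -2.4]
grip_width: 43.4
t 5.02 pos [ 582.  -113.3  159.3] yaw 95.5 d_m [ 0.0002 -0.0034 -0.0343] turn [-0.19 -0.12 -0.31] j6 -2.01 gw 43.4 F [-1.5  0.1 -2.4]
clock: 5.18
position: [583.3, -112.0, 135.8]
tool_rot: [0.0, -0.049, 0.999, 0.001]
contact_force: [-2.6, 0.9, -3.8]
grip_width: 43.5
t 5.18 pos [ 583.3 -112.   135.8] yaw 95.6 d_m [-0.0011 -0.0047 -0.0108] turn [-0.16  0.04 -0.42] j6 -2.01 gw 43.5 F [-2.6  0.9 -3.8]
```

```bash
python3 -m jog '[{"tx":-0.001,"ty":-0.006,"tz":-0.005,"ax":0,"ay":0,"az":-0.4,"jaw":-1},{"tx":0,"ty":0,"tz":-0.005,"ax":0,"ay":0,"az":0,"jaw":-1},{"tx":0,"ty":0,"tz":0,"ax":0,"ay":0,"az":0,"jaw":-1}]' 45; python3 go.py 582.2 -116.7 125 95.2
```

```text
clock: 5.43
position: [584.5, -118.1, 129.0]
tool_rot: [0.003, -0.046, 0.999, 0.001]
contact_force: [-0.8, -0.7, -1.8]
grip_width: 43.5
t 5.43 pos [ 584.5 -118.1  129. ] yaw 95.3 d_m [-0.0023  0.0014 -0.004 ] turn [-0.07  0.31 -0.08] j6 -2.01 gw 43.5 F [-0.8 -0.7 -1.8]
```

```bash
python3 -m jog '[{"tx":0,"ty":0,"tz":-0.005,"ax":0,"ay":0,"az":0,"jaw":-1},{"tx":0,"ty":0,"tz":0,"ax":0,"ay":0,"az":0,"jaw":-1}]' 45; python3 go.py 582.2 -116.7 125 95.2; python3 -m jog '[{"tx":0,"ty":0,"tz":0,"ax":0,"ay":0,"az":0,"jaw":0.2},{"tx":0,"ty":0,"tz":0,"ax":0,"ay":0,"az":0,"jaw":0.2},{"tx":0,"ty":0,"tz":0,"ax":0,"ay":0,"az":0,"jaw":0.2}]' 45; python3 go.py 582.2 -116.7 125 95.2
```

```text
clock: 5.6
position: [585.7, -118.7, 125.6]
tool_rot: [0.004, -0.046, 0.999, -0.0]
contact_force: [-0.7, 0.1, -3.0]
grip_width: 43.3
t 5.6 pos [ 585.7 -118.7  125.6] yaw 95.3 d_m [-0.0035  0.002  -0.0006] turn [-0.02  0.48 -0.06] j6 -2.01 gw 43.3 F [-0.7  0.1 -3. ]
clock: 5.85
position: [587.7, -119.5, 128.4]
tool_rot: [0.007, -0.046, 0.999, -0.001]
contact_force: [-0.3, 0.3, 0.3]
grip_width: 56.0
t 5.85 pos [ 587.7 -119.5  128.4] yaw 95.2 d_m [-0.0055  0.0028 -0.0034] turn [ 0.08  0.76 -0.04] j6 -2.01 gw 56.0 F [-0.3  0.3  0.3]
```

Released. Up and toward plate 2 (590.5, 249, −4°).

```bash
python3 -m jog '[{"tx":0,"ty":0,"tz":0.02,"ax":0,"ay":0,"az":0,"jaw":0.2},{"tx":-0.001,"ty":0,"tz":0.035,"ax":0,"ay":0.5,"az":0,"jaw":0.2},{"tx":0,"ty":0,"tz":0.035,"ax":0,"ay":0,"az":0,"jaw":0.2},{"tx":0,"ty":0.02,"tz":0.02,"ax":0,"ay":0,"az":0,"jaw":1},{"tx":0,"ty":0.035,"tz":0,"ax":0,"ay":0,"az":-1,"jaw":1},{"tx":0,"ty":0.038,"tz":0,"ax":0,"ay":0,"az":-1,"jaw":1},{"tx":0,"ty":0.038,"tz":0,"ax":0,"ay":0,"az":-1,"jaw":1},{"tx":0,"ty":0.038,"tz":0,"ax":0,"ay":0,"az":-1,"jaw":1}]' 45; python3 go.py 580.5 249 200 86
```

```text
clock: 6.52
position: [588.8, 46.5, 250.6]
tool_rot: [0.009, -0.002, 1.0, -0.003]
contact_force: [0.9, 0.1, -0.4]
grip_width: 86.3
t 6.52 pos [588.8  46.5 250.6] yaw 90.2 d_m [-0.0083  0.2025 -0.0506] turn [ 0.37  0.96 -4.21] j6 -1.64 gw 86.3 F [ 0.9  0.1 -0.4]
```

```bash
python3 - <<'E'
from h import *
m,p,d=snap('wrist','w3'); snap('scene','s3')
E
```

```text
(no output)
```

View pics/w3.png

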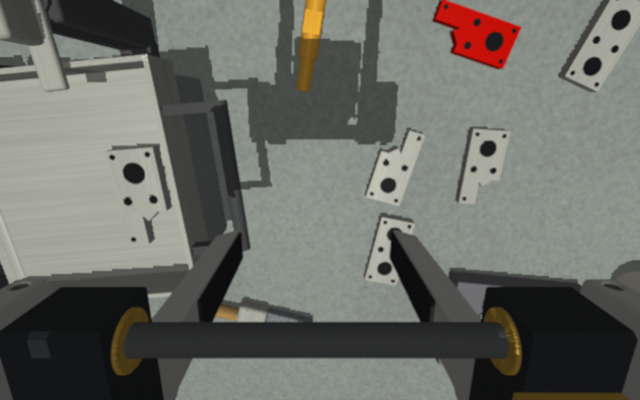

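```bash
python3 - <<'E'
from h import *
m,p,d=load('w3')
for g in [(587,140),(590,249)]:
    q,f=fitplate(m,p,g,half=45); print(q[:2].round(1),np.degrees(q[2]).round(1)%360,round(f,2),tf(q,[[-10,0,0]]))
    im=cv2.polylines(p.copy(),[proj(m,tf(q,np.c_[BRK,np.full(6,12)])).round().astype(int)],True,(255,0,0),1); p=im
cv2.imwrite('pics/o3.png',cv2.resize(p[80:260,330:560,::-1],None,fx=3,fy=3))
E
python3 go.py 597 137 150 74
```

```text
[586.2 141.3] 164.3 2452.9 [[595.81963857 138.56376156   0.        ]]
[588.1 250.1] 356.4 2050.91 [[578.07460191 250.75857046   0.        ]]
t 6.62 pos [588.4  50.7 250.5] yaw 90.7 d_m [ 0.0086  0.0863 -0.1005] turn [  0.32   0.93 -16.7 ] j6 -1.64 gw 92.7 F [ 0.2  0.6 -0.1]
```

View pics/o3.png

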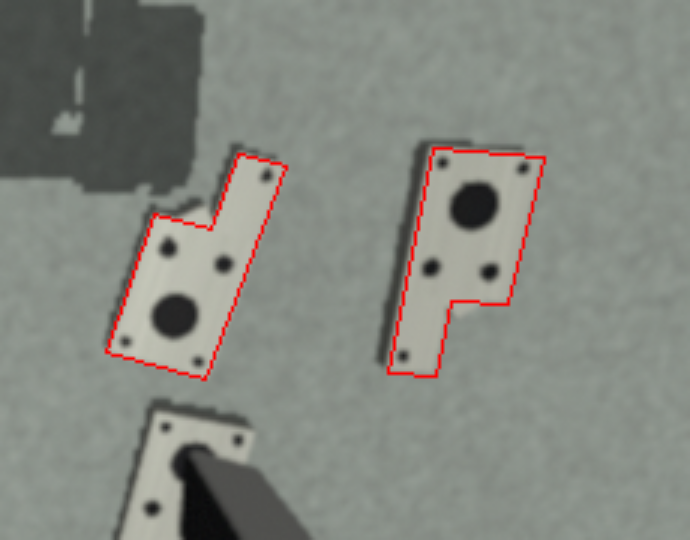

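```bash
python3 -m jog '[{"tx":0.002,"ty":0.025,"tz":-0.03,"ax":0,"ay":0.9,"az":-6,"jaw":1},{"tx":0.002,"ty":0.025,"tz":-0.035,"ax":0,"ay":0,"az":-6,"jaw":1},{"tx":0.002,"ty":0.025,"tz":-0.035,"ax":0,"ay":0,"az":-4,"jaw":1},{"tx":0,"ty":0.01,"tz":-0.03,"ax":0,"ay":0,"az":0,"jaw":1},{"tx":0,"ty":0,"tz":-0.02,"ax":0,"ay":0,"az":0,"jaw":1},{"tx":0,"ty":0,"tz":0,"ax":0,"ay":0,"az":0,"jaw":1}]' 45; python3 go.py 596 138.5 20 74.3
```

```text
clock: 7.12
position: [599.8, 138.4, 104.0]
tool_rot: [0.01, 0.138, 0.99, -0.004]
contact_force: [-0.6, -0.7, 0.2]
grip_width: 93.9
t 7.12 pos [599.8 138.4 104. ] yaw 74.1 d_m [-0.0038  0.0001 -0.084 ] turn [0.61 1.07 0.2 ] j6 -1.2 gw 93.9 F [-0.6 -0.7  0.2]
```

```bash
python3 -m jog '[{"tx":-0.005,"ty":0,"tz":-0.03,"ax":0.6,"ay":1,"az":0.2,"jaw":1},{"tx":-0.002,"ty":0,"tz":-0.03,"ax":0,"ay":0,"az":0,"jaw":1},{"tx":-0.001,"ty":0,"tz":-0.018,"ax":0,"ay":0,"az":0,"jaw":0.6},{"tx":0,"ty":0,"tz":0,"ax":0,"ay":0,"az":0,"jaw":0.5},{"tx":0,"ty":0,"tz":0,"ax":0,"ay":0,"az":0,"jaw":0.5}]' 45; python3 go.py 596 138.5 20 74.3
```

```text
clock: 7.53
position: [597.4, 135.4, 30.3]
tool_rot: [0.005, 0.137, 0.991, 0.001]
contact_force: [1.0, 0.4, 0.9]
grip_width: 77.6
t 7.53 pos [597.4 135.4  30.3] yaw 74.3 d_m [-0.0014  0.0031 -0.0103] turn [0.01 0.61 0.04] j6 -1.21 gw 77.6 F [1.  0.4 0.9]
```

```bash
python3 -m jog '[{"tx":-0.001,"ty":0.003,"tz":-0.0105,"ax":0,"ay":0.6,"az":0,"jaw":0.4},{"tx":0,"ty":0,"tz":0,"ax":0,"ay":0,"az":0,"jaw":0.3},{"tx":0,"ty":0,"tz":0,"ax":0,"ay":0,"az":0,"jaw":0.2}]' 45; python3 go.py 596 138.5 20 74.3
```

```text
clock: 7.78
position: [601.1, 137.7, 24.8]
tool_rot: [0.004, 0.138, 0.99, 0.001]
contact_force: [-0.1, 0.1, 0.3]
grip_width: 58.0
t 7.78 pos [601.1 137.7  24.8] yaw 74.2 d_m [-0.0051  0.0008 -0.0048] turn [-0.02  0.48  0.13] j6 -1.21 gw 58.0 F [-0.1  0.1  0.3]
```

```bash
python3 -m jog '[{"tx":-0.005,"ty":0.001,"tz":-0.005,"ax":0,"ay":0.5,"az":0.1,"jaw":0.15},{"tx":0,"ty":0,"tz":0,"ax":0,"ay":0,"az":0,"jaw":0.1}]' 45; python3 go.py 596 138.5 20 74.3; python3 -m jog '[{"tx":0,"ty":0,"tz":0,"ax":0,"ay":0,"az":0,"jaw":-0.05},{"tx":0,"ty":0,"tz":0,"ax":0,"ay":0,"az":0,"jaw":-0.2},{"tx":0,"ty":0,"tz":0,"ax":0,"ay":0,"az":0,"jaw":-1}]' 45; python3 go.py 596 138.5 20 74.3
```

```text
clock: 7.95
position: [597.9, 138.8, 22.1]
tool_rot: [0.002, 0.137, 0.991, 0.001]
contact_force: [-0.8, -0.1, -0.6]
grip_width: 52.4
t 7.95 pos [597.9 138.8  22.1] yaw 74.3 d_m [-0.0019 -0.0003 -0.0021] turn [-0.04  0.2   0.03] j6 -1.21 gw 52.4 F [-0.8 -0.1 -0.6]
clock: 8.2
position: [598.2, 139.0, 23.0]
tool_rot: [0.002, 0.136, 0.991, 0.001]
contact_force: [-0.0, 1.1, -2.5]
grip_width: 43.4
t 8.2 pos [598.2 139.   23. ] yaw 74.3 d_m [-0.0022 -0.0005 -0.003 ] turn [-0.03  0.28 -0.01] j6 -1.21 gw 43.4 F [-0.   1.1 -2.5]
```

```bash
python3 -m jog '[{"tx":0,"ty":0,"tz":0,"ax":0,"ay":0,"az":0,"jaw":0},{"tx":-0.001,"ty":0,"tz":-0.005,"ax":0,"ay":0,"az":0,"jaw":0.05},{"tx":0,"ty":0,"tz":0,"ax":0,"ay":0,"az":0,"jaw":0}]' 45; python3 go.py 596 138.5 20 74.3; python3 -m jog '[{"tx":0,"ty":0,"tz":-0.001,"ax":0,"ay":0,"az":0,"jaw":-0.2},{"tx":0,"ty":0,"tz":0,"ax":0,"ay":0,"az":0,"jaw":-1},{"tx":0,"ty":0,"tz":0,"ax":0,"ay":0,"az":0,"jaw":-1}]' 45; python3 go.py 596 138.5 20 74.3
```

```text
clock: 8.45
position: [597.3, 139.2, 18.0]
tool_rot: [0.003, 0.136, 0.991, 0.001]
contact_force: [0.1, -0.4, 0.1]
grip_width: 47.4
t 8.45 pos [597.3 139.2  18. ] yaw 74.3 d_m [-0.0013 -0.0007  0.002 ] turn [-0.04  0.31 -0.02] j6 -1.21 gw 47.4 F [ 0.1 -0.4  0.1]
clock: 8.7
position: [597.7, 139.2, 17.4]
tool_rot: [0.003, 0.136, 0.991, 0.001]
contact_force: [-0.9, -0.3, -0.7]
grip_width: 43.3
t 8.7 pos [597.7 139.2  17.4] yaw 74.3 d_m [-0.0017 -0.0007  0.0026] turn [-0.03  0.35 -0.03] j6 -1.21 gw 43.3 F [-0.9 -0.3 -0.7]
```

```bash
python3 -m jog '[{"tx":0,"ty":0,"tz":0.025,"ax":0,"ay":0,"az":0,"jaw":-1},{"tx":0.002,"ty":0,"tz":0.04,"ax":0,"ay":0,"az":0,"jaw":-1},{"tx":0.002,"ty":0,"tz":0.04,"ax":0,"ay":0,"az":2,"jaw":-1},{"tx":0.002,"ty":-0.02,"tz":0.04,"ax":0,"ay":0,"az":3,"jaw":-1},{"tx":0.002,"ty":-0.03,"tz":0.04,"ax":0,"ay":0,"az":3,"jaw":-1},{"tx":0.002,"ty":-0.035,"tz":0.02,"ax":0,"ay":0,"az":3,"jaw":-1},{"tx":0.001,"ty":-0.038,"tz":0,"ax":0,"ay":0,"az":3,"jaw":-1},{"tx":0.001,"ty":-0.038,"tz":0,"ax":0,"ay":0,"az":2,"jaw":-1}]' 45; python3 go.py 598.1 -181.5 210 95.2
```

```text
clock: 9.37
position: [599.8, -14.7, 216.0]
tool_rot: [-0.005, -0.016, 1.0, -0.003]
contact_force: [1.1, -0.2, -2.2]
grip_width: 43.4
t 9.37 pos [599.8 -14.7 216. ] yaw 91.9 d_m [-0.0017 -0.1668 -0.006 ] turn [ 0.34 -0.51  3.34] j6 -1.77 gw 43.4 F [ 1.1 -0.2 -2.2]
```

```bash
python3 -m jog '[{"tx":0,"ty":-0.039,"tz":0,"ax":0,"ay":0,"az":1,"jaw":-1},{"tx":0,"ty":-0.039,"tz":0,"ax":0,"ay":0,"az":1,"jaw":-1},{"tx":0,"ty":-0.039,"tz":0,"ax":0,"ay":0,"az":1,"jaw":-1},{"tx":0,"ty":-0.03,"tz":0,"ax":0,"ay":0,"az":0,"jaw":-1},{"tx":0,"ty":-0.008,"tz":-0.01,"ax":0,"ay":0,"az":0,"jaw":-1},{"tx":0,"ty":0,"tz":-0.01,"ax":0,"ay":0,"az":0,"jaw":-1},{"tx":0,"ty":0,"tz":0,"ax":0,"ay":0,"az":0,"jaw":-1}]' 45; python3 go.py 598.1 -181.5 125 95.2; python3 - <<'E'
from h import *
snap('wrist','w4')
E
```

```text
clock: 9.95
position: [597.0, -184.2, 192.9]
tool_rot: [-0.004, -0.04, 0.999, -0.003]
contact_force: [-1.0, 0.6, -2.9]
grip_width: 43.4
t 9.95 pos [ 597.  -184.2  192.9] yaw 94.6 d_m [ 0.0011  0.0027 -0.0679] turn [ 0.41 -0.49  0.61] j6 -2.08 gw 43.4 F [-1.   0.6 -2.9]
```

View pics/w4.png

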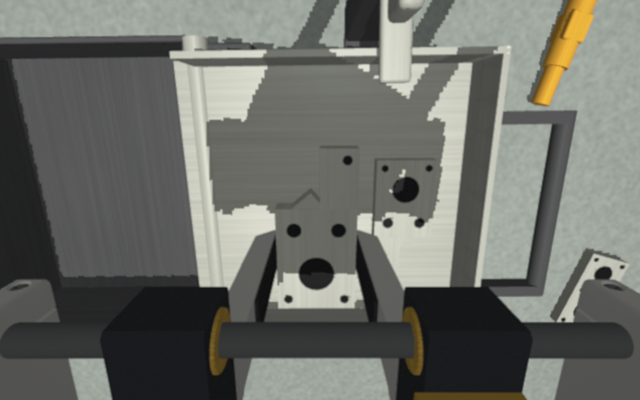

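```bash
python3 - <<'E'
from h import *
m,p,d=load('w4')
P=onz(m,[(375,160),(373,213),(440,160),(435,160)],116); print(P.round(1))
q=[587,-169.5,0.0908]; c,s=np.cos(q[2]),np.sin(q[2])
print(((P[:,:2]-q[:2])@np.array([[c,-s],[s,c]])).round(1))
P=[[-102,100,145],[-102,-99.5,145],[-82,30,156],[-82,24,156],[-57,145,135]]
print(proj(m,tf(q,P)).round(1))
E
```

```text
[[ 552.3 -144.7  116. ]
 [ 592.4 -141.1  116. ]
 [ 548.4  -97.9  116. ]
 [ 548.7 -101.5  116. ]]
[[-32.4  27.8]
 [  7.9  27.8]
 [-31.9  74.8]
 [-31.9  71.2]]
[[511.9  47.2]
 [170.7  51.5]
 [393.6  83.7]
 [383.   83.8]
 [563.3 124.7]]
```

```bash
python3 -m jog '[{"tx":0.001,"ty":-0.004,"tz":-0.025,"ax":0.4,"ay":-0.5,"az":0.6,"jaw":-1},{"tx":0,"ty":0,"tz":-0.015,"ax":0,"ay":0,"az":0,"jaw":-1},{"tx":0,"ty":0,"tz":0,"ax":0,"ay":0,"az":0,"jaw":-1}]' 45; python3 go.py 598.6 -186.5 125 95.2
```

```text
clock: 10.25
position: [599.3, -182.1, 152.7]
tool_rot: [0.001, -0.049, 0.999, 0.001]
contact_force: [-1.1, 0.4, -1.9]
grip_width: 43.6
t 10.25 pos [ 599.3 -182.1  152.7] yaw 95.6 d_m [-0.0007 -0.0044 -0.0277] turn [-0.1   0.12 -0.41] j6 -2.1 gw 43.6 F [-1.1  0.4 -1.9]
```

```bash
python3 -m jog '[{"tx":-0.001,"ty":-0.005,"tz":-0.013,"ax":0,"ay":0,"az":-0.4,"jaw":-1},{"tx":0,"ty":-0.002,"tz":-0.006,"ax":0,"ay":0,"az":0,"jaw":-1},{"tx":0,"ty":0,"tz":0,"ax":0,"ay":0,"az":0,"jaw":-1}]' 45; python3 go.py 598.6 -186.5 124 95.2
```

```text
clock: 10.5
position: [598.9, -185.0, 132.8]
tool_rot: [0.001, -0.048, 0.999, 0.001]
contact_force: [0.6, -0.5, -2.2]
grip_width: 43.7
t 10.5 pos [ 598.9 -185.   132.8] yaw 95.5 d_m [-0.0003 -0.0015 -0.0088] turn [-0.16  0.11 -0.32] j6 -2.11 gw 43.7 F [ 0.6 -0.5 -2.2]
```

```bash
python3 -m jog '[{"tx":0,"ty":-0.002,"tz":-0.008,"ax":0,"ay":0,"az":-0.3,"jaw":-1},{"tx":0,"ty":0,"tz":0,"ax":0,"ay":0,"az":0,"jaw":-1}]' 45; python3 go.py 598.6 -186.5 124 95.2;python3 -m jog '[{"tx":0,"ty":0,"tz":0,"ax":0,"ay":0,"az":0,"jaw":0.05},{"tx":0,"ty":0,"tz":0,"ax":0,"ay":0,"az":0,"jaw":0.15},{"tx":0,"ty":0,"tz":0,"ax":0,"ay":0,"az":0,"jaw":0.15}]' 45; python3 go.py 598.6 -186.5 125 95.2
```

```text
clock: 10.67
position: [599.4, -186.3, 124.7]
tool_rot: [0.001, -0.046, 0.999, 0.001]
contact_force: [-0.3, -0.1, -2.7]
grip_width: 43.6
t 10.67 pos [ 599.4 -186.3  124.7] yaw 95.3 d_m [-0.0008 -0.0002 -0.0007] turn [-0.15  0.15 -0.06] j6 -2.1 gw 43.6 F [-0.3 -0.1 -2.7]
clock: 10.92
position: [601.3, -187.2, 127.2]
tool_rot: [0.003, -0.046, 0.999, 0.0]
contact_force: [0.5, 0.5, -0.2]
grip_width: 53.8
t 10.92 pos [ 601.3 -187.2  127.2] yaw 95.3 d_m [-0.0027  0.0007 -0.0022] turn [-0.04  0.4  -0.05] j6 -2.1 gw 53.8 F [ 0.5  0.5 -0.2]
```

Released. On to plate at (588, 250).

```bash
python3 -m jog '[{"tx":0,"ty":0,"tz":0.02,"ax":0,"ay":0,"az":0,"jaw":0.15},{"tx":-0.001,"ty":0,"tz":0.035,"ax":0,"ay":0.4,"az":0,"jaw":0.2},{"tx":0,"ty":0,"tz":0.035,"ax":0,"ay":0,"az":0,"jaw":0.2},{"tx":0,"ty":0.02,"tz":0.02,"ax":0,"ay":0,"az":0,"jaw":1},{"tx":0,"ty":0.035,"tz":0,"ax":0,"ay":0,"az":-1,"jaw":1},{"tx":0,"ty":0.038,"tz":0,"ax":0,"ay":0,"az":-1,"jaw":1},{"tx":0,"ty":0.038,"tz":0,"ax":0,"ay":0,"az":-1,"jaw":1},{"tx":0,"ty":0.038,"tz":0,"ax":0,"ay":0,"az":-1,"jaw":1}]' 45; python3 -m jog '[{"tx":0,"ty":0.04,"tz":0,"ax":0,"ay":0.4,"az":-1,"jaw":1},{"tx":-0.001,"ty":0.04,"tz":0,"ax":0,"ay":0.4,"az":-1,"jaw":1},{"tx":0,"ty":0.04,"tz":0,"ax":0,"ay":0,"az":-1,"jaw":1},{"tx":0,"ty":0.04,"tz":0,"ax":0,"ay":0,"az":0,"jaw":1},{"tx":0,"ty":0.02,"tz":0,"ax":0,"ay":0,"az":0,"jaw":1},{"tx":0,"ty":0,"tz":0,"ax":0,"ay":0,"az":0,"jaw":1}]' 45;  python3 go.py 580.5 249 200 86
python3 - <<'E'
from h import *
m,p,d=snap('wrist','w5')
q,f=fitplate(m,p,(588,250),half=55); print(q[:2].round(1),np.degrees(q[2]).round(1)%360,round(f,2),tf(q,[[-10,0,0]]))
E
```

```text
clock: 11.58
position: [603.2, -23.1, 251.9]
tool_rot: [0.009, -0.001, 1.0, -0.003]
contact_force: [-0.5, -0.5, -0.9]
grip_width: 86.5
clock: 12.08
position: [603.6, 172.1, 261.8]
tool_rot: [0.01, 0.024, 1.0, -0.001]
contact_force: [0.1, -0.1, -0.1]
grip_width: 94.0
t 12.08 pos [603.6 172.1 261.8] yaw 87.3 d_m [-0.0231  0.0769 -0.0618] turn [ 0.21  1.12 -1.25] j6 -1.38 gw 94.0 F [ 0.1 -0.1 -0.1]
[714.7 203.3] 91.1 3807.69 [[714.85593564 193.33512463   0.        ]]
```

View pics/w5.png

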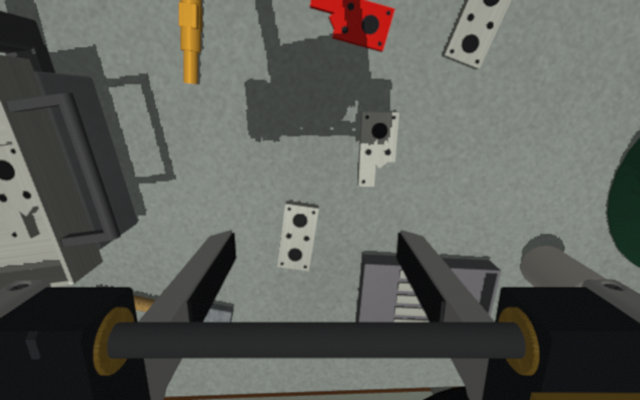

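```bash
python3 - <<'E'
from h import *
m,p,d=load('w5')
for q in [(588.1,250.1,np.radians(-3.6))]:
    p=cv2.polylines(p.copy(),[proj(m,tf(q,np.c_[BRK,np.full(6,12)])).round().astype(int)],True,(255,0,0),1)
cv2.imwrite('pics/o5.png',cv2.resize(p[90:210,320:450,::-1],None,fx=4,fy=4))
E
```

```text
(no output)
```

View pics/o5.png

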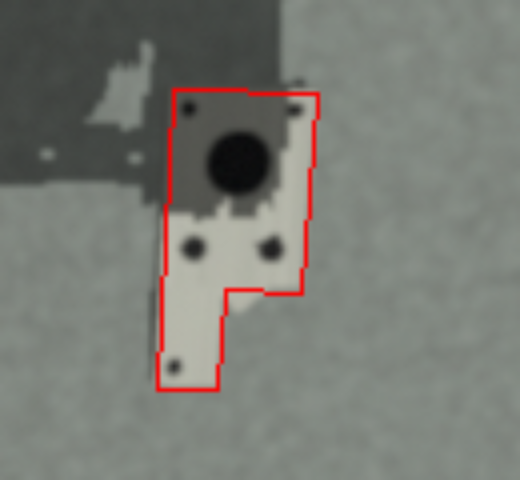

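```bash
python3 -m jog '[{"tx":-0.008,"ty":0.025,"tz":-0.035,"ax":0,"ay":1,"az":-1,"jaw":1},{"tx":-0.008,"ty":0.025,"tz":-0.038,"ax":0,"ay":0,"az":0,"jaw":1},{"tx":-0.008,"ty":0.025,"tz":-0.038,"ax":0,"ay":0,"az":0,"jaw":1},{"tx":0,"ty":0.005,"tz":-0.03,"ax":0,"ay":0,"az":0,"jaw":0.8},{"tx":0,"ty":0,"tz":-0.02,"ax":0,"ay":0,"az":0,"jaw":0.7},{"tx":0,"ty":0,"tz":0,"ax":0,"ay":0,"az":0,"jaw":0.6},{"tx":0,"ty":0,"tz":0,"ax":0,"ay":0,"az":0,"jaw":0.6}]' 45; python3 go.py 578 250.5 20 86.4
```

```text
clock: 12.72
position: [586.4, 242.0, 108.0]
tool_rot: [0.011, 0.038, 0.999, -0.003]
contact_force: [0.4, 0.2, 0.6]
grip_width: 75.6
t 12.72 pos [586.4 242.  108. ] yaw 85.7 d_m [-0.0084  0.0085 -0.088 ] turn [0.4  1.25 0.74] j6 -1.23 gw 75.6 F [0.4 0.2 0.6]
```

```bash
python3 -m jog '[{"tx":-0.009,"ty":0.0085,"tz":-0.025,"ax":0.4,"ay":1.2,"az":0.7,"jaw":0.6},{"tx":-0.003,"ty":0,"tz":-0.025,"ax":0,"ay":0,"az":0,"jaw":0.6},{"tx":-0.001,"ty":0,"tz":0,"ax":0,"ay":0,"az":0,"jaw":0.6}]' 45; python3 go.py 578 250.5 20 86.4
```

```text
clock: 12.97
position: [579.9, 247.6, 64.3]
tool_rot: [0.006, 0.034, 0.999, 0.001]
contact_force: [-1.2, -0.9, -0.7]
grip_width: 75.3
t 12.97 pos [579.9 247.6  64.3] yaw 86.1 d_m [-0.0019  0.0029 -0.0443] turn [-0.12  0.71  0.31] j6 -1.23 gw 75.3 F [-1.2 -0.9 -0.7]
```

```bash
python3 -m jog '[{"tx":-0.003,"ty":0.003,"tz":-0.02,"ax":0,"ay":0.7,"az":0.3,"jaw":0.6},{"tx":-0.001,"ty":0,"tz":-0.02,"ax":0,"ay":0,"az":0,"jaw":0.6},{"tx":0,"ty":0,"tz":0,"ax":0,"ay":0,"az":0,"jaw":0.5},{"tx":0,"ty":0,"tz":0,"ax":0,"ay":0,"az":0,"jaw":0.4}]' 45; python3 go.py 578 250.5 20 86.4
```

```text
clock: 13.3
position: [585.2, 248.4, 35.1]
tool_rot: [0.008, 0.034, 0.999, 0.003]
contact_force: [0.3, 0.9, 0.5]
grip_width: 67.5
t 13.3 pos [585.2 248.4  35.1] yaw 86.1 d_m [-0.0072  0.0021 -0.0151] turn [-0.3   0.92  0.29] j6 -1.24 gw 67.5 F [0.3 0.9 0.5]
```

```bash
python3 -m jog '[{"tx":-0.009,"ty":0.002,"tz":-0.016,"ax":-0.3,"ay":0.9,"az":0.3,"jaw":0.3},{"tx":-0.001,"ty":0,"tz":-0.001,"ax":0,"ay":0,"az":0,"jaw":0.2},{"tx":0,"ty":0,"tz":0,"ax":0,"ay":0,"az":0,"jaw":0.15}]' 45; python3 go.py 578 250.5 19 86.4
```

```text
clock: 13.55
position: [580.0, 250.5, 23.9]
tool_rot: [0.005, 0.032, 0.999, 0.001]
contact_force: [0.4, -0.1, 0.5]
grip_width: 54.9
t 13.55 pos [580.  250.5  23.9] yaw 86.3 d_m [-0.002  -0.     -0.0049] turn [-0.13  0.55  0.08] j6 -1.24 gw 54.9 F [ 0.4 -0.1  0.5]
```

```bash
python3 -m jog '[{"tx":-0.002,"ty":0,"tz":-0.005,"ax":0,"ay":0.5,"az":0,"jaw":0.1},{"tx":0,"ty":0,"tz":-0.001,"ax":0,"ay":0,"az":0,"jaw":0}]' 45; python3 go.py 578 250.5 19 86.4; python3 -m jog '[{"tx":0,"ty":0,"tz":0,"ax":0,"ay":0,"az":0,"jaw":-0.1},{"tx":0,"ty":0,"tz":0,"ax":0,"ay":0,"az":0,"jaw":-0.3},{"tx":0,"ty":0,"tz":0,"ax":0,"ay":0,"az":0,"jaw":-1},{"tx":0,"ty":0,"tz":0,"ax":0,"ay":0,"az":0,"jaw":-1}]' 45; python3 go.py 578 250.5 19 86.4;
```

```text
clock: 13.72
position: [578.7, 250.9, 19.3]
tool_rot: [0.001, 0.032, 0.999, 0.001]
contact_force: [-0.6, -0.4, 0.1]
grip_width: 48.7
t 13.72 pos [578.7 250.9  19.3] yaw 86.3 d_m [-0.0007 -0.0004 -0.0003] turn [-0.16  0.15  0.06] j6 -1.24 gw 48.7 F [-0.6 -0.4  0.1]
clock: 14.05
position: [578.8, 250.8, 19.4]
tool_rot: [0.001, 0.032, 0.999, 0.001]
contact_force: [0.9, 0.8, 0.3]
grip_width: 43.5
t 14.05 pos [578.8 250.8  19.4] yaw 86.4 d_m [-0.0008 -0.0003 -0.0004] turn [-0.13  0.15  0.04] j6 -1.24 gw 43.5 F [0.9 0.8 0.3]
```

```bash
python3 -m jog '[{"tx":0,"ty":0,"tz":0.025,"ax":0,"ay":0,"az":0,"jaw":-1},{"tx":0.002,"ty":0,"tz":0.04,"ax":0,"ay":0,"az":0,"jaw":-1},{"tx":0.002,"ty":0,"tz":0.04,"ax":0,"ay":0,"az":1,"jaw":-1},{"tx":0.002,"ty":-0.02,"tz":0.04,"ax":0,"ay":0,"az":1,"jaw":-1},{"tx":0.002,"ty":-0.03,"tz":0.04,"ax":0,"ay":0,"az":1,"jaw":-1},{"tx":0.002,"ty":-0.035,"tz":0.02,"ax":0,"ay":0,"az":1,"jaw":-1},{"tx":0.001,"ty":-0.038,"tz":0,"ax":0,"ay":0,"az":0,"jaw":-1},{"tx":0.001,"ty":-0.038,"tz":0,"ax":0,"ay":0,"az":0,"jaw":-1}]' 45; python3 -m jog '[{"tx":0,"ty":-0.04,"tz":0,"ax":0,"ay":0,"az":1,"jaw":-1},{"tx":0,"ty":-0.04,"tz":0,"ax":0,"ay":0,"az":1,"jaw":-1},{"tx":0,"ty":-0.04,"tz":0,"ax":0,"ay":0,"az":1,"jaw":-1},{"tx":0,"ty":-0.04,"tz":0,"ax":0,"ay":0,"az":1,"jaw":-1},{"tx":0,"ty":-0.04,"tz":0,"ax":0,"ay":0,"az":0,"jaw":-1},{"tx":0,"ty":-0.04,"tz":0,"ax":0,"ay":0,"az":0,"jaw":-1},{"tx":0,"ty":-0.035,"tz":0,"ax":0,"ay":0,"az":0,"jaw":-1}]' 45; python3 go.py 594.3 -250.2 210 95.2
```

```text
clock: 14.72
position: [580.7, 95.9, 218.1]
tool_rot: [-0.006, -0.012, 1.0, -0.001]
contact_force: [0.8, -0.4, -3.5]
grip_width: 43.3
clock: 15.3
position: [576.9, -190.0, 217.5]
tool_rot: [-0.006, -0.05, 0.999, 0.0]
contact_force: [0.5, 0.5, -2.8]
grip_width: 43.4
t 15.3 pos [ 576.9 -190.   217.5] yaw 95.8 d_m [ 0.0174 -0.0602 -0.0075] turn [-0.02 -0.66 -0.57] j6 -2.13 gw 43.4 F [ 0.5  0.5 -2.8]
```

```bash
python3 -m jog '[{"tx":0.01,"ty":-0.03,"tz":0,"ax":0,"ay":-0.6,"az":-0.5,"jaw":-1},{"tx":0.006,"ty":-0.025,"tz":0,"ax":0,"ay":0,"az":0,"jaw":-1},{"tx":0,"ty":-0.002,"tz":-0.02,"ax":0,"ay":0,"az":0,"jaw":-1},{"tx":0,"ty":0,"tz":0,"ax":0,"ay":0,"az":0,"jaw":-1}]' 45; python3 go.py 594.3 -250.2 124 95.2; python3 - <<'E'
from h import *
m,p,d=snap('wrist','w6')
E
```

```text
clock: 15.63
position: [590.0, -259.0, 194.2]
tool_rot: [-0.002, -0.04, 0.999, -0.0]
contact_force: [-1.6, 1.7, -4.0]
grip_width: 43.3
t 15.63 pos [ 590.  -259.   194.2] yaw 94.6 d_m [ 0.0043  0.0088 -0.0702] turn [ 0.04 -0.22  0.6 ] j6 -2.2 gw 43.3 F [-1.6  1.7 -4. ]
```

View pics/w6.png

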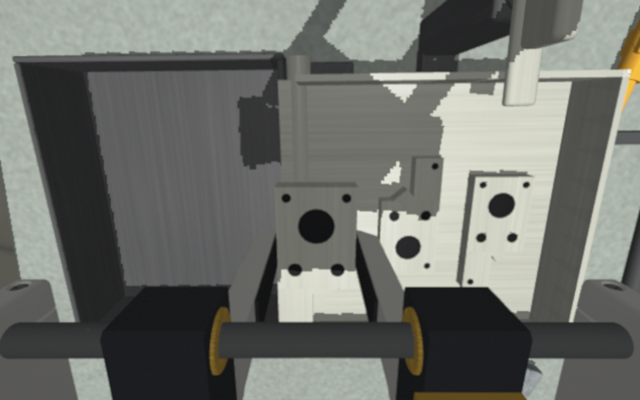

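```bash
python3 - <<'E'
from h import *
m,p,d=load('w6')
P=onz(m,[(379,220),(378,250),(440,220)],116)
q=[587,-169.5,0.0908]; c,s=np.cos(q[2]),np.sin(q[2])
print(((P[:,:2]-q[:2])@np.array([[c,-s],[s,c]])).round(1))
E
python3 -m jog '[{"tx":0.004,"ty":0.008,"tz":-0.025,"ax":0,"ay":-0.2,"az":0.5,"jaw":-1},{"tx":0,"ty":0,"tz":-0.015,"ax":0,"ay":0,"az":0,"jaw":-1},{"tx":0,"ty":0,"tz":0,"ax":0,"ay":0,"az":0,"jaw":-1}]' 45; python3 go.py 594.3 -250.2 124 95.2
```

```text
[[  0.7 -40.5]
 [ 25.6 -40.3]
 [  1.1   6.1]]
clock: 15.93
position: [596.6, -250.6, 159.0]
tool_rot: [0.003, -0.045, 0.999, -0.003]
contact_force: [-0.1, 0.6, -1.2]
grip_width: 43.2
t 15.93 pos [ 596.6 -250.6  159. ] yaw 95.2 d_m [-0.0023  0.0004 -0.035 ] turn [0.28 0.41 0.01] j6 -2.19 gw 43.2 F [-0.1  0.6 -1.2]
```

```bash
python3 -m jog '[{"tx":-0.003,"ty":-0.003,"tz":-0.015,"ax":0.3,"ay":0.4,"az":0,"jaw":-1},{"tx":0,"ty":0,"tz":-0.008,"ax":0,"ay":0,"az":0,"jaw":-1},{"tx":0,"ty":0,"tz":0,"ax":0,"ay":0,"az":0,"jaw":-1}]' 45; python3 go.py 594.3 -253 124.5 95.2
```

```text
clock: 16.18
position: [594.5, -251.5, 136.8]
tool_rot: [0.001, -0.047, 0.999, 0.0]
contact_force: [-0.2, -0.2, -1.6]
grip_width: 43.3
t 16.18 pos [ 594.5 -251.5  136.8] yaw 95.4 d_m [-0.0002 -0.0015 -0.0123] turn [-0.02  0.08 -0.2 ] j6 -2.2 gw 43.3 F [-0.2 -0.2 -1.6]
```

```bash
python3 -m jog '[{"tx":0,"ty":-0.0025,"tz":-0.008,"ax":0,"ay":0,"az":-0.2,"jaw":-1},{"tx":0,"ty":0,"tz":-0.003,"ax":0,"ay":0,"az":0,"jaw":-1},{"tx":0,"ty":0,"tz":0,"ax":0,"ay":0,"az":0,"jaw":-1}]' 45; python3 go.py 594.3 -253 124.5 95.2
```

```text
clock: 16.43
position: [595.2, -254.1, 126.1]
tool_rot: [0.002, -0.046, 0.999, -0.0]
contact_force: [-0.0, -0.6, -2.1]
grip_width: 43.4
t 16.43 pos [ 595.2 -254.1  126.1] yaw 95.2 d_m [-0.0009  0.0011 -0.0016] turn [ 0.03  0.17 -0.02] j6 -2.2 gw 43.4 F [-0.  -0.6 -2.1]
```

```bash
python3 -m jog '[{"tx":0,"ty":0,"tz":-0.001,"ax":0,"ay":0,"az":0,"jaw":0.02},{"tx":0,"ty":0,"tz":0,"ax":0,"ay":0,"az":0,"jaw":0.06},{"tx":0,"ty":0,"tz":0,"ax":0,"ay":0,"az":0,"jaw":0.06}]' 45; python3 go.py 594.3 -253 124.5 95.2; python3 -m jog '[{"tx":0,"ty":0,"tz":0.01,"ax":0,"ay":0,"az":0,"jaw":0.06},{"tx":0,"ty":0,"tz":0.02,"ax":0,"ay":0,"az":0,"jaw":0.06},{"tx":0,"ty":0,"tz":0.035,"ax":0,"ay":0,"az":0,"jaw":0.06},{"tx":0,"ty":0,"tz":0.035,"ax":0,"ay":0,"az":0,"jaw":0.06},{"tx":0,"ty":0,"tz":0.02,"ax":0,"ay":0,"az":0,"jaw":0.06}]' 45; python3 go.py 594.3 -253 124.5 95.2
```

```text
clock: 16.68
position: [596.8, -255.3, 127.5]
tool_rot: [0.003, -0.045, 0.999, -0.002]
contact_force: [-0.1, -0.1, -0.5]
grip_width: 49.6
t 16.68 pos [ 596.8 -255.3  127.5] yaw 95.2 d_m [-0.0025  0.0023 -0.003 ] turn [ 0.17  0.4  -0.01] j6 -2.2 gw 49.6 F [-0.1 -0.1 -0.5]
clock: 17.1
position: [593.5, -253.5, 250.0]
tool_rot: [-0.0, -0.045, 0.999, 0.001]
contact_force: [0.7, -0.1, 0.2]
grip_width: 49.8
t 17.1 pos [ 593.5 -253.5  250. ] yaw 95.2 d_m [ 0.0008  0.0005 -0.1255] turn [-0.09 -0.04  0.01] j6 -2.2 gw 49.8 F [ 0.7 -0.1  0.2]
```

```bash
python3 -m jog '[{"tx":0,"ty":0,"tz":0,"ax":0,"ay":0,"az":-7,"jaw":0},{"tx":0,"ty":0,"tz":0,"ax":0,"ay":0,"az":-7,"jaw":0},{"tx":-0.01,"ty":0.01,"tz":0,"ax":0,"ay":0,"az":-7,"jaw":0},{"tx":-0.01,"ty":0.01,"tz":0,"ax":0,"ay":0,"az":-7,"jaw":0},{"tx":-0.01,"ty":0.01,"tz":0,"ax":0,"ay":0,"az":-7,"jaw":0},{"tx":-0.01,"ty":0.01,"tz":0,"ax":0,"ay":0,"az":-7,"jaw":0},{"tx":-0.01,"ty":0.01,"tz":0,"ax":0,"ay":0,"az":-7,"jaw":0},{"tx":-0.01,"ty":0.01,"tz":0,"ax":0,"ay":0,"az":-7,"jaw":0}]' 45; python3 -m jog '[{"tx":-0.01,"ty":0.005,"tz":0,"ax":0,"ay":0,"az":-7,"jaw":0},{"tx":-0.01,"ty":0.005,"tz":0,"ax":0,"ay":0,"az":-7,"jaw":0},{"tx":-0.01,"ty":0.005,"tz":0,"ax":0,"ay":0,"az":-7,"jaw":0},{"tx":-0.01,"ty":0.005,"tz":0,"ax":0,"ay":0,"az":-7,"jaw":0},{"tx":-0.01,"ty":0.005,"tz":0,"ax":0,"ay":0,"az":-7,"jaw":0},{"tx":-0.01,"ty":0.005,"tz":0,"ax":0,"ay":0,"az":-7,"jaw":0},{"tx":-0.01,"ty":0.005,"tz":0,"ax":0,"ay":0,"az":-7,"jaw":0},{"tx":-0.01,"ty":0.005,"tz":0,"ax":0,"ay":0,"az":-7,"jaw":0}]' 45; python3 go.py 440 -153 230 95.2
```

```text
clock: 17.77
position: [540.2, -198.4, 276.9]
tool_rot: [0.016, 0.44, 0.898, -0.011]
contact_force: [0.1, -0.3, 0.9]
grip_width: 46.7
clock: 18.43
position: [459.2, -156.3, 292.2]
tool_rot: [0.019, 0.817, 0.577, -0.017]
contact_force: [0.3, 0.2, 0.5]
grip_width: 47.2
t 18.43 pos [ 459.2 -156.3  292.2] yaw -19.5 d_m [-0.0192  0.0033 -0.0622] turn [  2.4   -1.9  -65.26] j6 -0.13 gw 47.2 F [0.3 0.2 0.5]
```

```bash
python3 -m jog '[{"tx":-0.003,"ty":0,"tz":-0.005,"ax":0.3,"ay":-0.3,"az":-7,"jaw":0},{"tx":-0.003,"ty":0,"tz":-0.005,"ax":0.3,"ay":-0.3,"az":-7,"jaw":0},{"tx":-0.003,"ty":0,"tz":-0.005,"ax":0.3,"ay":-0.3,"az":-7,"jaw":0},{"tx":-0.003,"ty":0,"tz":-0.005,"ax":0.3,"ay":-0.3,"az":-7,"jaw":0},{"tx":-0.003,"ty":0,"tz":-0.005,"ax":0.3,"ay":-0.3,"az":-7,"jaw":0},{"tx":-0.003,"ty":0,"tz":-0.005,"ax":0.3,"ay":-0.3,"az":-7,"jaw":0},{"tx":0,"ty":0,"tz":-0.005,"ax":0,"ay":0,"az":-7,"jaw":0},{"tx":0,"ty":0,"tz":-0.005,"ax":0,"ay":0,"az":-7,"jaw":0}]' 45; python3 -m jog '[{"tx":0,"ty":0,"tz":-0.005,"ax":0,"ay":0,"az":-7,"jaw":0},{"tx":0,"ty":0,"tz":0,"ax":0,"ay":0,"az":0,"jaw":0},{"tx":0,"ty":0,"tz":0,"ax":0,"ay":0,"az":0,"jaw":0}]' 45; python3 go.py 440 -153 230 95.2;  python3 - <<'E'
from h import *
m,p,d=snap('wrist','w7'); snap('top','top7')
q=[587,-169.5,0.0908]
print(proj(m,tf(q,[[-145,30,186],[-162,30,186],[-112,30,186],[-82,30,156]])).round(1))
E
```

```text
clock: 19.1
position: [442.7, -157.1, 267.5]
tool_rot: [0.019, 0.993, 0.115, 0.004]
contact_force: [0.4, -0.1, -0.5]
grip_width: 46.9
clock: 19.35
position: [443.3, -157.5, 266.0]
tool_rot: [0.021, 0.998, 0.053, 0.006]
contact_force: [-0.3, -0.0, -0.6]
grip_width: 47.0
t 19.35 pos [ 443.3 -157.5  266. ] yaw -83.9 d_m [-0.0033  0.0045 -0.036 ] turn [ 2.35  0.76 -0.89] j6 0.96 gw 47.0 F [-0.3 -0.  -0.6]
[[305.7 215.6]
 [305.5 236.3]
 [306.  173.3]
 [305.8 129.5]]
```

View pics/w7.png

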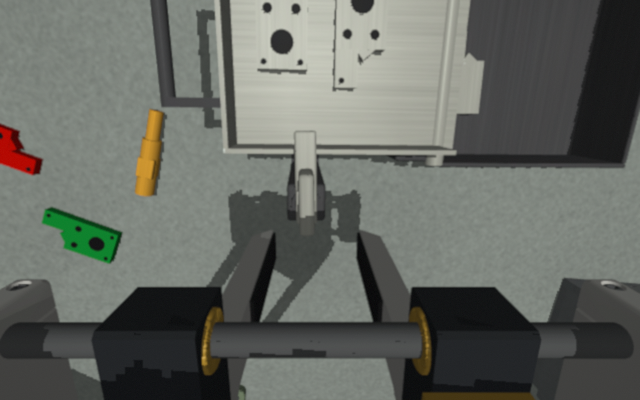

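```bash
python3 -m jog '[{"tx":-0.003,"ty":0.0045,"tz":-0.025,"ax":2.3,"ay":0.7,"az":-0.9,"jaw":0},{"tx":0,"ty":0,"tz":-0.02,"ax":0,"ay":0,"az":0,"jaw":0},{"tx":0,"ty":0,"tz":0,"ax":0,"ay":0,"az":0,"jaw":0}]' 45; python3 go.py 440 -153 179 95.2; python3 - <<'E'
from h import *
crop('top7',350,110,520,240,4.5,'c7')
E
```

```text
clock: 19.7
position: [442.5, -153.9, 224.1]
tool_rot: [0.002, 0.999, 0.048, 0.004]
contact_force: [-0.8, 0.7, -0.2]
grip_width: 47.0
t 19.7 pos [ 442.5 -153.9  224.1] yaw -84.5 d_m [-0.0025  0.0009 -0.0451] turn [ 0.22  0.5  -0.28] j6 0.95 gw 47.0 F [-0.8  0.7 -0.2]
```

View pics/c7.png

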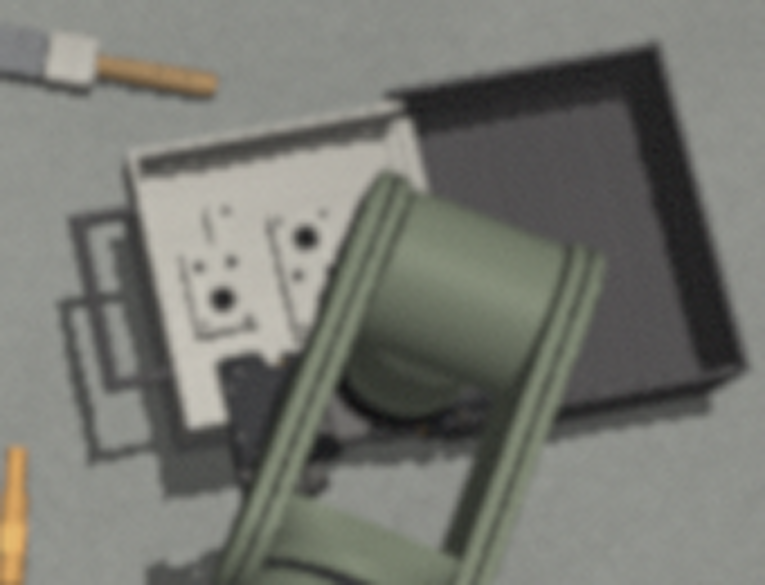

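```bash
python3 -m jog '[{"tx":-0.003,"ty":0.001,"tz":-0.025,"ax":0.2,"ay":0.5,"az":-0.3,"jaw":0},{"tx":0,"ty":0,"tz":-0.013,"ax":0,"ay":0,"az":0,"jaw":-0.1},{"tx":0,"ty":0,"tz":0,"ax":0,"ay":0,"az":0,"jaw":-0.2}]' 30; python3 go.py 440 -153 179 95.2; python3 - <<'E'
from h import *
snap('scene','s7'); crop('s7',140,140,300,260,4.5,'c8')
E
```

```text
clock: 19.95
position: [441.2, -154.0, 188.6]
tool_rot: [0.002, 0.999, 0.047, 0.002]
contact_force: [0.0, 0.7, 0.7]
grip_width: 39.2
t 19.95 pos [ 441.2 -154.   188.6] yaw -84.6 d_m [-0.0012  0.001  -0.0096] turn [ 0.17  0.25 -0.21] j6 0.96 gw 39.2 F [0.  0.7 0.7]
```

View pics/c8.png

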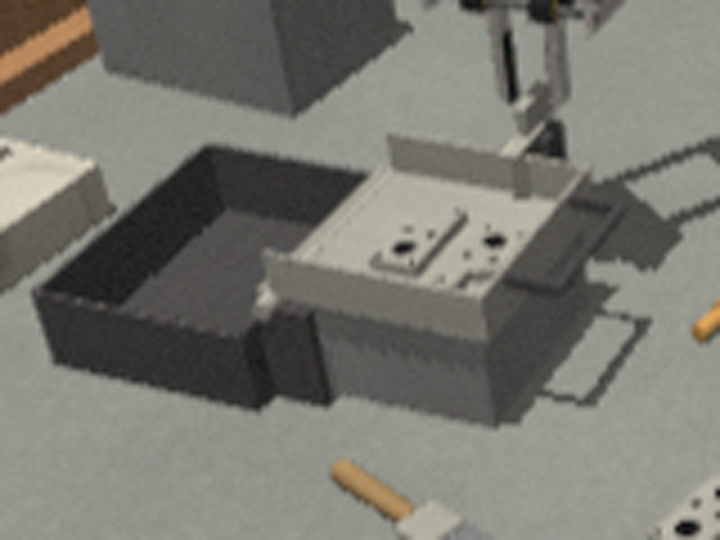

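```bash
python3 - <<'E'
from h import *
crop('w7',380,0,640,190,3,'c9'); crop('s7',140,150,230,230,8,'c10')
E
```

```text
(no output)
```

View pics/c9.png

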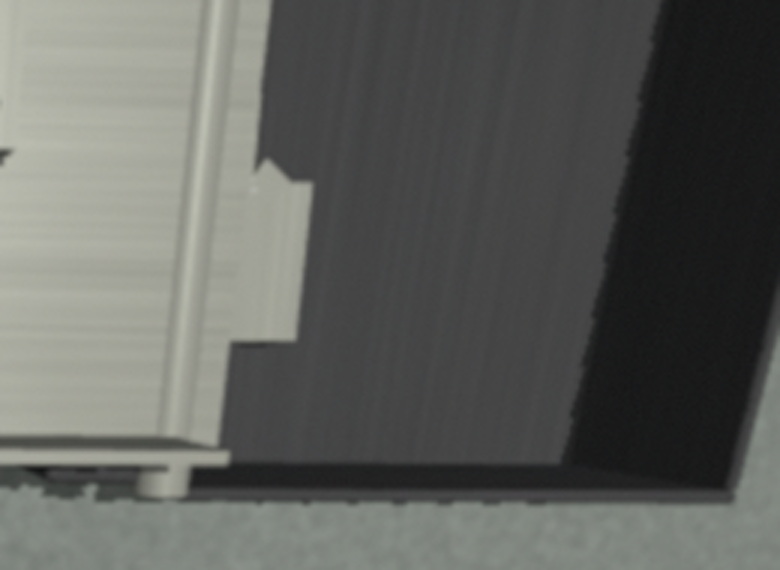

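View pics/c10.png

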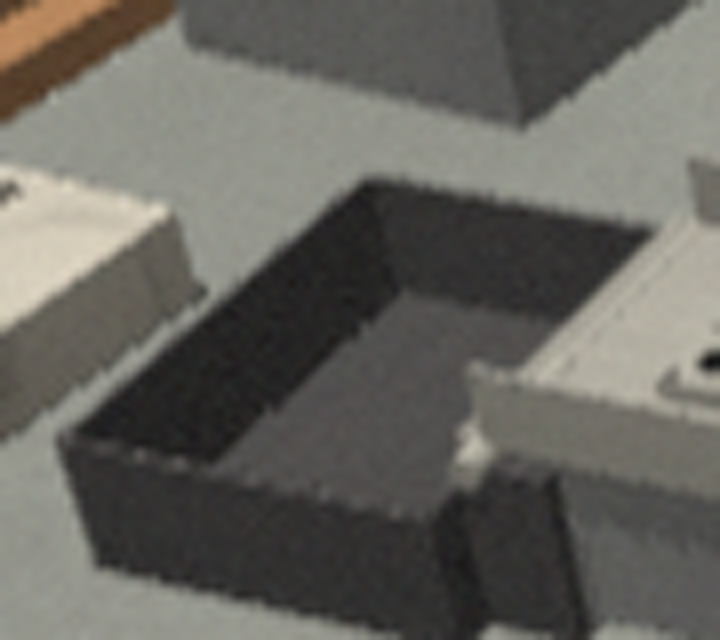

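```bash
python3 -m jog '[{"tx":0,"ty":0,"tz":0.03,"ax":0,"ay":0,"az":0,"jaw":-0.2},{"tx":0,"ty":0,"tz":0.04,"ax":0,"ay":0,"az":0,"jaw":0},{"tx":0,"ty":-0.02,"tz":0.04,"ax":0,"ay":0,"az":0,"jaw":0},{"tx":0.01,"ty":-0.038,"tz":0.03,"ax":0,"ay":0,"az":0,"jaw":0.5},{"tx":0.01,"ty":-0.038,"tz":0.03,"ax":0,"ay":0,"az":0,"jaw":0.5},{"tx":0.01,"ty":-0.038,"tz":0,"ax":0,"ay":0,"az":0,"jaw":0.5},{"tx":0.01,"ty":-0.03,"tz":0,"ax":0,"ay":0,"az":0,"jaw":0.5},{"tx":0,"ty":0,"tz":0,"ax":0,"ay":0,"az":0,"jaw":0.5}]' 45; python3 - <<'E'
from h import *
snap('wrist','w8')
E
python3 go.py 500 -300 300 95.2
```

```text
clock: 20.67
position: [478.2, -308.7, 370.1]
tool_rot: [0.009, 0.998, 0.054, 0.009]
contact_force: [-0.6, 0.4, -0.4]
grip_width: 70.2
t 20.72 pos [ 477.8 -306.6  370.5] yaw -83.8 d_m [ 0.0222  0.0066 -0.0705] turn [ 0.91  1.05 -1.  ] j6 0.74 gw 70.4 F [0.6 0.1 0.4]
```

View pics/w8.png

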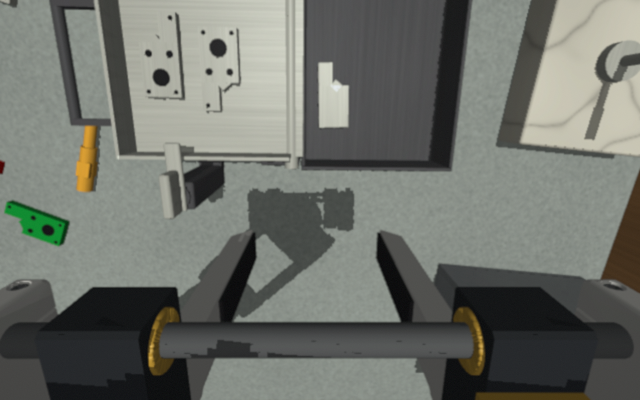

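```bash
python3 - <<'E'
from h import *
crop('w8',280,0,500,190,3.5,'c11')
m,p,d=load('w8')
q=[587,-169.5,0.0908]; c,s=np.cos(q[2]),np.sin(q[2])
def b(P): return np.c_[((P[:,:2]-q[:2])@np.array([[c,-s],[s,c]])),P[:,2]].round(1)
uv=[(322,66),(330,66),(334,90),(346,88),(346,124),(322,124),(334,110),(325,80),(380,80),(380,130),(315,140)]
P=ondepth(m,d,uv); print(b(P))
print('crate top near corners',b(onz(m,[(303,165),(450,168)],80)))
print(proj(m,tf(q,[[-102,-99.5,145],[-102,100,145]])))
E
```

```text
[[  17.6 -141.8   19.1]
 [  18.1 -153.5   16.7]
 [ -15.1 -160.3   17.4]
 [ -12.  -177.9   18.4]
 [ -64.1 -180.4   14.7]
 [ -64.5 -143.6   18.2]
 [ -43.7 -161.1   19.1]
 [  -1.2 -146.7   15.9]
 [   1.  -229.7    7.7]
 [ -72.8 -235.6    3.1]
 [ -89.8 -133.6    4.4]]
crate top near corners [[-117.7 -116.2   80. ]
 [-119.2 -320.4   80. ]]
[[287.87658115 160.25804754]
 [115.04081497 157.81902075]]
```

View pics/c11.png

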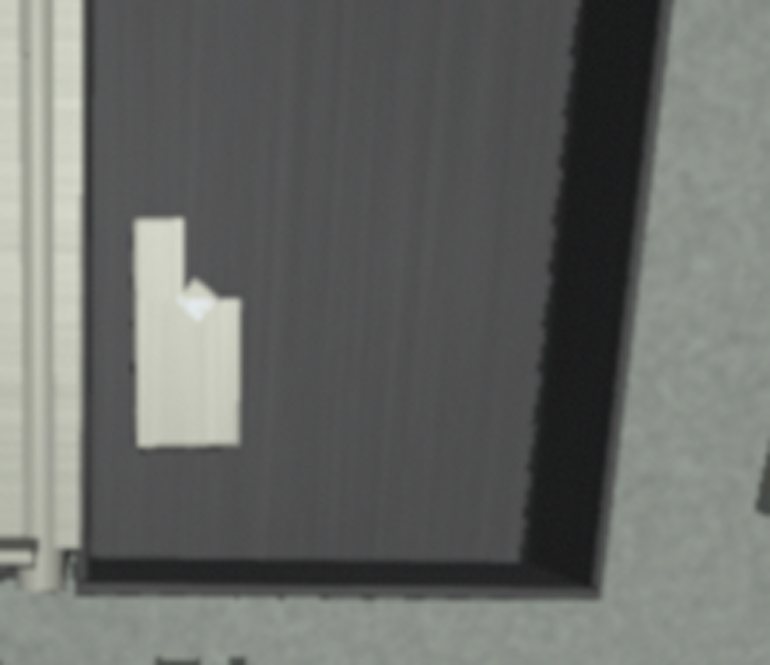

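```bash
cat >> h.py <<'E'
STAND=np.array([587,-169.5,0.0908])
def tob(P,q=STAND):
    c,s=np.cos(q[2]),np.sin(q[2]); P=np.array(P,float).reshape(-1,3)
    return np.c_[((P[:,:2]-q[:2])@np.array([[c,-s],[s,c]])),P[:,2]]
E
python3 - <<'E'
from h import *
m,p,d=load('w8')
uv=[(318.3,62.3),(318.6,127.7),(348.6,127),(349,85),(332.5,62.3)]
print(tob(onz(m,uv,17)).round(1))
print('lip',tob(onz(m,[(304.3,60),(304,140)],102)).round(1), 'far wall',tob(onz(m,[(599/3.5+280,590/3.5),(670/3.5+280,10)],80)).round(1))
for v in (60,110,140): print(v,d[v,300:322].round(0))
E
```

```text
[[  22.8 -136.4   17. ]
 [ -70.1 -138.5   17. ]
 [ -68.4 -184.3   17. ]
 [  -7.7 -182.3   17. ]
 [  23.2 -157.    17. ]]
lip [[  13.8 -117.3  102. ]
 [ -81.9 -117.6  102. ]] far wall [[-119.9 -322.1   80. ]
 [  78.3 -323.2   80. ]]
60 [401. 400. 401. 423. 424. 441. 491. 493. 492. 492. 492. 494. 492. 493.
 492. 492. 494. 493. 493. 493. 494. 493.]
110 [416. 416. 415. 439. 439. 491. 511. 511. 510. 510. 511. 510. 511. 512.
 510. 512. 509. 510. 511. 500. 500. 498.]
140 [424. 425. 425. 448. 448. 524. 522. 523. 521. 524. 524. 523. 522. 522.
 523. 523. 523. 524. 522. 523. 522. 523.]
```

```bash
cat > go.py <<'E'
import sys
from h import *
# go.py x y z yaw_tool_y [tilt about bin x]  (b prefix on first arg: bin coords)
s=observe(); A=sys.argv[1:]
if A[0]=='b':
    A=A[1:]; t=tf(STAND,[[float(A[0]),float(A[1]),0]])[0]; T=np.array([t[0],t[1],float(A[2])])
else: T=np.array([float(a) for a in A[:3]])
tilt=float(A[4]) if len(A)>4 else 0
bx=np.array([np.cos(STAND[2]),np.sin(STAND[2]),0]); Tl=R.from_rotvec(np.radians(tilt)*bx)
q=rot(s['tool_rot']); cur=(q).apply([0,1,0]); c=np.degrees(np.arctan2(cur[1],cur[0]))
d=(float(A[3])-c+90)%180-90; a=np.radians(c+d)
Rt=Tl*R.from_matrix(np.c_[[-np.sin(a),np.cos(a),0],[np.cos(a),np.sin(a),0],[0,0,-1]])
print('t',round(s['clock'],2),'pos',s['position'].round(1),'bin',tob(s['position'])[0].round(1),'yaw',c.round(1),'d_m',((T-s['position'])/1000).round(4),'turn',np.degrees((Rt*q.inv()).as_rotvec()).round(2),'j',s['joint_pos'].round(2),'gw',round(s['grip_width'],1),'F',s['contact_force'].round(1))
E
python3 go.py b -27 -134 150 5.2 0
```

```text
t 20.72 pos [ 477.8 -306.6  370.5] bin [-121.2 -126.6  370.5] yaw -83.8 d_m [ 0.0944  0.0012 -0.2205] turn [-0.11  1.54 88.99] j [-0.72  0.1   1.36  0.    1.65  0.74] gw 70.4 F [0.6 0.1 0.4]
```

```bash
python3 -m jog '[{"tx":0.012,"ty":0,"tz":-0.01,"ax":0,"ay":0.1,"az":7,"jaw":-0.25},{"tx":0.012,"ty":0,"tz":-0.01,"ax":0,"ay":0.1,"az":7,"jaw":-0.25},{"tx":0.012,"ty":0,"tz":-0.01,"ax":0,"ay":0.1,"az":7,"jaw":-0.25},{"tx":0.012,"ty":0,"tz":-0.01,"ax":0,"ay":0.1,"az":7,"jaw":-0.25},{"tx":0.012,"ty":0,"tz":-0.01,"ax":0,"ay":0.1,"az":7,"jaw":-0.25},{"tx":0.012,"ty":0,"tz":-0.01,"ax":0,"ay":0.1,"az":7,"jaw":-0.25},{"tx":0.012,"ty":0,"tz":-0.01,"ax":0,"ay":0.1,"az":7,"jaw":-0.25},{"tx":0.005,"ty":0,"tz":-0.01,"ax":0,"ay":0.1,"az":7,"jaw":-0.25}]' 30;python3 go.py b -27 -134 150 5.2 20;  python3 -m jog '[{"tx":0,"ty":0,"tz":-0.01,"ax":4,"ay":0,"az":6,"jaw":-0.25},{"tx":0,"ty":0,"tz":-0.01,"ax":4,"ay":0,"az":6,"jaw":-0.25},{"tx":0,"ty":0,"tz":-0.01,"ax":4,"ay":0,"az":6,"jaw":-0.25},{"tx":0,"ty":0,"tz":-0.01,"ax":4,"ay":0,"az":6,"jaw":-0.25}]'; python3 go.py b -27 -134 150 5.2 20
```

```text
clock: 21.38
position: [570.2, -298.8, 303.2]
tool_rot: [0.006, 0.849, 0.528, 0.012]
contact_force: [0.1, 0.3, 0.2]
grip_width: 35.4
t 21.38 pos [ 570.2 -298.8  303.2] bin [ -28.5 -127.2  303.2] yaw -26.3 d_m [ 0.0021 -0.0066 -0.1532] turn [19.36 -2.31 31.42] j [-0.63  0.29  1.27  0.02  1.56 -0.17] gw 35.4 F [0.1 0.3 0.2]
clock: 21.72
position: [572.3, -288.1, 269.4]
tool_rot: [-0.108, 0.713, 0.687, 0.085]
contact_force: [0.3, -0.1, -0.1]
grip_width: 35.4
t 21.72 pos [ 572.3 -288.1  269.4] bin [ -25.4 -116.7  269.4] yaw -1.8 d_m [-1.000e-04 -1.730e-02 -1.194e-01] turn [ 4.4  -1.93  6.96] j [-0.7   0.43  1.18  0.19  1.73 -0.65] gw 35.4 F [ 0.3 -0.1 -0.1]
```

```bash
python3 -m jog '[{"tx":0,"ty":-0.009,"tz":-0.03,"ax":2.2,"ay":-1,"az":3.5,"jaw":-0.25},{"tx":0,"ty":-0.009,"tz":-0.03,"ax":2.2,"ay":-1,"az":3.5,"jaw":-0.25},{"tx":0,"ty":0,"tz":-0.03,"ax":0,"ay":0,"az":0,"jaw":-0.25},{"tx":0,"ty":0,"tz":0,"ax":0,"ay":0,"az":0,"jaw":-0.25}]'; python3 go.py b -27 -134 150 5.2 20; python3 - <<'E'
from h import *
snap('wrist','w9'); snap('scene','s9'); crop('s9',120,120,290,250,4.4,'c12')
E
```

```text
clock: 22.05
position: [573.0, -303.3, 180.4]
tool_rot: [-0.128, 0.657, 0.733, 0.121]
contact_force: [-1.3, 1.1, -2.6]
grip_width: 35.2
t 22.05 pos [ 573.  -303.3  180.4] bin [ -26.1 -132.   180.4] yaw 6.1 d_m [-0.0007 -0.0021 -0.0304] turn [-0.34  0.42 -0.92] j [-0.74  0.55  1.21  0.24  1.65 -0.86] gw 35.2 F [-1.3  1.1 -2.6]
```

View pics/w9.png

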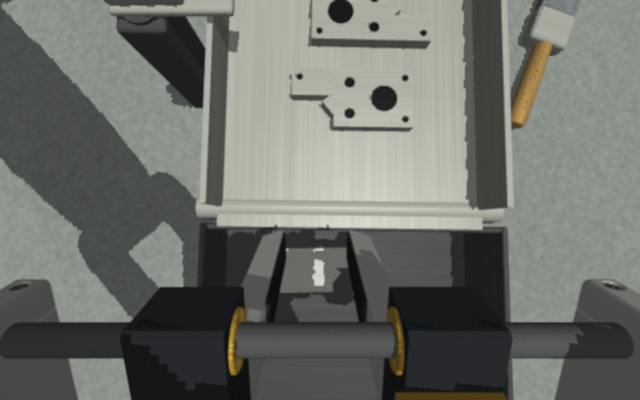

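View pics/c12.png

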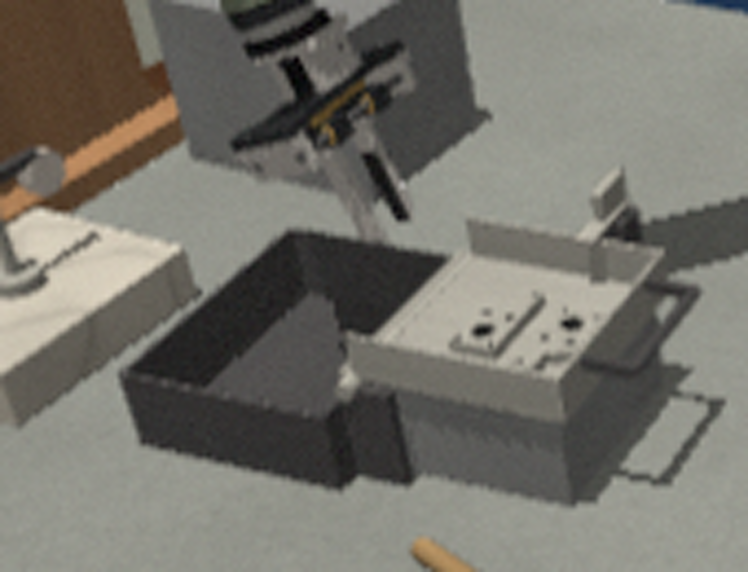

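```bash
python3 - <<'E'
from h import *
m,p,d=load('w9'); print(tob(onz(m,[(240,227),(460,228)],102)).round(1), tob(onz(m,[(206,60),(208,206)],145)).round(1))
crop('w9',190,190,510,320,2.4,'c13')
E
python3 -m jog '[{"tx":0,"ty":-0.003,"tz":-0.03,"ax":-0.3,"ay":0.4,"az":-0.9,"jaw":-0.25},{"tx":0,"ty":0,"tz":-0.03,"ax":0,"ay":0,"az":0,"jaw":-0.25},{"tx":0,"ty":0,"tz":0,"ax":0,"ay":0,"az":0,"jaw":-0.25}]'; python3 go.py b -27 -134 120 5.2 20
```

```text
[[ -84.8 -116.4  102. ]
 [  85.5 -114.4  102. ]] [[-101.8   -5.2  145. ]
 [ -96.4 -102.8  145. ]]
clock: 22.4
position: [581.1, -309.0, 138.4]
tool_rot: [-0.114, 0.663, 0.731, 0.118]
contact_force: [-0.5, 0.3, -0.7]
grip_width: 34.9
t 22.4 pos [ 581.1 -309.   138.4] bin [ -18.5 -138.4  138.4] yaw 5.4 d_m [-0.0088  0.0036 -0.0184] turn [ 1.03  1.28 -0.19] j [-0.74  0.58  1.24  0.23  1.55 -0.87] gw 34.9 F [-0.5  0.3 -0.7]
```

View pics/c13.png

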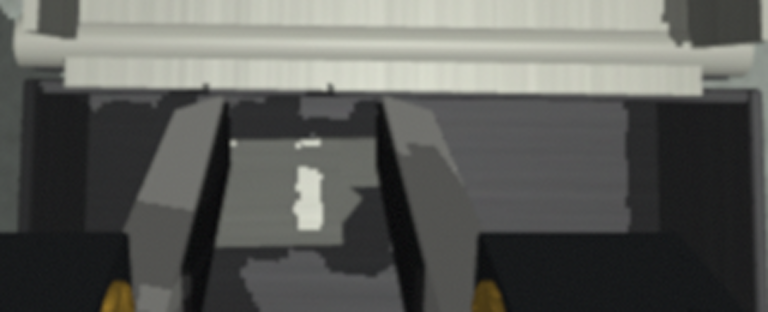

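```bash
python3 -m jog '[{"tx":-0.008,"ty":0.0035,"tz":0,"ax":1,"ay":1.2,"az":0,"jaw":-0.25},{"tx":0,"ty":0,"tz":0,"ax":0,"ay":0,"az":0,"jaw":-0.25}]'; python3 go.py b -27 -134 120 5.2 20;  python3 -m jog '[{"tx":-0.001,"ty":0.001,"tz":-0.02,"ax":0,"ay":0,"az":0,"jaw":-0.25},{"tx":-0.001,"ty":0.0,"tz":-0.02,"ax":0,"ay":0,"az":0,"jaw":-0.25},{"tx":0,"ty":0,"tz":0,"ax":0,"ay":0,"az":0,"jaw":-0.25}]'; python3 go.py b -27 -134 70 5.2 20
```

```text
clock: 22.57
position: [574.7, -305.0, 144.8]
tool_rot: [-0.126, 0.662, 0.73, 0.117]
contact_force: [-0.4, 0.6, 0.1]
grip_width: 35.6
t 22.57 pos [ 574.7 -305.   144.8] bin [ -24.5 -133.8  144.8] yaw 5.5 d_m [-0.0024 -0.0004 -0.0248] turn [ 0.15  0.27 -0.33] j [-0.74  0.58  1.24  0.23  1.58 -0.86] gw 35.6 F [-0.4  0.6  0.1]
clock: 22.82
position: [577.7, -306.8, 116.3]
tool_rot: [-0.117, 0.661, 0.732, 0.118]
contact_force: [-0.2, 0.1, -1.2]
grip_width: 35.2
t 22.82 pos [ 577.7 -306.8  116.3] bin [ -21.7 -135.9  116.3] yaw 5.6 d_m [-0.0055  0.0014 -0.0463] turn [ 0.79  1.06 -0.42] j [-0.74  0.6   1.26  0.23  1.52 -0.88] gw 35.2 F [-0.2  0.1 -1.2]
```

```bash
python3 -m jog '[{"tx":-0.005,"ty":0.002,"tz":-0.015,"ax":0.8,"ay":1,"az":-0.3,"jaw":-0.25},{"tx":-0.001,"ty":0.001,"tz":-0.015,"ax":0.2,"ay":0.2,"az":0,"jaw":-0.25},{"tx":0,"ty":0,"tz":0,"ax":0,"ay":0,"az":0,"jaw":-0.25}]'; python3 go.py b -27 -134 70 5.2 20;  python3 -m jog '[{"tx":-0.001,"ty":0.001,"tz":-0.015,"ax":0.2,"ay":0.2,"az":0,"jaw":-0.25},{"tx":-0.001,"ty":0.0,"tz":-0.015,"ax":0.2,"ay":0.2,"az":0,"jaw":-0.25},{"tx":0,"ty":0,"tz":0,"ax":0,"ay":0,"az":0,"jaw":-0.25}]'; python3 go.py b -27 -134 50 5.2 20
```

```text
clock: 23.07
position: [574.6, -305.7, 91.9]
tool_rot: [-0.126, 0.663, 0.728, 0.118]
contact_force: [0.1, -0.0, -0.2]
grip_width: 35.3
t 23.07 pos [ 574.6 -305.7   91.9] bin [ -24.7 -134.5   91.9] yaw 5.3 d_m [-0.0023  0.0003 -0.0219] turn [ 0.1   0.25 -0.13] j [-0.74  0.63  1.27  0.23  1.5  -0.88] gw 35.3 F [ 0.1 -0.  -0.2]
clock: 23.32
position: [573.2, -305.4, 60.7]
tool_rot: [-0.13, 0.663, 0.728, 0.118]
contact_force: [-0.9, 1.1, -0.8]
grip_width: 35.3
t 23.32 pos [ 573.2 -305.4   60.7] bin [ -26.1 -134.    60.7] yaw 5.3 d_m [-0.0009 -0.     -0.0107] turn [-0.25 -0.08 -0.12] j [-0.74  0.67  1.28  0.24  1.46 -0.89] gw 35.3 F [-0.9  1.1 -0.8]
```

```bash
python3 -m jog '[{"tx":-0.001,"ty":0.0005,"tz":-0.012,"ax":0,"ay":0,"az":0,"jaw":-0.25},{"tx":0,"ty":0.0,"tz":-0.006,"ax":0,"ay":0,"az":0,"jaw":-0.25},{"tx":0,"ty":0,"tz":0,"ax":0,"ay":0,"az":0,"jaw":-0.25}]'; python3 go.py b -27 -134 27 5.2 20; python3 - <<'E'
from h import *
snap('wrist','w10'); crop('w10',200,180,500,330,2.6,'c14')
E
```

```text
clock: 23.57
position: [571.5, -304.5, 39.4]
tool_rot: [-0.131, 0.663, 0.727, 0.118]
contact_force: [0.6, -1.3, 1.2]
grip_width: 35.4
t 23.57 pos [ 571.5 -304.5   39.4] bin [ -27.6 -133.    39.4] yaw 5.3 d_m [ 0.0007 -0.0009 -0.0124] turn [-0.34 -0.17 -0.1 ] j [-0.74  0.7   1.29  0.24  1.43 -0.9 ] gw 35.4 F [ 0.6 -1.3  1.2]
```

View pics/c14.png

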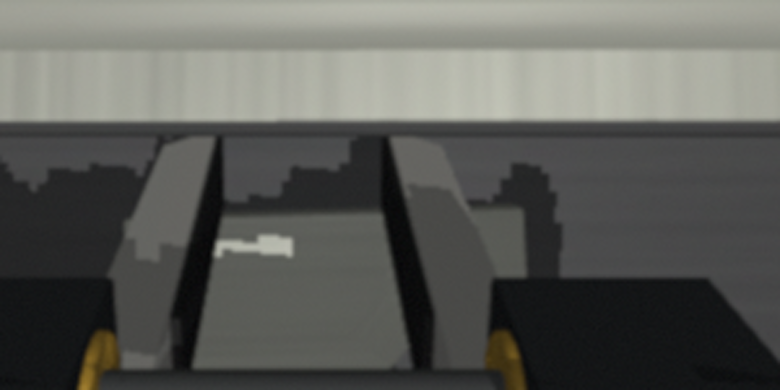

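```bash
python3 -m jog '[{"tx":0.0005,"ty":-0.001,"tz":-0.008,"ax":0,"ay":0,"az":0,"jaw":-0.25},{"tx":0,"ty":0.0,"tz":-0.003,"ax":0,"ay":0,"az":0,"jaw":-0.25},{"tx":0,"ty":0,"tz":0,"ax":0,"ay":0,"az":0,"jaw":-0.25}]'; python3 go.py b -27 -134 27 5.2 20
```

```text
clock: 23.87
position: [572.9, -304.6, 29.6]
tool_rot: [-0.132, 0.663, 0.727, 0.119]
contact_force: [0.4, 0.4, 1.4]
grip_width: 35.5
t 23.87 pos [ 572.9 -304.6   29.6] bin [ -26.3 -133.3   29.6] yaw 5.3 d_m [-0.0007 -0.0008 -0.0026] turn [-0.48 -0.09 -0.14] j [-0.74  0.71  1.29  0.24  1.42 -0.9 ] gw 35.5 F [0.4 0.4 1.4]
```

```bash
python3 -m jog '[{"tx":-0.0005,"ty":-0.001,"tz":-0.004,"ax":0,"ay":0,"az":0,"jaw":-0.25},{"tx":0,"ty":0,"tz":0,"ax":0,"ay":0,"az":0,"jaw":-0.25}]'; python3 go.py b -27 -134 26 5.2 20; python3 -m jog '[{"tx":0.0005,"ty":-0.006,"tz":0,"ax":0,"ay":0,"az":0,"jaw":-0.25},{"tx":0.0005,"ty":-0.006,"tz":0,"ax":0,"ay":0,"az":0,"jaw":-0.25}]'; python3 go.py b -27 -196 26 5.2 20
```

```text
clock: 24.03
position: [573.1, -304.6, 26.8]
tool_rot: [-0.132, 0.662, 0.728, 0.121]
contact_force: [-0.2, 0.0, -0.3]
grip_width: 35.2
t 24.03 pos [ 573.1 -304.6   26.8] bin [ -26.1 -133.3   26.8] yaw 5.4 d_m [-0.0009 -0.0008 -0.0008] turn [-0.6  -0.02 -0.18] j [-0.74  0.72  1.29  0.24  1.41 -0.91] gw 35.2 F [-0.2  0.  -0.3]
clock: 24.2
position: [574.2, -315.6, 27.0]
tool_rot: [-0.133, 0.662, 0.728, 0.121]
contact_force: [0.3, 0.5, 0.9]
grip_width: 35.6
t 24.2 pos [ 574.2 -315.6   27. ] bin [ -26.  -144.4   27. ] yaw 5.5 d_m [ 0.0037 -0.0515 -0.001 ] turn [-0.66 -0.05 -0.27] j [-0.75  0.73  1.26  0.24  1.43 -0.92] gw 35.6 F [0.3 0.5 0.9]
```

```bash
python3 -m jog '[{"tx":0.0007,"ty":-0.007,"tz":0,"ax":0,"ay":0,"az":0,"jaw":-0.25},{"tx":0.0007,"ty":-0.007,"tz":0,"ax":0,"ay":0,"az":0,"jaw":-0.25},{"tx":0.0007,"ty":-0.007,"tz":0,"ax":0,"ay":0,"az":0,"jaw":-0.25},{"tx":0.0007,"ty":-0.007,"tz":0,"ax":0,"ay":0,"az":0,"jaw":-0.25}]'; python3 go.py b -27 -196 26 5.2 20; python3 -m jog '[{"tx":0.0007,"ty":-0.007,"tz":-0.0005,"ax":0,"ay":0,"az":0,"jaw":-0.25},{"tx":0.0007,"ty":-0.007,"tz":0,"ax":0,"ay":0,"az":0,"jaw":-0.25},{"tx":0,"ty":-0.007,"tz":0,"ax":0,"ay":0,"az":0,"jaw":-0.25},{"tx":0,"ty":0,"tz":0,"ax":0,"ay":0,"az":0,"jaw":-0.25}]';python3 go.py b -27 -196 26 5.2 20
```

```text
clock: 24.53
position: [577.1, -347.0, 27.0]
tool_rot: [-0.132, 0.662, 0.728, 0.12]
contact_force: [0.3, 1.8, 0.8]
grip_width: 35.4
t 24.53 pos [ 577.1 -347.    27. ] bin [ -25.9 -175.9   27. ] yaw 5.5 d_m [ 0.0007 -0.0201 -0.001 ] turn [-0.62 -0.06 -0.26] j [-0.78  0.77  1.19  0.23  1.46 -0.93] gw 35.4 F [0.3 1.8 0.8]
clock: 24.87
position: [578.9, -373.2, 26.8]
tool_rot: [-0.131, 0.663, 0.727, 0.12]
contact_force: [-0.3, 0.2, 0.8]
grip_width: 35.5
t 24.87 pos [ 578.9 -373.2   26.8] bin [ -26.5 -202.2   26.8] yaw 5.3 d_m [-0.001   0.0061 -0.0008] turn [-0.54  0.02 -0.13] j [-0.8   0.8   1.14  0.22  1.49 -0.95] gw 35.5 F [-0.3  0.2  0.8]
```

```bash
python3 -m jog '[{"tx":0,"ty":0.006,"tz":0,"ax":0,"ay":0,"az":0,"jaw":-0.25},{"tx":0,"ty":0.002,"tz":0.025,"ax":0,"ay":0,"az":0,"jaw":-0.25},{"tx":0,"ty":0,"tz":0.04,"ax":0,"ay":0,"az":0,"jaw":0},{"tx":0,"ty":0,"tz":0.04,"ax":0,"ay":0,"az":0,"jaw":0.5},{"tx":0,"ty":0,"tz":0.04,"ax":-5,"ay":0,"az":0,"jaw":0.5},{"tx":0,"ty":0,"tz":0.04,"ax":-5,"ay":0,"az":0,"jaw":0.5},{"tx":0,"ty":0,"tz":0.03,"ax":-5,"ay":0,"az":0,"jaw":0.7},{"tx":0,"ty":0,"tz":0,"ax":-4,"ay":-1,"az":0,"jaw":0.7}]';python3 go.py b -33 -220 250 95.2; python3 - <<'E'
from h import *
snap('wrist','w11')
E
```

```text
clock: 25.53
position: [572.7, -366.9, 241.0]
tool_rot: [-0.012, 0.681, 0.732, -0.001]
contact_force: [1.4, 0.3, 0.8]
grip_width: 71.7
t 25.53 pos [ 572.7 -366.9  241. ] bin [ -32.1 -195.3  241. ] yaw 4.2 d_m [ 0.0014 -0.0247  0.009 ] turn [ -1.51  -0.2  -88.98] j [-0.7   0.43  1.21 -0.    1.52 -0.77] gw 71.7 F [1.4 0.3 0.8]
```

View pics/w11.png

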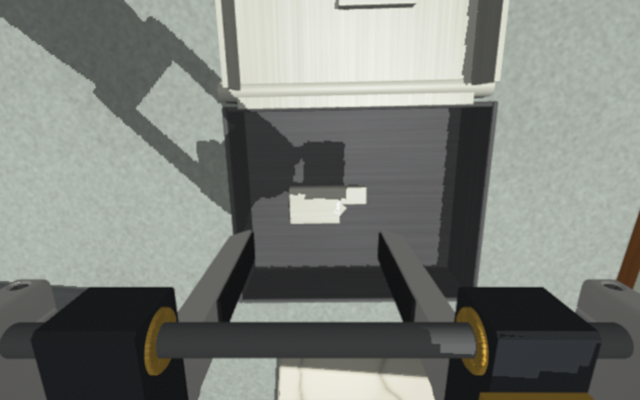

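```bash
python3 - <<'E'
from h import *
m,p,d=load('w11'); print(tob(onz(m,[(289,187),(366,186),(290,222.5),(340,223.5),(366,205)],17)).round(1))
E
python3 -m jog '[{"tx":0,"ty":-0.003,"tz":-0.003,"ax":-0.5,"ay":0,"az":-7.1,"jaw":0.6},{"tx":0,"ty":-0.003,"tz":-0.003,"ax":-0.5,"ay":0,"az":-7.1,"jaw":0.6},{"tx":0,"ty":-0.003,"tz":-0.003,"ax":-0.5,"ay":0,"az":-7.1,"jaw":0.6},{"tx":0,"ty":-0.003,"tz":-0.003,"ax":0,"ay":0,"az":-7.1,"jaw":0.6},{"tx":0,"ty":-0.003,"tz":-0.003,"ax":0,"ay":0,"az":-7.1,"jaw":0.6},{"tx":0,"ty":-0.003,"tz":-0.003,"ax":0,"ay":0,"az":-7.1,"jaw":0.6},{"tx":0,"ty":-0.003,"tz":-0.003,"ax":0,"ay":0,"az":-7.1,"jaw":0.6},{"tx":0,"ty":-0.003,"tz":-0.003,"ax":0,"ay":0,"az":-7.1,"jaw":0.6}]';python3 go.py b -33 -220 200 95.2
```

```text
[[ -68.9 -206.5   17. ]
 [  23.  -206.5   17. ]
 [ -69.4 -251.3   17. ]
 [  -7.9 -253.3   17. ]
 [  23.5 -230.    17. ]]
clock: 26.25
position: [569.0, -381.3, 208.1]
tool_rot: [-0.013, 0.949, 0.316, -0.008]
contact_force: [0.2, 0.3, -0.1]
grip_width: 75.3
t 26.25 pos [ 569.  -381.3  208.1] bin [ -37.1 -209.3  208.1] yaw -53.1 d_m [ 0.0051 -0.0103 -0.0081] turn [ -1.44  -1.01 -31.66] j [-0.72  0.47  1.23 -0.    1.48  0.21] gw 75.3 F [ 0.2  0.3 -0.1]
```

```bash
python3 -m jog '[{"tx":0.001,"ty":-0.004,"tz":-0.01,"ax":-0.5,"ay":-0.3,"az":-7.1,"jaw":0.6},{"tx":0.001,"ty":-0.004,"tz":-0.01,"ax":-0.5,"ay":-0.3,"az":-7.1,"jaw":0.6},{"tx":0.001,"ty":-0.004,"tz":-0.01,"ax":-0.5,"ay":-0.3,"az":-7.1,"jaw":0.6},{"tx":0.001,"ty":-0.004,"tz":-0.01,"ax":0,"ay":0,"az":-7.1,"jaw":0.6},{"tx":0,"ty":-0.003,"tz":-0.01,"ax":0,"ay":0,"az":-3.2,"jaw":0.6},{"tx":0,"ty":0,"tz":0,"ax":0,"ay":0,"az":0,"jaw":0.6}]';python3 go.py b -33 -229 24 95.2
```

```text
clock: 26.75
position: [567.5, -398.3, 143.5]
tool_rot: [-0.008, 0.999, 0.041, -0.008]
contact_force: [0.0, 1.7, -0.3]
grip_width: 74.9
t 26.75 pos [ 567.5 -398.3  143.5] bin [ -40.2 -226.1  143.5] yaw -85.4 d_m [ 0.0074 -0.0022 -0.1195] turn [-0.91 -0.98  0.55] j [-0.74  0.53  1.27  0.    1.36  0.75] gw 74.9 F [ 0.   1.7 -0.3]
```

```bash
python3 -m jog '[{"tx":0.007,"ty":-0.002,"tz":-0.02,"ax":-0.9,"ay":-0.9,"az":0.5,"jaw":0.6},{"tx":0,"ty":0,"tz":-0.03,"ax":0,"ay":0,"az":0,"jaw":0.6},{"tx":0,"ty":0,"tz":-0.02,"ax":0,"ay":0,"az":0,"jaw":0.6},{"tx":0,"ty":0,"tz":0,"ax":0,"ay":0,"az":0,"jaw":0.6}]';python3 go.py b -33 -229 24 95.2; python3 - <<'E'
from h import *
m,p,d=snap('wrist','w12')
B=np.array([[-69,-206.5],[23,-206.5],[23,-227],[-9,-229],[-9,-251.5],[-69,-251.5]])
u=proj(m,tf(STAND,np.c_[B,np.full(6,17)])).round().astype(int)
cv2.imwrite('pics/o12.png',cv2.polylines(p[:,:,::-1].copy(),[u],True,(0,0,255),1))
E
```

```text
clock: 27.08
position: [573.0, -399.7, 68.9]
tool_rot: [-0.002, 0.999, 0.048, -0.002]
contact_force: [-0.2, 0.6, -0.6]
grip_width: 75.3
t 27.08 pos [ 573.  -399.7   68.9] bin [ -34.9 -228.    68.9] yaw -84.5 d_m [ 0.0019 -0.0009 -0.0449] turn [-0.23 -0.2  -0.28] j [-0.73  0.61  1.32  0.    1.22  0.74] gw 75.3 F [-0.2  0.6 -0.6]
```

View pics/o12.png

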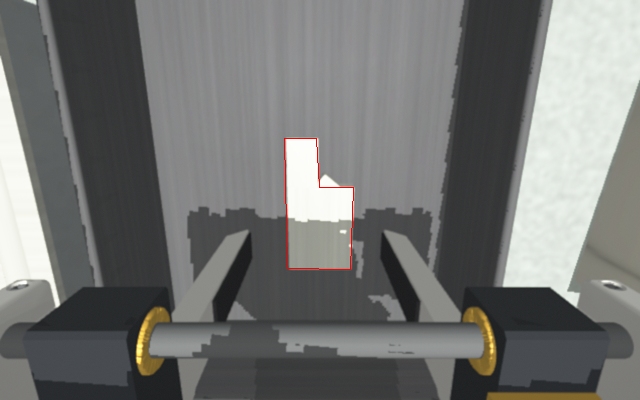

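Plate is exactly where modelled, between the fingers. Lower and grip.

```bash
python3 -m jog '[{"tx":0.002,"ty":-0.001,"tz":-0.02,"ax":0,"ay":0,"az":0,"jaw":0.6},{"tx":0,"ty":0,"tz":-0.02,"ax":0,"ay":0,"az":0,"jaw":0.5},{"tx":0,"ty":0,"tz":0,"ax":0,"ay":0,"az":0,"jaw":0.4}]';python3 go.py b -33 -229 24 95.2
```

```text
clock: 27.38
position: [577.8, -403.0, 34.3]
tool_rot: [0.0, 0.999, 0.049, 0.001]
contact_force: [-1.2, 0.6, -1.2]
grip_width: 67.3
t 27.38 pos [ 577.8 -403.    34.3] bin [ -30.3 -231.7   34.3] yaw -84.4 d_m [-0.0029  0.0024 -0.0103] turn [ 0.03  0.13 -0.44] j [-0.73  0.65  1.32  0.    1.16  0.74] gw 67.3 F [-1.2  0.6 -1.2]
```

```bash
python3 -m jog '[{"tx":-0.004,"ty":0.003,"tz":-0.01,"ax":0,"ay":0,"az":-0.4,"jaw":0.3},{"tx":-0.001,"ty":0,"tz":-0.002,"ax":0,"ay":0,"az":0,"jaw":0.2},{"tx":0,"ty":0,"tz":0,"ax":0,"ay":0,"az":0,"jaw":0.15}]';python3 go.py b -33 -229 24 95.2
```

```text
clock: 27.63
position: [574.5, -401.6, 26.3]
tool_rot: [0.002, 0.999, 0.046, 0.003]
contact_force: [0.5, -0.3, 0.9]
grip_width: 55.0
t 27.63 pos [ 574.5 -401.6   26.3] bin [ -33.5 -230.    26.3] yaw -84.7 d_m [ 0.0004  0.001  -0.0023] turn [ 0.24  0.38 -0.07] j [-0.73  0.66  1.34  0.    1.14  0.74] gw 55.0 F [ 0.5 -0.3  0.9]
```

```bash
python3 -m jog '[{"tx":0,"ty":0.001,"tz":-0.003,"ax":0.2,"ay":0.3,"az":0,"jaw":0.1},{"tx":0,"ty":0,"tz":-0.001,"ax":0,"ay":0,"az":0,"jaw":0},{"tx":0,"ty":0,"tz":0,"ax":0,"ay":0,"az":0,"jaw":-0.1}]' 30;python3 go.py b -33 -229 24 95.2;python3 -m jog '[{"tx":0,"ty":0,"tz":0,"ax":0,"ay":0,"az":0,"jaw":-0.3},{"tx":0,"ty":0,"tz":0,"ax":0,"ay":0,"az":0,"jaw":-1},{"tx":0,"ty":0,"tz":0,"ax":0,"ay":0,"az":0,"jaw":-1}]' 50;python3 go.py b -33 -229 24 95.2
```

```text
clock: 27.88
position: [575.9, -401.8, 25.6]
tool_rot: [0.002, 0.999, 0.046, 0.002]
contact_force: [0.7, -1.2, -1.3]
grip_width: 44.1
t 27.88 pos [ 575.9 -401.8   25.6] bin [ -32.1 -230.3   25.6] yaw -84.7 d_m [-0.001   0.0012 -0.0016] turn [ 0.21  0.26 -0.09] j [-0.73  0.66  1.34  0.    1.14  0.75] gw 44.1 F [ 0.7 -1.2 -1.3]
clock: 28.13
position: [575.8, -401.6, 25.6]
tool_rot: [0.002, 0.999, 0.046, 0.002]
contact_force: [0.2, -0.3, -0.1]
grip_width: 43.5
t 28.13 pos [ 575.8 -401.6   25.6] bin [ -32.2 -230.1   25.6] yaw -84.7 d_m [-0.0009  0.0011 -0.0016] turn [ 0.2   0.25 -0.1 ] j [-0.73  0.66  1.34  0.    1.14  0.75] gw 43.5 F [ 0.2 -0.3 -0.1]
```

```bash
python3 -m jog '[{"tx":0,"ty":0,"tz":0.015,"ax":0,"ay":0,"az":0,"jaw":-1},{"tx":0,"ty":0,"tz":0.04,"ax":0,"ay":0,"az":0,"jaw":-1},{"tx":0,"ty":0,"tz":0.04,"ax":0,"ay":0,"az":0,"jaw":-1},{"tx":0.002,"ty":0,"tz":0.04,"ax":0,"ay":0,"az":0,"jaw":-1},{"tx":0.002,"ty":0,"tz":0.04,"ax":0,"ay":0,"az":0,"jaw":-1},{"tx":0.002,"ty":0,"tz":0.02,"ax":0,"ay":0,"az":0,"jaw":-1},{"tx":0,"ty":0,"tz":0,"ax":0,"ay":0,"az":0,"jaw":-1}]' 50;python3 go.py b 5 17 220 95.2
```

```text
clock: 28.72
position: [575.5, -395.8, 227.6]
tool_rot: [-0.003, 0.999, 0.046, -0.003]
contact_force: [0.4, -0.5, -1.5]
grip_width: 43.1
t 28.72 pos [ 575.5 -395.8  227.6] bin [ -32.  -224.3  227.6] yaw -84.7 d_m [ 0.015   0.2436 -0.0076] turn [-0.34 -0.33 -0.1 ] j [-0.73  0.47  1.19  0.    1.49  0.75] gw 43.1 F [ 0.4 -0.5 -1.5]
```

```bash
python3 -m jog '[{"tx":0.002,"ty":0.03,"tz":0,"ax":0,"ay":0,"az":0,"jaw":-1},{"tx":0.002,"ty":0.036,"tz":0,"ax":0,"ay":0,"az":0,"jaw":-1},{"tx":0.002,"ty":0.036,"tz":0,"ax":0,"ay":0,"az":0,"jaw":-1},{"tx":0.002,"ty":0.036,"tz":0,"ax":0,"ay":0,"az":0,"jaw":-1},{"tx":0.002,"ty":0.036,"tz":0,"ax":0,"ay":0,"az":0,"jaw":-1},{"tx":0.002,"ty":0.03,"tz":0,"ax":0,"ay":0,"az":0,"jaw":-1},{"tx":0,"ty":0.02,"tz":0,"ax":0,"ay":0,"az":0,"jaw":-1},{"tx":0,"ty":0,"tz":0,"ax":0,"ay":0,"az":0,"jaw":-1}]' 50;python3 go.py b 5 17 180 95.2
```

```text
clock: 29.38
position: [581.0, -164.3, 223.9]
tool_rot: [-0.003, 0.999, 0.043, -0.005]
contact_force: [0.0, -0.7, -2.7]
grip_width: 43.3
t 29.38 pos [ 581.  -164.3  223.9] bin [ -5.5   5.7 223.9] yaw -85.1 d_m [ 0.0095  0.0122 -0.0439] turn [-0.34 -0.6   0.3 ] j [-0.42  0.27  1.46  0.    1.42  1.07] gw 43.3 F [ 0.  -0.7 -2.7]
```

```bash
python3 -m jog '[{"tx":0.009,"ty":0.012,"tz":-0.015,"ax":-0.3,"ay":-0.6,"az":0.3,"jaw":-1},{"tx":0,"ty":0,"tz":-0.02,"ax":0,"ay":0,"az":0,"jaw":-1},{"tx":0,"ty":0,"tz":-0.015,"ax":0,"ay":0,"az":0,"jaw":-1},{"tx":0,"ty":0,"tz":0,"ax":0,"ay":0,"az":0,"jaw":-1}]' 50;python3 go.py b 5 17 138 95.2; python3 - <<'E'
from h import *
snap('wrist','w13')
E
```

```text
clock: 29.72
position: [588.0, -150.2, 169.8]
tool_rot: [-0.0, 0.999, 0.047, -0.001]
contact_force: [-0.9, -0.3, -2.2]
grip_width: 43.6
t 29.72 pos [ 588.  -150.2  169.8] bin [  2.7  19.1 169.8] yaw -84.6 d_m [ 0.0025 -0.0019 -0.0318] turn [ 0.01 -0.16 -0.23] j [-0.39  0.32  1.51 -0.    1.31  1.08] gw 43.6 F [-0.9 -0.3 -2.2]
```

View pics/w13.png

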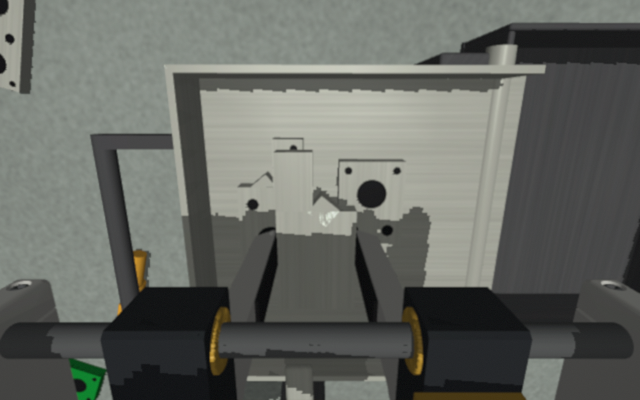

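```bash
python3 -m jog '[{"tx":0.0025,"ty":-0.002,"tz":-0.015,"ax":0,"ay":0,"az":-0.2,"jaw":-1},{"tx":0,"ty":0,"tz":-0.01,"ax":0,"ay":0,"az":0,"jaw":-1},{"tx":0,"ty":0,"tz":0,"ax":0,"ay":0,"az":0,"jaw":-1}]' 50;python3 go.py b 5 17 138 95.2
```

```text
clock: 30.02
position: [591.4, -154.9, 146.7]
tool_rot: [0.001, 0.999, 0.045, -0.0]
contact_force: [0.3, -0.1, -3.3]
grip_width: 43.1
t 30.02 pos [ 591.4 -154.9  146.7] bin [  5.7  14.1 146.7] yaw -84.9 d_m [-0.001   0.0028 -0.0087] turn [0.13 0.   0.09] j [-0.4   0.35  1.52 -0.    1.27  1.09] gw 43.1 F [ 0.3 -0.1 -3.3]
```

```bash
python3 -m jog '[{"tx":-0.001,"ty":0.003,"tz":-0.006,"ax":0,"ay":0,"az":0,"jaw":-1},{"tx":0,"ty":0,"tz":-0.002,"ax":0,"ay":0,"az":0,"jaw":-1},{"tx":0,"ty":0,"tz":0,"ax":0,"ay":0,"az":0,"jaw":-1}]' 50;python3 go.py b 5 17 138 95.2
```

```text
clock: 30.27
position: [590.9, -153.1, 139.7]
tool_rot: [0.002, 0.999, 0.044, 0.001]
contact_force: [0.4, 0.4, -1.8]
grip_width: 43.3
t 30.27 pos [ 590.9 -153.1  139.7] bin [  5.3  15.9 139.7] yaw -85.0 d_m [-0.0004  0.001  -0.0017] turn [0.19 0.1  0.18] j [-0.39  0.35  1.53 -0.    1.25  1.09] gw 43.3 F [ 0.4  0.4 -1.8]
```

```bash
python3 -m jog '[{"tx":0,"ty":0.001,"tz":-0.0025,"ax":0,"ay":0,"az":0,"jaw":-1},{"tx":0,"ty":0,"tz":0,"ax":0,"ay":0,"az":0,"jaw":-1}]' 50;python3 go.py b 5 17 138 95.2; python3 -m jog '[{"tx":0,"ty":0,"tz":0,"ax":0,"ay":0,"az":0,"jaw":0.05},{"tx":0,"ty":0,"tz":0,"ax":0,"ay":0,"az":0,"jaw":0.15},{"tx":0,"ty":0,"tz":0.003,"ax":0,"ay":0,"az":0,"jaw":0.2}]' 50;python3 go.py b 5 17 138 95.2; python3 -m jog '[{"tx":0,"ty":0,"tz":0.02,"ax":0,"ay":0,"az":0,"jaw":0.2},{"tx":0,"ty":0,"tz":0.03,"ax":0,"ay":0,"az":0,"jaw":0.2},{"tx":-0.01,"ty":0,"tz":0.03,"ax":0,"ay":0,"az":0,"jaw":0.2},{"tx":-0.03,"ty":0,"tz":0.03,"ax":0,"ay":0,"az":0,"jaw":0.1},{"tx":-0.035,"ty":0,"tz":0.01,"ax":0,"ay":0,"az":0,"jaw":0},{"tx":-0.03,"ty":0,"tz":0,"ax":0,"ay":0,"az":0,"jaw":0},{"tx":0,"ty":0,"tz":0,"ax":0,"ay":0,"az":0,"jaw":0}]';python3 go.py b -145 30 179 95.2; python3 - <<'E'
from h import *
snap('wrist','w14')
E
```

```text
clock: 30.43
position: [591.3, -152.3, 138.1]
tool_rot: [0.002, 0.999, 0.044, 0.002]
contact_force: [-0.3, 0.3, -2.5]
grip_width: 43.1
t 30.43 pos [ 591.3 -152.3  138.1] bin [  5.9  16.7 138.1] yaw -85.0 d_m [-0.0009  0.0002 -0.0001] turn [0.23 0.19 0.18] j [-0.39  0.36  1.53 -0.    1.25  1.09] gw 43.1 F [-0.3  0.3 -2.5]
clock: 30.68
position: [592.7, -152.7, 143.3]
tool_rot: [0.003, 0.999, 0.044, 0.003]
contact_force: [-0.0, -0.0, 0.2]
grip_width: 55.2
t 30.68 pos [ 592.7 -152.7  143.3] bin [  7.2  16.3 143.3] yaw -85.0 d_m [-0.0022  0.0005 -0.0053] turn [0.3  0.38 0.16] j [-0.39  0.35  1.53 -0.    1.25  1.09] gw 55.2 F [-0.  -0.   0.2]
clock: 31.27
position: [487.2, -153.0, 273.1]
tool_rot: [0.006, 0.999, 0.045, 0.007]
contact_force: [0.4, -0.0, 0.1]
grip_width: 47.1
t 31.27 pos [ 487.2 -153.   273.1] bin [-97.9  25.5 273.1] yaw -84.8 d_m [-0.0473  0.0002 -0.0941] turn [0.6  0.86 0.02] j [-0.47  0.02  1.64 -0.    1.46  1.01] gw 47.1 F [ 0.4 -0.   0.1]
```

View pics/w14.png

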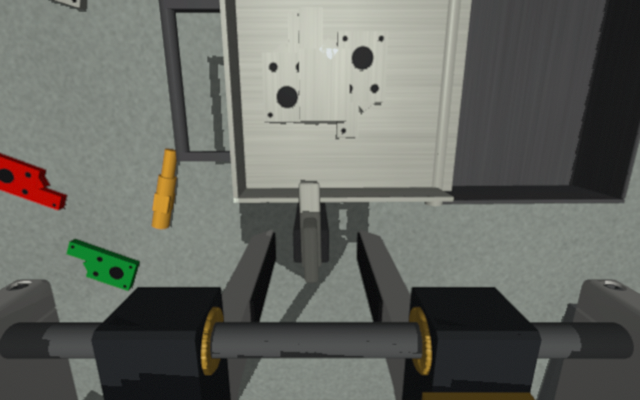

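```bash
python3 -m jog '[{"tx":-0.025,"ty":0,"tz":-0.01,"ax":0.5,"ay":0.8,"az":0,"jaw":0},{"tx":-0.02,"ty":0,"tz":-0.02,"ax":0,"ay":0,"az":0,"jaw":0},{"tx":0,"ty":0,"tz":-0.02,"ax":0,"ay":0,"az":0,"jaw":0},{"tx":0,"ty":0,"tz":0,"ax":0,"ay":0,"az":0,"jaw":0}]' 30;python3 go.py b -145 30 179 95.2
```

```text
clock: 31.65
position: [448.3, -155.3, 227.9]
tool_rot: [0.005, 0.999, 0.045, 0.008]
contact_force: [-0.1, 0.7, -0.6]
grip_width: 47.2
t 31.65 pos [ 448.3 -155.3  227.9] bin [-136.9   26.7  227.9] yaw -84.8 d_m [-0.0084  0.0025 -0.0489] turn [0.47 1.   0.01] j [-0.52 -0.03  1.79  0.    1.37  0.96] gw 47.2 F [-0.1  0.7 -0.6]
```

```bash
python3 -m jog '[{"tx":-0.009,"ty":0.0025,"tz":-0.015,"ax":0.5,"ay":1,"az":0,"jaw":0},{"tx":0,"ty":0,"tz":-0.015,"ax":0,"ay":0,"az":0,"jaw":0},{"tx":0,"ty":0,"tz":0,"ax":0,"ay":0,"az":0,"jaw":-0.1}]' 30;python3 go.py b -145 30 179 95.2
```

```text
clock: 31.9
position: [442.7, -153.8, 199.7]
tool_rot: [0.001, 0.999, 0.046, 0.002]
contact_force: [-0.4, 0.0, -0.1]
grip_width: 43.5
t 31.9 pos [ 442.7 -153.8  199.7] bin [-142.2   28.7  199.7] yaw -84.8 d_m [-0.0029  0.001  -0.0207] turn [ 0.06  0.22 -0.02] j [-0.52 -0.    1.82  0.    1.32  0.96] gw 43.5 F [-0.4  0.  -0.1]
```

```bash
python3 -m jog '[{"tx":-0.003,"ty":0.001,"tz":-0.012,"ax":0,"ay":0.2,"az":0,"jaw":-0.1},{"tx":0,"ty":0,"tz":-0.008,"ax":0,"ay":0,"az":0,"jaw":-0.1},{"tx":0,"ty":0,"tz":0,"ax":0,"ay":0,"az":0,"jaw":-0.2}]' 30;python3 go.py b -145 30 179 95.2
```

```text
clock: 32.15
position: [443.1, -153.8, 181.1]
tool_rot: [0.002, 0.999, 0.046, 0.002]
contact_force: [0.1, -0.5, -0.2]
grip_width: 39.3
t 32.15 pos [ 443.1 -153.8  181.1] bin [-141.9   28.7  181.1] yaw -84.7 d_m [-0.0032  0.001  -0.0021] turn [ 0.17  0.24 -0.08] j [-0.52  0.02  1.84 -0.    1.28  0.96] gw 39.3 F [ 0.1 -0.5 -0.2]
```

```bash
python3 -m jog '[{"tx":-0.004,"ty":0.001,"tz":-0.002,"ax":0,"ay":0.2,"az":0,"jaw":-0.3},{"tx":0,"ty":0,"tz":-0.001,"ax":0,"ay":0,"az":0,"jaw":-0.4},{"tx":-0.001,"ty":0,"tz":-0.001,"ax":0,"ay":0,"az":0,"jaw":-0.5},{"tx":-0.001,"ty":0,"tz":-0.001,"ax":0,"ay":0,"az":0,"jaw":-0.6}]' 20;python3 go.py b -145 30 179 95.2
```

```text
clock: 32.48
position: [438.3, -153.2, 177.1]
tool_rot: [0.002, 0.999, 0.046, 0.001]
contact_force: [0.6, -0.7, -0.4]
grip_width: 20.7
t 32.48 pos [ 438.3 -153.2  177.1] bin [-146.6   29.7  177.1] yaw -84.7 d_m [0.0016 0.0004 0.0019] turn [ 0.24  0.16 -0.12] j [-0.52  0.01  1.86 -0.    1.27  0.96] gw 20.7 F [ 0.6 -0.7 -0.4]
```

```bash
python3 -m jog '[{"tx":0.001,"ty":0,"tz":0.001,"ax":0,"ay":0,"az":0,"jaw":-0.7},{"tx":0,"ty":0,"tz":0,"ax":0,"ay":0,"az":0,"jaw":-1},{"tx":0,"ty":0,"tz":0,"ax":0,"ay":0,"az":0,"jaw":-1},{"tx":0,"ty":0,"tz":0,"ax":0,"ay":0,"az":0,"jaw":-1}]' 20;python3 go.py b -145 30 179 95.2
```

```text
clock: 32.82
position: [439.4, -153.9, 178.6]
tool_rot: [0.003, 0.999, 0.046, 0.002]
contact_force: [0.6, -0.6, -1.3]
grip_width: 12.1
t 32.82 pos [ 439.4 -153.9  178.6] bin [-145.6   28.9  178.6] yaw -84.7 d_m [0.0004 0.0012 0.0004] turn [ 0.34  0.23 -0.11] j [-0.52  0.01  1.85 -0.    1.27  0.96] gw 12.1 F [ 0.6 -0.6 -1.3]
```

```bash
python3 -m jog '[{"tx":0,"ty":0,"tz":0,"ax":0,"ay":0,"az":5,"jaw":-1},{"tx":0,"ty":0,"tz":0,"ax":0,"ay":0,"az":6,"jaw":-1},{"tx":0,"ty":0,"tz":0,"ax":0,"ay":0,"az":6,"jaw":-1},{"tx":0,"ty":0,"tz":0,"ax":0,"ay":0,"az":6,"jaw":-1}]' 20;python3 go.py b -145 30 179 -7.5
```

```text
clock: 33.15
position: [439.4, -154.0, 178.6]
tool_rot: [0.002, 0.968, 0.252, 0.002]
contact_force: [-0.2, -0.7, -1.6]
grip_width: 11.8
t 33.15 pos [ 439.4 -154.   178.6] bin [-145.6   28.8  178.6] yaw -60.9 d_m [0.0005 0.0013 0.0004] turn [2.000e-02 4.100e-01 5.335e+01] j [-0.52  0.01  1.85  0.    1.27  0.54] gw 11.8 F [-0.2 -0.7 -1.6]
```

```bash
python3 -m jog '[{"tx":0,"ty":0,"tz":0,"ax":0,"ay":0,"az":6,"jaw":-1},{"tx":0,"ty":0,"tz":0,"ax":0,"ay":0,"az":6,"jaw":-1},{"tx":0,"ty":0,"tz":0,"ax":0,"ay":0,"az":6,"jaw":-1},{"tx":0,"ty":0,"tz":0,"ax":0,"ay":0,"az":6,"jaw":-1},{"tx":0,"ty":0,"tz":0,"ax":0,"ay":0,"az":6,"jaw":-1},{"tx":0,"ty":0,"tz":0,"ax":0,"ay":0,"az":6,"jaw":-1}]' 20;python3 go.py b -145 30 179 -7.5;  python3 -m jog '[{"tx":0,"ty":0,"tz":0,"ax":0,"ay":0,"az":6,"jaw":-1},{"tx":0,"ty":0,"tz":0,"ax":0,"ay":0,"az":5,"jaw":-1},{"tx":0,"ty":0,"tz":0,"ax":0,"ay":0,"az":3,"jaw":-1},{"tx":0,"ty":0,"tz":0,"ax":0,"ay":0,"az":0,"jaw":-1}]' 20;python3 go.py b -145 30 179 -7.5
```

```text
clock: 33.65
position: [439.5, -154.2, 178.6]
tool_rot: [0.001, 0.835, 0.551, 0.003]
contact_force: [1.4, 0.2, -2.2]
grip_width: 11.9
t 33.65 pos [ 439.5 -154.2  178.6] bin [-145.5   28.6  178.6] yaw -23.1 d_m [0.0004 0.0014 0.0004] turn [-0.14  0.37 15.63] j [-0.53  0.01  1.85  0.    1.27 -0.12] gw 11.9 F [ 1.4  0.2 -2.2]
clock: 33.98
position: [439.6, -154.3, 178.6]
tool_rot: [0.001, 0.756, 0.654, 0.003]
contact_force: [0.6, -0.9, -0.8]
grip_width: 11.9
t 33.98 pos [ 439.6 -154.3  178.6] bin [-145.4   28.5  178.6] yaw -8.3 d_m [0.0003 0.0015 0.0004] turn [-0.19  0.35  0.8 ] j [-0.53  0.01  1.85  0.01  1.27 -0.38] gw 11.9 F [ 0.6 -0.9 -0.8]
```

```bash
python3 -m jog '[{"tx":0,"ty":0,"tz":0,"ax":0,"ay":0,"az":0,"jaw":-0.5},{"tx":0,"ty":0,"tz":0,"ax":0,"ay":0,"az":0,"jaw":-0.3},{"tx":0,"ty":0,"tz":0.01,"ax":0,"ay":0,"az":0,"jaw":-0.2},{"tx":0,"ty":0,"tz":0.025,"ax":0,"ay":0,"az":0,"jaw":-0.2},{"tx":0,"ty":0,"tz":0.035,"ax":0,"ay":0,"az":0,"jaw":-0.2},{"tx":0.02,"ty":0.02,"tz":0.01,"ax":0,"ay":0,"az":-7,"jaw":-0.2},{"tx":0.02,"ty":0.02,"tz":0,"ax":0,"ay":0,"az":-7,"jaw":-0.2},{"tx":0.02,"ty":0.02,"tz":0,"ax":0,"ay":0,"az":-7,"jaw":-0.2}]' 20; python3 go.py b 0 145 180 95.2; python3 - <<'E'
from h import *
snap('scene','s15'); crop('s15',140,120,310,250,4.4,'c15')
E
```

```text
clock: 34.65
position: [498.2, -94.8, 266.6]
tool_rot: [0.001, 0.868, 0.497, 0.005]
contact_force: [-0.4, 0.1, -0.2]
grip_width: 37.2
t 34.65 pos [498.2 -94.8 266.6] bin [-81.7  82.5 266.6] yaw -30.4 d_m [ 0.0757  0.0697 -0.0866] turn [ 4.000e-02  6.100e-01 -5.441e+01] j [-0.36  0.02  1.65  0.01  1.46  0.17] gw 37.2 F [-0.4  0.1 -0.2]
```

View pics/c15.png

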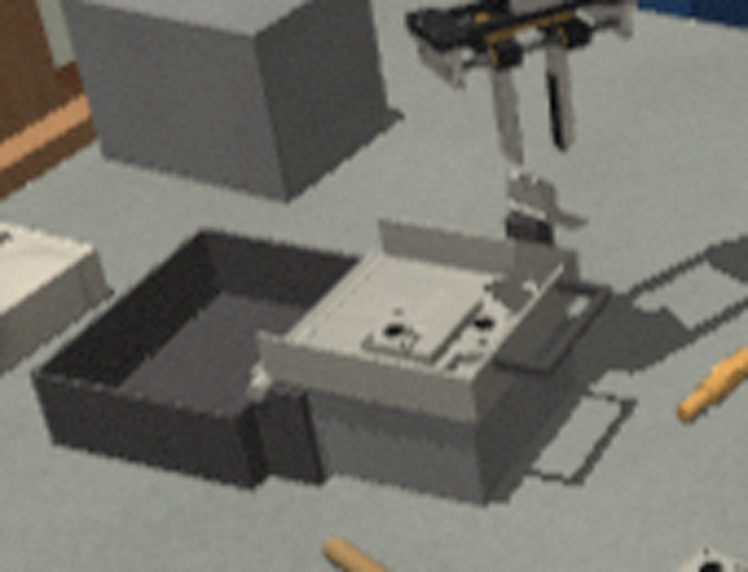

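Turnbutton is clear (blade now parallel to the bin side). On to the handle.

```bash
python3 -m jog '[{"tx":0.01,"ty":0.01,"tz":0,"ax":0,"ay":0,"az":-7,"jaw":-0.2},{"tx":0.01,"ty":0.01,"tz":0,"ax":0,"ay":0,"az":-7,"jaw":-0.2},{"tx":0.01,"ty":0.01,"tz":0,"ax":0,"ay":0,"az":-7,"jaw":-0.2},{"tx":0.01,"ty":0.01,"tz":0,"ax":0,"ay":0,"az":-7,"jaw":-0.2},{"tx":0.01,"ty":0.01,"tz":0,"ax":0,"ay":0,"az":-7,"jaw":-0.2},{"tx":0.01,"ty":0.01,"tz":0,"ax":0,"ay":0,"az":-7,"jaw":-0.2},{"tx":0.01,"ty":0.01,"tz":0,"ax":0,"ay":0,"az":-7,"jaw":-0.2},{"tx":0,"ty":0,"tz":0,"ax":0,"ay":0,"az":-4,"jaw":-0.2}]' 20; python3 go.py b 0 145 180 95.2; python3 - <<'E'
from h import *
m,p,d=snap('wrist','w16'); print(proj(m,tf(STAND,[[0,145,135],[-57,145,135],[-57,139,135],[-57,151,135],[57,145,135]])).round(1))
E
```

```text
clock: 35.37
position: [576.8, -15.9, 275.2]
tool_rot: [0.005, 0.999, 0.048, 0.009]
contact_force: [-0.6, 0.6, 0.4]
grip_width: 37.4
t 35.37 pos [576.8 -15.9 275.2] bin [  3.7 153.9 275.2] yaw -84.5 d_m [-0.0029 -0.0092 -0.0952] turn [ 0.57  1.08 -0.32] j [-0.17  0.16  1.49 -0.01  1.47  1.3 ] gw 37.4 F [-0.6  0.6  0.4]
[[324.1 197.7]
 [323.4 253.5]
 [329.4 253.5]
 [317.3 253.5]
 [324.8 136.5]]
```

View pics/w16.png

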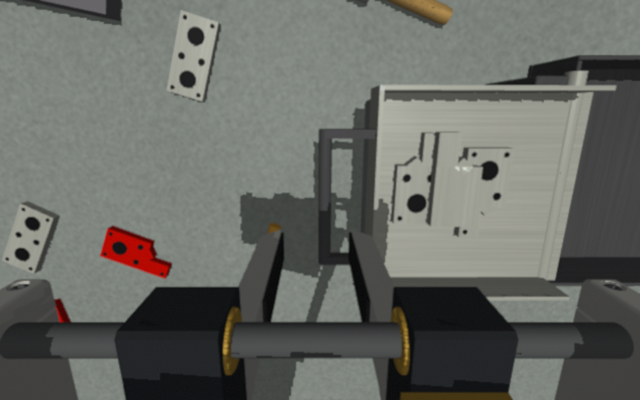

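```bash
python3 -m jog '[{"tx":-0.003,"ty":-0.009,"tz":-0.03,"ax":0.5,"ay":1,"az":-0.3,"jaw":-0.2},{"tx":0,"ty":0,"tz":-0.03,"ax":0,"ay":0,"az":0,"jaw":-0.2},{"tx":0,"ty":0,"tz":0,"ax":0,"ay":0,"az":0,"jaw":-0.2}]' 20; python3 go.py b 0 145 134 95.2
```

```text
clock: 35.67
position: [575.2, -25.7, 218.8]
tool_rot: [0.002, 0.999, 0.048, 0.004]
contact_force: [-0.6, -0.4, -0.7]
grip_width: 37.6
t 35.67 pos [575.2 -25.7 218.8] bin [  1.3 144.2 218.8] yaw -84.5 d_m [-0.0014  0.0006 -0.0848] turn [ 0.19  0.48 -0.33] j [-0.19  0.21  1.55 -0.    1.38  1.28] gw 37.6 F [-0.6 -0.4 -0.7]
```

```bash
python3 -m jog '[{"tx":-0.002,"ty":0.001,"tz":-0.025,"ax":0.2,"ay":0.5,"az":-0.3,"jaw":-0.2},{"tx":-0.001,"ty":0,"tz":-0.025,"ax":0,"ay":0,"az":0,"jaw":-0.2},{"tx":0,"ty":0,"tz":-0.01,"ax":0,"ay":0,"az":0,"jaw":-0.2},{"tx":0,"ty":0,"tz":0,"ax":0,"ay":0,"az":0,"jaw":-0.2}]' 20; python3 go.py b 0 145 134 95.2
```

```text
clock: 36.0
position: [573.5, -26.2, 162.7]
tool_rot: [0.001, 0.999, 0.047, 0.002]
contact_force: [0.4, 0.6, -0.1]
grip_width: 37.5
t 36.0 pos [573.5 -26.2 162.7] bin [ -0.4 144.  162.7] yaw -84.6 d_m [ 0.0003  0.0011 -0.0287] turn [ 0.05  0.25 -0.24] j [-0.2   0.26  1.61 -0.    1.27  1.28] gw 37.5 F [ 0.4  0.6 -0.1]
```

```bash
python3 -m jog '[{"tx":0,"ty":0.001,"tz":-0.018,"ax":0,"ay":0,"az":-0.2,"jaw":-0.2},{"tx":0,"ty":0,"tz":-0.009,"ax":0,"ay":0,"az":0,"jaw":-0.2},{"tx":0,"ty":0,"tz":0,"ax":0,"ay":0,"az":0,"jaw":-0.3},{"tx":0,"ty":0,"tz":-0.001,"ax":0,"ay":0,"az":0,"jaw":-0.4}]' 20; python3 go.py b 0 145 134 95.2
```

```text
clock: 36.33
position: [577.4, -26.3, 141.1]
tool_rot: [0.002, 0.999, 0.047, 0.006]
contact_force: [-0.2, 0.1, -0.0]
grip_width: 29.9
t 36.33 pos [577.4 -26.3 141.1] bin [  3.4 143.5 141.1] yaw -84.7 d_m [-0.0035  0.0012 -0.0071] turn [ 0.16  0.75 -0.14] j [-0.2   0.28  1.63 -0.    1.22  1.28] gw 29.9 F [-0.2  0.1 -0. ]
```

```bash
python3 -m jog '[{"tx":-0.005,"ty":0.001,"tz":-0.008,"ax":0,"ay":0.7,"az":-0.1,"jaw":-0.45},{"tx":-0.001,"ty":0,"tz":-0.002,"ax":0,"ay":0,"az":0,"jaw":-0.55},{"tx":-0.001,"ty":0,"tz":-0.001,"ax":0,"ay":0,"az":0,"jaw":-0.6}]' 20; python3 go.py b 0 145 134 95.2; python3 -m jog '[{"tx":0,"ty":0,"tz":0,"ax":0,"ay":0,"az":0,"jaw":-0.75},{"tx":0,"ty":0,"tz":0,"ax":0,"ay":0,"az":0,"jaw":-1},{"tx":0,"ty":0,"tz":0,"ax":0,"ay":0,"az":0,"jaw":-1},{"tx":0,"ty":0,"tz":0,"ax":0,"ay":0,"az":0,"jaw":-1}]' 40; python3 go.py b 0 145 134 95.2
```

```text
clock: 36.58
position: [572.6, -25.8, 133.4]
tool_rot: [0.002, 0.999, 0.046, 0.003]
contact_force: [-0.8, 0.5, -0.3]
grip_width: 19.7
t 36.58 pos [572.6 -25.8 133.4] bin [ -1.3 144.4 133.4] yaw -84.7 d_m [0.0013 0.0007 0.0006] turn [ 0.24  0.36 -0.06] j [-0.19  0.29  1.64 -0.    1.21  1.29] gw 19.7 F [-0.8  0.5 -0.3]
clock: 36.92
position: [572.6, -26.1, 133.7]
tool_rot: [0.003, 0.999, 0.046, 0.003]
contact_force: [1.2, 0.4, -1.2]
grip_width: 10.5
t 36.92 pos [572.6 -26.1 133.7] bin [ -1.4 144.1 133.7] yaw -84.7 d_m [0.0013 0.001  0.0003] turn [ 0.28  0.4  -0.07] j [-0.19  0.28  1.64 -0.    1.21  1.29] gw 10.5 F [ 1.2  0.4 -1.2]
```

```bash
cat > tilt.py <<'E'
from h import *
import sys
s=observe(); b=tob(s['position'])[0]; y=b[1]+0.9+100; z=b[2]+1.3-100
t=np.arctan2(z,y)-np.arctan2(35,245); r=np.hypot(y,z)
print('t',round(s['clock'],2),'bin',b.round(1),'tilt',round(t,3),'r-247.5=',round(r-247.49,1),'gw',round(s['grip_width'],1),'F',s['contact_force'].round(1),'j',s['joint_pos'].round(2))
st=float(sys.argv[1])
for k in range(1,9):
    a=t+k*st; P=tf(STAND,[[-1.4,-100.9+245*np.cos(a)-35*np.sin(a),98.7+245*np.sin(a)+35*np.cos(a)]])[0]
    if k==1: Q=s['position']
    print(round(a,3),((P-Q)/1000).round(4)); Q=P
E
python3 -m jog '[{"tx":0.0002,"ty":-0.0025,"tz":0.0146,"ax":0,"ay":0,"az":0,"jaw":-1},{"tx":0.0003,"ty":-0.0034,"tz":0.0144,"ax":0,"ay":0,"az":0,"jaw":-1}]' 40; python3 tilt.py 0.06
```

```text
clock: 37.08
position: [572.8, -30.4, 156.5]
tool_rot: [0.001, 0.999, 0.046, 0.003]
contact_force: [7.4, 0.9, -14.6]
grip_width: 10.7
t 37.08 bin [ -1.5 139.8 156.5] tilt 0.094 r-247.5= 0.1 gw 10.7 F [  7.4   0.9 -14.6] j [-0.2   0.26  1.62  0.    1.26  1.27]
0.154 [ 0.0005 -0.004   0.0143]
0.214 [ 0.0004 -0.0047  0.0141]
0.274 [ 0.0005 -0.0056  0.0138]
0.334 [ 0.0006 -0.0064  0.0134]
0.394 [ 0.0007 -0.0072  0.013 ]
0.454 [ 0.0007 -0.0079  0.0125]
0.514 [ 0.0008 -0.0087  0.012 ]
0.574 [ 0.0009 -0.0094  0.0115]
```

```bash
python3 -m jog '[{"tx":0.0005,"ty":-0.004,"tz":0.0143,"ax":0,"ay":0,"az":0,"jaw":-1},{"tx":0.0004,"ty":-0.0047,"tz":0.0141,"ax":0,"ay":0,"az":0,"jaw":-1},{"tx":0.0005,"ty":-0.0056,"tz":0.0138,"ax":0,"ay":0,"az":0,"jaw":-1},{"tx":0.0006,"ty":-0.0064,"tz":0.0134,"ax":0,"ay":0,"az":0,"jaw":-1}]' 40; python3 tilt.py 0.06
```

```text
clock: 37.42
position: [574.1, -44.8, 200.4]
tool_rot: [-0.007, 0.999, 0.046, 0.001]
contact_force: [6.5, 3.6, -14.3]
grip_width: 10.8
t 37.42 bin [ -1.6 125.3 200.4] tilt 0.28 r-247.5= 0.5 gw 10.8 F [  6.5   3.6 -14.3] j [-0.24  0.23  1.56  0.02  1.35  1.24]
0.34 [ 0.0008 -0.0069  0.0131]
0.4 [ 0.0007 -0.0072  0.0129]
0.46 [ 0.0007 -0.008   0.0125]
0.52 [ 0.0008 -0.0087  0.012 ]
0.58 [ 0.0009 -0.0094  0.0114]
0.64 [ 0.0009 -0.0101  0.0108]
0.7 [ 0.001  -0.0107  0.0102]
0.76 [ 0.001  -0.0113  0.0095]
```

```bash
python3 -m jog '[{"tx":0.0008,"ty":-0.007,"tz":0.0131,"ax":0,"ay":0,"az":0,"jaw":-1},{"tx":0.0007,"ty":-0.0072,"tz":0.0129,"ax":0,"ay":0,"az":0,"jaw":-1},{"tx":0.0007,"ty":-0.008,"tz":0.0125,"ax":0,"ay":0,"az":0,"jaw":-1},{"tx":0.0008,"ty":-0.0087,"tz":0.012,"ax":0,"ay":0,"az":0,"jaw":-1},{"tx":0.0009,"ty":-0.0094,"tz":0.0114,"ax":0,"ay":0,"az":0,"jaw":-1}]' 40; python3 tilt.py 0.06
```

```text
clock: 37.83
position: [576.5, -70.6, 246.2]
tool_rot: [-0.025, 0.999, 0.047, -0.003]
contact_force: [5.3, 8.8, -10.3]
grip_width: 10.8
t 37.83 bin [ -1.5  99.4 246.2] tilt 0.493 r-247.5= 1.3 gw 10.8 F [  5.3   8.8 -10.3] j [-0.3   0.21  1.49  0.05  1.47  1.17]
0.553 [ 0.001  -0.0102  0.0109]
0.613 [ 0.0009 -0.0098  0.0111]
0.673 [ 0.001  -0.0104  0.0105]
0.733 [ 0.001  -0.0111  0.0099]
0.793 [ 0.0011 -0.0116  0.0092]
0.853 [ 0.0011 -0.0122  0.0085]
0.913 [ 0.0012 -0.0126  0.0077]
0.973 [ 0.0012 -0.0131  0.0069]
```

```bash
python3 go.py b 0 145 134 95.2;python3 -m jog '[{"tx":0.001,"ty":-0.0102,"tz":0.0109,"ax":-0.7,"ay":0,"az":0,"jaw":-1},{"tx":0.0009,"ty":-0.0098,"tz":0.0111,"ax":-0.7,"ay":0,"az":0,"jaw":-1},{"tx":0.001,"ty":-0.0104,"tz":0.0105,"ax":-0.7,"ay":0,"az":0,"jaw":-1},{"tx":0.001,"ty":-0.0111,"tz":0.0099,"ax":-0.7,"ay":0,"az":0,"jaw":-1}]' 40; python3 tilt.py 0.06;python3 go.py b 0 145 134 95.2
```

```text
t 37.83 pos [576.5 -70.6 246.2] bin [ -1.5  99.4 246.2] yaw -84.6 d_m [-0.0027  0.0455 -0.1122] turn [-2.89 -0.5  -0.21] j [-0.3   0.21  1.49  0.05  1.47  1.17] gw 10.8 F [  5.3   8.8 -10.3]
clock: 38.17
position: [578.9, -95.3, 276.3]
tool_rot: [-0.021, 0.998, 0.05, -0.009]
contact_force: [2.9, 9.6, -7.0]
grip_width: 11.0
t 38.17 bin [ -1.4  74.6 276.3] tilt 0.649 r-247.5= 2.2 gw 11.0 F [ 2.9  9.6 -7. ] j [-0.33  0.21  1.42  0.03  1.54  1.14]
0.709 [ 0.0011 -0.0124  0.0085]
0.769 [ 0.001  -0.0114  0.0094]
0.829 [ 0.0011 -0.012   0.0087]
0.889 [ 0.0011 -0.0125  0.008 ]
0.949 [ 0.0012 -0.0129  0.0072]
1.009 [ 0.0012 -0.0133  0.0065]
1.069 [ 0.0012 -0.0137  0.0056]
1.129 [ 0.0013 -0.014   0.0048]
t 38.17 pos [578.9 -95.3 276.3] bin [ -1.4  74.6 276.3] yaw -84.3 d_m [-0.005   0.0702 -0.1423] turn [-2.34 -1.19 -0.54] j [-0.33  0.21  1.42  0.03  1.54  1.14] gw 11.0 F [ 2.9  9.6 -7. ]
```

```bash
python3 -m jog '[{"tx":0.001,"ty":-0.0115,"tz":0.0085,"ax":-0.7,"ay":0,"az":0,"jaw":-1},{"tx":0.001,"ty":-0.0114,"tz":0.009,"ax":-0.7,"ay":0,"az":0,"jaw":-1},{"tx":0.0011,"ty":-0.012,"tz":0.0085,"ax":-0.7,"ay":0,"az":0,"jaw":-1},{"tx":0.0011,"ty":-0.0125,"tz":0.0075,"ax":-0.7,"ay":0,"az":0,"jaw":-1},{"tx":0,"ty":-0.006,"tz":0.004,"ax":0,"ay":0,"az":0,"jaw":-1}]' 40; python3 tilt.py 0.06; python3 - <<'E'
from h import *
snap('scene','s17'); snap('top','top17'); crop('s17',140,120,310,250,4.4,'c17')
E
```

```text
clock: 38.58
position: [581.9, -126.5, 304.0]
tool_rot: [-0.021, 0.998, 0.056, -0.016]
contact_force: [4.0, 4.8, -10.1]
grip_width: 11.0
t 38.58 bin [ -1.2  43.3 304. ] tilt 0.817 r-247.5= 3.4 gw 11.0 F [  4.    4.8 -10.1] j [-0.37  0.23  1.35  0.03  1.61  1.09]
0.877 [ 0.0011 -0.0143  0.0054]
0.937 [ 0.0012 -0.0128  0.0074]
0.997 [ 0.0012 -0.0132  0.0066]
1.057 [ 0.0012 -0.0136  0.0058]
1.117 [ 0.0013 -0.0139  0.005 ]
1.177 [ 0.0013 -0.0142  0.0041]
1.237 [ 0.0013 -0.0144  0.0033]
1.297 [ 0.0013 -0.0146  0.0024]
```

View pics/c17.png

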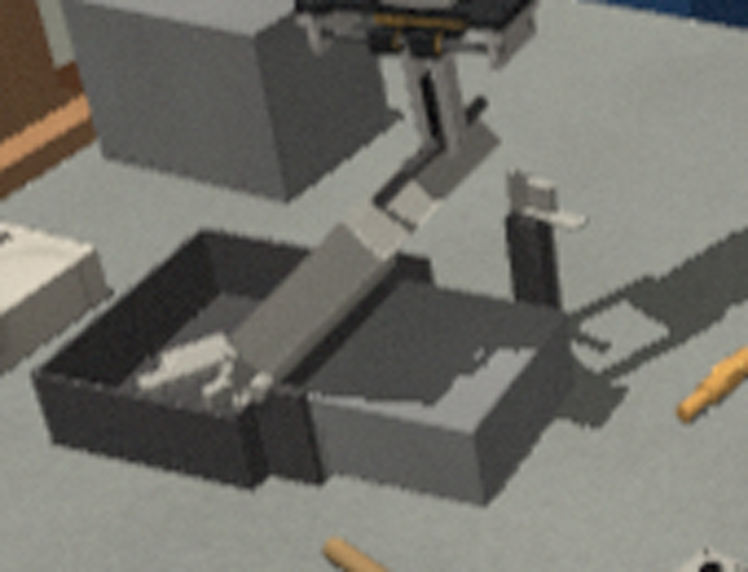

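```bash
python3 -m jog '[{"tx":0.001,"ty":-0.012,"tz":0.0065,"ax":-0.5,"ay":-0.3,"az":0,"jaw":-1},{"tx":0.001,"ty":-0.011,"tz":0.006,"ax":-0.5,"ay":-0.3,"az":0,"jaw":-1},{"tx":0,"ty":0,"tz":0,"ax":0,"ay":0,"az":0,"jaw":-1},{"tx":0,"ty":0,"tz":0,"ax":0,"ay":0,"az":0,"jaw":-1},{"tx":0,"ty":0,"tz":0,"ax":0,"ay":0,"az":0,"jaw":-1},{"tx":0,"ty":0,"tz":0,"ax":0,"ay":0,"az":0,"jaw":-1}]' 40; python3 tilt.py -0.06; python3 - <<'E'
from h import *
snap('scene','s18'); snap('top','top18'); crop('s18',140,150,250,230,7,'c18'); crop('top18',350,110,520,240,4.5,'c19'); snap('wrist','w18')
E
```

```text
clock: 39.18
position: [583.1, -139.2, 312.8]
tool_rot: [-0.023, 0.998, 0.059, -0.013]
contact_force: [0.3, 0.7, -0.2]
grip_width: 11.0
t 39.18 bin [ -1.1  30.5 312.8] tilt 0.878 r-247.5= 3.7 gw 11.0 F [ 0.3  0.7 -0.2] j [-0.4   0.23  1.32  0.03  1.63  1.06]
0.818 [-0.0013  0.0104 -0.0113]
0.758 [-0.0011  0.0119 -0.0089]
0.698 [-0.001   0.0113 -0.0096]
0.638 [-0.001   0.0107 -0.0102]
0.578 [-0.0009  0.0101 -0.0109]
0.518 [-0.0009  0.0094 -0.0114]
0.458 [-0.0008  0.0087 -0.012 ]
0.398 [-0.0007  0.008  -0.0125]
```

View pics/c18.png

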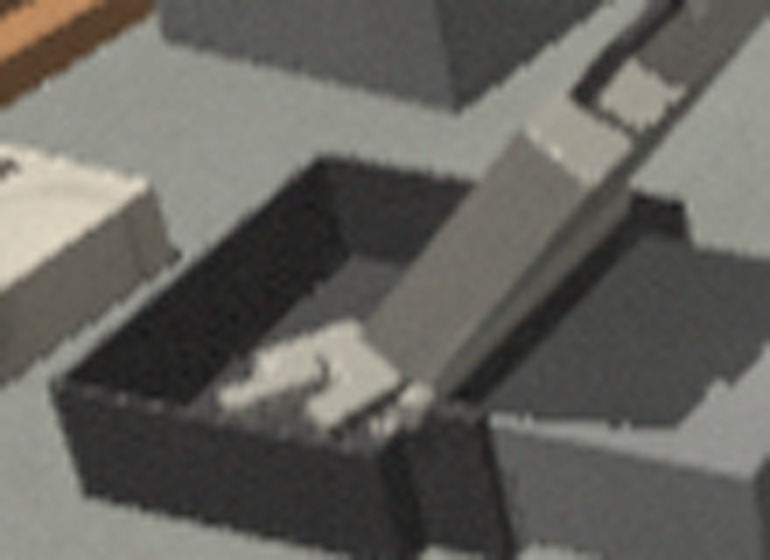

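View pics/c19.png

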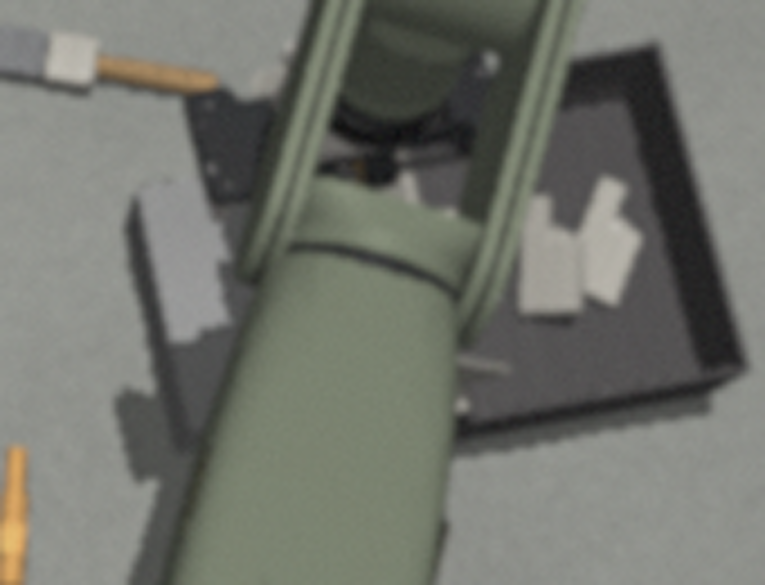

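View pics/w18.png

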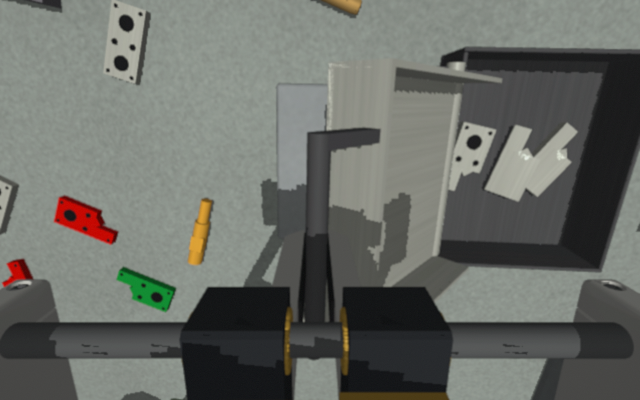

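```bash
python3 - <<'E'
from h import *
m,p,d=load('w18')
print(tob(ondepth(m,d,[(465,165),(474,142),(488,128),(458,182),(500,180),(522,135),(540,185),(570,130)])).round(0))
E
```

```text
[[  -4. -159.   17.]
 [  28. -166.   16.]
 [  46. -181.   16.]
 [ -31. -158.    5.]
 [ -22. -207.   21.]
 [  39. -223.   22.]
 [ -28. -263.   18.]
 [  47. -285.   16.]]
```

```bash
python3 -m jog '[{"tx":-0.0012,"ty":0.0118,"tz":-0.009,"ax":0,"ay":0,"az":0,"jaw":-1},{"tx":-0.0011,"ty":0.0116,"tz":-0.0095,"ax":0,"ay":0,"az":0,"jaw":-1},{"tx":-0.001,"ty":0.0111,"tz":-0.01,"ax":-0.4,"ay":0,"az":0,"jaw":-1},{"tx":-0.001,"ty":0.0105,"tz":-0.0105,"ax":-0.4,"ay":0,"az":0,"jaw":-1}]' 40; python3 tilt.py -0.06;python3 go.py b 0 145 134 95.2
```

```text
clock: 39.67
position: [579.5, -100.9, 282.4]
tool_rot: [-0.008, 0.998, 0.055, -0.01]
contact_force: [-1.2, -1.7, 5.1]
grip_width: 11.0
t 39.67 bin [ -1.2  69.  282.4] tilt 0.682 r-247.5= 2.8 gw 11.0 F [-1.2 -1.7  5.1] j [-0.32  0.21  1.41  0.01  1.54  1.14]
0.622 [-0.001   0.0087 -0.0124]
0.562 [-0.0009  0.0099 -0.011 ]
0.502 [-0.0008  0.0092 -0.0116]
0.442 [-0.0008  0.0085 -0.0121]
0.382 [-0.0007  0.0078 -0.0126]
0.322 [-0.0006  0.007  -0.0131]
0.262 [-0.0006  0.0062 -0.0135]
0.202 [-0.0005  0.0054 -0.0138]
t 39.67 pos [ 579.5 -100.9  282.4] bin [ -1.2  69.  282.4] yaw -83.7 d_m [-0.0057  0.0758 -0.1484] turn [-0.81 -1.16 -1.15] j [-0.32  0.21  1.41  0.01  1.54  1.14] gw 11.0 F [-1.2 -1.7  5.1]
```

```bash
python3 -m jog '[{"tx":-0.001,"ty":0.0095,"tz":-0.0118,"ax":0,"ay":0,"az":0,"jaw":-1},{"tx":-0.0009,"ty":0.0095,"tz":-0.0113,"ax":0,"ay":0,"az":0,"jaw":-1},{"tx":-0.0008,"ty":0.009,"tz":-0.0118,"ax":0,"ay":0,"az":0,"jaw":-1},{"tx":-0.0008,"ty":0.0083,"tz":-0.0122,"ax":0,"ay":0,"az":0,"jaw":-1},{"tx":-0.0007,"ty":0.0076,"tz":-0.0127,"ax":0,"ay":0,"az":0,"jaw":-1}]' 40; python3 tilt.py -0.05;python3 go.py b 0 145 134 95.2
```

```text
clock: 40.08
position: [575.5, -58.3, 227.6]
tool_rot: [-0.0, 0.998, 0.055, -0.006]
contact_force: [-1.9, -1.3, 4.1]
grip_width: 10.7
t 40.08 bin [ -1.3 111.8 227.6] tilt 0.403 r-247.5= 1.2 gw 10.7 F [-1.9 -1.3  4.1] j [-0.25  0.22  1.52 -0.    1.42  1.21]
0.353 [-0.0005  0.0051 -0.0114]
0.303 [-0.0005  0.0056 -0.011 ]
0.253 [-0.0005  0.005  -0.0113]
0.203 [-0.0004  0.0045 -0.0115]
0.153 [-0.0004  0.0039 -0.0117]
0.103 [-0.0003  0.0033 -0.0119]
0.053 [-0.0002  0.0027 -0.0121]
0.003 [-0.0002  0.0021 -0.0122]
t 40.08 pos [575.5 -58.3 227.6] bin [ -1.3 111.8 227.6] yaw -83.7 d_m [-0.0017  0.0332 -0.0936] turn [-0.01 -0.71 -1.13] j [-0.25  0.22  1.52 -0.    1.42  1.21] gw 10.7 F [-1.9 -1.3  4.1]
```

```bash
python3 -m jog '[{"tx":-0.0005,"ty":0.0055,"tz":-0.0112,"ax":0,"ay":0,"az":0,"jaw":-1},{"tx":-0.0005,"ty":0.0055,"tz":-0.011,"ax":0,"ay":0,"az":0,"jaw":-1},{"tx":-0.0005,"ty":0.005,"tz":-0.0113,"ax":0,"ay":0,"az":0,"jaw":-1},{"tx":-0.0004,"ty":0.0045,"tz":-0.0115,"ax":0,"ay":0,"az":0,"jaw":-1},{"tx":-0.0004,"ty":0.0038,"tz":-0.0115,"ax":0,"ay":0,"az":0,"jaw":-1}]' 40; python3 tilt.py -0.03
```

```text
clock: 40.5
position: [573.2, -33.0, 167.1]
tool_rot: [0.002, 0.998, 0.056, -0.005]
contact_force: [-0.8, -3.5, 3.2]
grip_width: 10.7
t 40.5 bin [ -1.4 137.2 167.1] tilt 0.138 r-247.5= 0.3 gw 10.7 F [-0.8 -3.5  3.2] j [-0.2   0.26  1.59 -0.01  1.3   1.26]
0.108 [-0.0002  0.0017 -0.0072]
0.078 [-0.0002  0.0017 -0.0072]
0.048 [-0.0001  0.0015 -0.0073]
0.018 [-0.0001  0.0013 -0.0073]
-0.012 [-0.0001  0.0011 -0.0073]
-0.042 [-0.0001  0.0008 -0.0074]
-0.072 [-0.0001  0.0006 -0.0074]
-0.102 [-0.      0.0004 -0.0074]
```

```bash
python3 -m jog '[{"tx":-0.0002,"ty":0.0018,"tz":-0.0072,"ax":0,"ay":0,"az":0,"jaw":-1},{"tx":-0.0002,"ty":0.0017,"tz":-0.0072,"ax":0,"ay":0,"az":0,"jaw":-1},{"tx":-0.0001,"ty":0.0015,"tz":-0.0073,"ax":0,"ay":0,"az":0,"jaw":-1}]' 40; python3 tilt.py -0.02; python3 -m jog '[{"tx":0,"ty":0.001,"tz":-0.005,"ax":0,"ay":0,"az":0,"jaw":-1},{"tx":0,"ty":0.0005,"tz":-0.004,"ax":0,"ay":0,"az":0,"jaw":-1}]' 40; python3 tilt.py -0.01
```

```text
clock: 40.75
position: [572.7, -27.2, 141.5]
tool_rot: [0.002, 0.998, 0.056, -0.005]
contact_force: [-1.3, -1.9, 2.6]
grip_width: 11.1
t 40.75 bin [ -1.4 143.  141.5] tilt 0.032 r-247.5= 0.1 gw 11.1 F [-1.3 -1.9  2.6] j [-0.19  0.29  1.62 -0.01  1.25  1.27]
0.012 [-0.0001  0.0007 -0.0049]
-0.008 [-0.0001  0.0007 -0.0049]
-0.028 [-0.0001  0.0006 -0.0049]
-0.048 [-0.      0.0005 -0.0049]
-0.068 [-0.      0.0004 -0.0049]
-0.088 [-0.      0.0003 -0.0049]
-0.108 [-0.      0.0002 -0.0049]
-0.128 [-0.      0.0001 -0.0049]
clock: 40.92
position: [572.7, -26.1, 133.2]
tool_rot: [0.002, 0.998, 0.055, -0.006]
contact_force: [-12.6, -1.8, 36.6]
grip_width: 10.6
t 40.92 bin [ -1.3 144.1 133.2] tilt -0.002 r-247.5= -0.0 gw 10.6 F [-12.6  -1.8  36.6] j [-0.19  0.3   1.62 -0.01  1.23  1.27]
-0.012 [-0.0002  0.0003 -0.0024]
-0.022 [-0.      0.0003 -0.0025]
-0.032 [-0.      0.0003 -0.0025]
-0.042 [-0.      0.0003 -0.0025]
-0.052 [-0.      0.0002 -0.0025]
-0.062 [-0.      0.0002 -0.0025]
-0.072 [-0.      0.0002 -0.0025]
-0.082 [-0.      0.0002 -0.0025]
```

```bash
python3 -m jog '[{"tx":0,"ty":0,"tz":0.0005,"ax":0,"ay":0,"az":0,"jaw":-0.6},{"tx":0,"ty":0,"tz":0,"ax":0,"ay":0,"az":0,"jaw":-0.4},{"tx":0,"ty":0,"tz":0,"ax":0,"ay":0,"az":0,"jaw":-0.3},{"tx":0,"ty":0,"tz":0,"ax":0,"ay":0,"az":0,"jaw":-0.3}]' 40; python3 go.py b 0 145 134 95.2
```

```text
clock: 41.25
position: [572.9, -23.7, 132.9]
tool_rot: [-0.001, 0.998, 0.055, -0.006]
contact_force: [-0.1, 0.3, 0.0]
grip_width: 31.7
t 41.25 pos [572.9 -23.7 132.9] bin [ -0.8 146.5 132.9] yaw -83.7 d_m [ 0.001  -0.0014  0.0011] turn [-0.04 -0.67 -1.11] j [-0.19  0.3   1.62 -0.    1.23  1.27] gw 31.7 F [-0.1  0.3  0. ]
```

```bash
python3 -m jog '[{"tx":0,"ty":-0.001,"tz":0.015,"ax":0,"ay":0,"az":0,"jaw":-0.2},{"tx":0,"ty":0,"tz":0.03,"ax":0,"ay":0,"az":0,"jaw":-0.2},{"tx":0,"ty":0,"tz":0.04,"ax":0,"ay":0,"az":0,"jaw":-0.2},{"tx":-0.005,"ty":0,"tz":0.04,"ax":0,"ay":0,"az":6,"jaw":-0.2},{"tx":-0.012,"ty":-0.012,"tz":0.015,"ax":0,"ay":0,"az":7,"jaw":-0.2},{"tx":-0.012,"ty":-0.012,"tz":0,"ax":0,"ay":0,"az":7,"jaw":-0.2},{"tx":-0.012,"ty":-0.012,"tz":0,"ax":0,"ay":0,"az":7,"jaw":-0.2},{"tx":-0.012,"ty":-0.012,"tz":0,"ax":0,"ay":0,"az":7,"jaw":-0.2}]' 40;python3 -m jog '[{"tx":-0.012,"ty":-0.012,"tz":0,"ax":0,"ay":0,"az":7,"jaw":-0.2},{"tx":-0.012,"ty":-0.012,"tz":0,"ax":0,"ay":0,"az":7,"jaw":-0.2},{"tx":-0.012,"ty":-0.012,"tz":0,"ax":0,"ay":0,"az":7,"jaw":-0.2},{"tx":-0.012,"ty":-0.012,"tz":0,"ax":0,"ay":0,"az":7,"jaw":-0.2},{"tx":-0.012,"ty":-0.012,"tz":0,"ax":0,"ay":0,"az":7,"jaw":-0.2},{"tx":0,"ty":0,"tz":0,"ax":0,"ay":0,"az":4,"jaw":-0.2}]'; python3 go.py b -145 29 230 -8.4
```

```text
clock: 41.92
position: [514.8, -68.0, 272.0]
tool_rot: [0.001, 0.936, 0.352, -0.012]
contact_force: [1.0, -0.6, -0.2]
grip_width: 37.4
clock: 42.42
position: [449.9, -129.1, 269.4]
tool_rot: [0.002, 0.759, 0.651, -0.01]
contact_force: [-0.1, 1.4, 0.5]
grip_width: 37.3
t 42.42 pos [ 449.9 -129.1  269.4] bin [-132.9   52.7  269.4] yaw -8.8 d_m [-0.0099 -0.0247 -0.0394] turn [ 0.97 -0.75  0.37] j [-0.45 -0.06  1.72 -0.02  1.48 -0.29] gw 37.3 F [-0.1  1.4  0.5]
```

```bash
python3 -m jog '[{"tx":-0.005,"ty":-0.013,"tz":-0.01,"ax":0.9,"ay":-0.7,"az":0.4,"jaw":-0.2},{"tx":-0.005,"ty":-0.011,"tz":-0.015,"ax":0,"ay":0,"az":0,"jaw":-0.2},{"tx":0,"ty":0,"tz":0,"ax":0,"ay":0,"az":0,"jaw":-0.2}]';python3 go.py b -145.5 29 179 -8.4; python3 - <<'E'
from h import *
m,p,d=snap('wrist','w20'); snap('top','top20'); crop('top20',350,110,520,240,4.5,'c20')
a=np.array([439.6,-154.2,np.radians(81.6)])
print(proj(m,tf(a,[[0,0,186],[-17,0,186],[33,0,186],[63,0,156]])).round(1))
E
```

```text
clock: 42.67
position: [439.1, -152.9, 243.1]
tool_rot: [-0.0, 0.756, 0.655, 0.001]
contact_force: [-0.2, -0.7, -0.4]
grip_width: 37.7
t 42.67 pos [ 439.1 -152.9  243.1] bin [-145.8   29.9  243.1] yaw -8.2 d_m [ 0.0004 -0.0009 -0.0641] turn [-0.1   0.08 -0.23] j [-0.52 -0.05  1.77  0.    1.42 -0.38] gw 37.7 F [-0.2 -0.7 -0.4]
[[317.6 224. ]
 [317.4 246.4]
 [317.8 178. ]
 [317.8 129.5]]
```

View pics/w20.png

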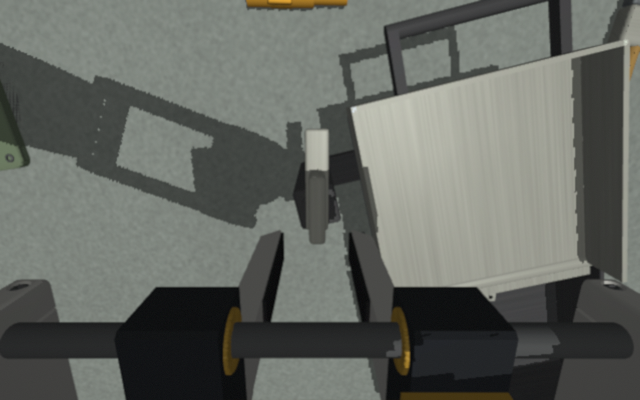

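View pics/c20.png

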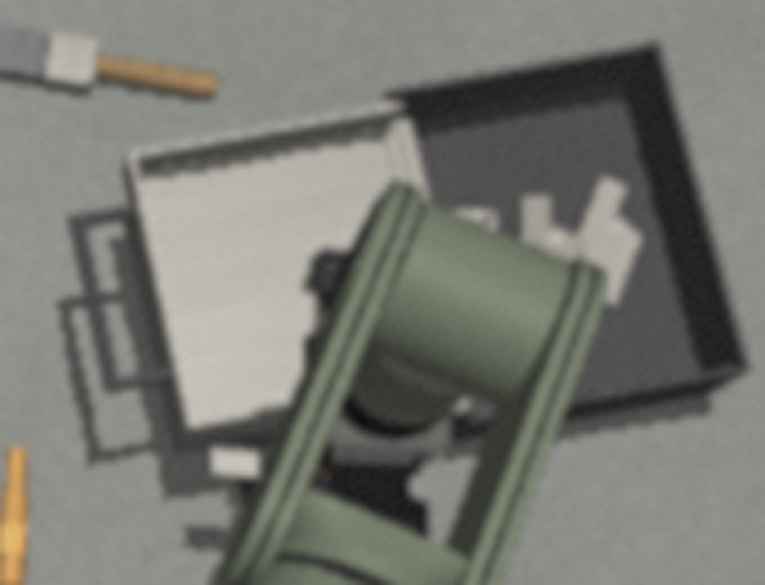

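```bash
python3 -m jog '[{"tx":0,"ty":-0.001,"tz":-0.025,"ax":0,"ay":0,"az":-0.2,"jaw":-0.2},{"tx":0,"ty":0,"tz":-0.02,"ax":0,"ay":0,"az":0,"jaw":-0.2},{"tx":0,"ty":0,"tz":0,"ax":0,"ay":0,"az":0,"jaw":-0.2}]' 20;python3 go.py b -145.5 29 179 -8.4
```

```text
clock: 43.02
position: [444.6, -152.8, 203.4]
tool_rot: [0.005, 0.756, 0.654, 0.004]
contact_force: [-0.8, 1.0, 0.4]
grip_width: 37.5
t 43.02 pos [ 444.6 -152.8  203.4] bin [-140.3   29.5  203.4] yaw -8.3 d_m [-0.0051 -0.001  -0.0244] turn [ 0.09  0.75 -0.12] j [-0.52 -0.01  1.82  0.01  1.32 -0.38] gw 37.5 F [-0.8  1.   0.4]
```

```bash
python3 -m jog '[{"tx":-0.006,"ty":-0.001,"tz":-0.012,"ax":0,"ay":0.7,"az":0,"jaw":-0.2},{"tx":-0.001,"ty":0,"tz":-0.01,"ax":0,"ay":0,"az":0,"jaw":-0.2},{"tx":0,"ty":0,"tz":0,"ax":0,"ay":0,"az":0,"jaw":-0.2}]' 20;python3 go.py b -145.5 29 179 -8.4
```

```text
clock: 43.27
position: [439.2, -153.0, 182.4]
tool_rot: [0.002, 0.755, 0.655, 0.0]
contact_force: [-0.1, 0.1, -0.0]
grip_width: 37.7
t 43.27 pos [ 439.2 -153.   182.4] bin [-145.7   29.9  182.4] yaw -8.1 d_m [ 0.0003 -0.0008 -0.0034] turn [ 0.15  0.17 -0.27] j [-0.52  0.01  1.85 -0.    1.28 -0.38] gw 37.7 F [-0.1  0.1 -0. ]
```

```bash
python3 -m jog '[{"tx":0,"ty":-0.001,"tz":-0.003,"ax":0,"ay":0,"az":-0.3,"jaw":-0.35},{"tx":0,"ty":0,"tz":-0.001,"ax":0,"ay":0,"az":0,"jaw":-0.5},{"tx":-0.001,"ty":0,"tz":-0.001,"ax":0,"ay":0,"az":0,"jaw":-0.65},{"tx":0,"ty":0,"tz":0,"ax":0,"ay":0,"az":0,"jaw":-0.75},{"tx":0,"ty":0,"tz":0,"ax":0,"ay":0,"az":0,"jaw":-1},{"tx":0,"ty":0,"tz":0,"ax":0,"ay":0,"az":0,"jaw":-1}]' 20;python3 go.py b -145.5 29 179 -8.4
```

```text
clock: 43.77
position: [439.6, -154.3, 178.9]
tool_rot: [0.004, 0.757, 0.653, 0.001]
contact_force: [0.8, 0.7, -2.7]
grip_width: 11.9
t 43.77 pos [ 439.6 -154.3  178.9] bin [-145.4   28.5  178.9] yaw -8.4 d_m [-0.0001  0.0005  0.0001] turn [0.23 0.36 0.02] j [-0.52  0.01  1.85 -0.    1.27 -0.38] gw 11.9 F [ 0.8  0.7 -2.7]
```

```bash
python3 -m jog '[{"tx":0,"ty":0,"tz":0,"ax":0,"ay":0,"az":-5,"jaw":-1},{"tx":0,"ty":0,"tz":0,"ax":0,"ay":0,"az":-6,"jaw":-1},{"tx":0,"ty":0,"tz":0,"ax":0,"ay":0,"az":-6,"jaw":-1},{"tx":0,"ty":0,"tz":0,"ax":0,"ay":0,"az":-6,"jaw":-1},{"tx":0,"ty":0,"tz":0,"ax":0,"ay":0,"az":-6,"jaw":-1},{"tx":0,"ty":0,"tz":0,"ax":0,"ay":0,"az":-6,"jaw":-1},{"tx":0,"ty":0,"tz":0,"ax":0,"ay":0,"az":-6,"jaw":-1},{"tx":0,"ty":0,"tz":0,"ax":0,"ay":0,"az":-6,"jaw":-1}]' 20;python3 go.py b -145.5 29 179 95.2
```

```text
clock: 44.43
position: [439.4, -154.1, 178.9]
tool_rot: [0.003, 0.96, 0.279, -0.0]
contact_force: [0.7, -1.0, -0.6]
grip_width: 12.3
t 44.43 pos [ 439.4 -154.1  178.9] bin [-145.6   28.7  178.9] yaw -57.6 d_m [0.0001 0.0003 0.0001] turn [  0.39  -0.03 -27.25] j [-0.52  0.01  1.85 -0.01  1.27  0.49] gw 12.3 F [ 0.7 -1.  -0.6]
```

```bash
python3 -m jog '[{"tx":0,"ty":0,"tz":0,"ax":0,"ay":0,"az":-6,"jaw":-1},{"tx":0,"ty":0,"tz":0,"ax":0,"ay":0,"az":-6,"jaw":-1},{"tx":0,"ty":0,"tz":0,"ax":0,"ay":0,"az":-6,"jaw":-1},{"tx":0,"ty":0,"tz":0,"ax":0,"ay":0,"az":-5,"jaw":-1},{"tx":0,"ty":0,"tz":0,"ax":0,"ay":0,"az":-3,"jaw":-1},{"tx":0,"ty":0,"tz":0,"ax":0,"ay":0,"az":-1,"jaw":-1},{"tx":0,"ty":0,"tz":0,"ax":0,"ay":0,"az":0,"jaw":-1}]' 20;python3 go.py b -145.5 29 179 95.2; python3 -c "
from h import *
print(observe()['moment'])"; python3 -m jog '[{"tx":0,"ty":0,"tz":0,"ax":0,"ay":0,"az":-1.5,"jaw":-1},{"tx":0,"ty":0,"tz":0,"ax":0,"ay":0,"az":-1.5,"jaw":-1}]' 20;python3 go.py b -145.5 29 179 95.2;python3 -c "
from h import *
print(observe()['moment'])"
```

```text
clock: 45.02
position: [439.3, -154.0, 178.9]
tool_rot: [0.003, 0.999, 0.035, -0.001]
contact_force: [0.1, 0.9, -2.4]
grip_width: 12.1
t 45.02 pos [ 439.3 -154.   178.9] bin [-145.6   28.9  178.9] yaw -86.0 d_m [0.0001 0.0002 0.0001] turn [ 0.34 -0.11  1.21] j [-0.52  0.01  1.85 -0.01  1.28  0.98] gw 12.1 F [ 0.1  0.9 -2.4]
[0.09212088 0.16101168 0.29549245]
clock: 45.18
position: [439.5, -154.0, 178.9]
tool_rot: [0.003, 1.0, 0.01, -0.001]
contact_force: [0.4, 0.1, -2.1]
grip_width: 12.4
t 45.18 pos [ 439.5 -154.   178.9] bin [-145.5   28.9  178.9] yaw -88.9 d_m [0.     0.0002 0.0001] turn [ 0.35 -0.1   4.1 ] j [-0.52  0.01  1.85 -0.01  1.28  1.03] gw 12.4 F [ 0.4  0.1 -2.1]
[0.09800337 0.14741553 0.4434897 ]
```

```bash
python3 -m jog '[{"tx":0,"ty":0,"tz":0,"ax":0,"ay":0,"az":0,"jaw":-0.5},{"tx":0,"ty":0,"tz":0,"ax":0,"ay":0,"az":0,"jaw":-0.3},{"tx":0,"ty":0,"tz":0.01,"ax":0,"ay":0,"az":0,"jaw":-0.2},{"tx":0,"ty":0,"tz":0.025,"ax":0,"ay":0,"az":0,"jaw":-0.2},{"tx":0,"ty":0,"tz":0.035,"ax":0,"ay":0,"az":0,"jaw":-0.2},{"tx":-0.01,"ty":0.0,"tz":0.035,"ax":0,"ay":0,"az":0,"jaw":-0.2},{"tx":-0.015,"ty":0,"tz":0.02,"ax":0,"ay":0,"az":0,"jaw":-0.2},{"tx":0,"ty":0,"tz":0,"ax":0,"ay":0,"az":0,"jaw":-0.2}]' 20; python3 go.py b -145.5 29 179 95.2;  python3 - <<'E'
from h import *
m,p,d=snap('wrist','w21'); print(proj(m,tf(STAND,[[-82,24,156],[-82,36,156],[-102,100,145],[-102,-99.5,145]])).round(1))
E
```

```text
clock: 45.85
position: [411.7, -152.9, 311.5]
tool_rot: [0.002, 1.0, 0.01, -0.002]
contact_force: [0.5, 0.1, 0.5]
grip_width: 37.6
t 45.85 pos [ 411.7 -152.9  311.5] bin [-173.    32.4  311.5] yaw -88.8 d_m [ 0.0277 -0.0009 -0.1325] turn [ 0.29 -0.24  4.01] j [-0.55 -0.15  1.72 -0.01  1.57  1.  ] gw 37.6 F [0.5 0.1 0.5]
[[317.8  88.9]
 [304.6  89.9]
 [240.1 117.1]
 [448.7 102. ]]
```

View pics/w21.png

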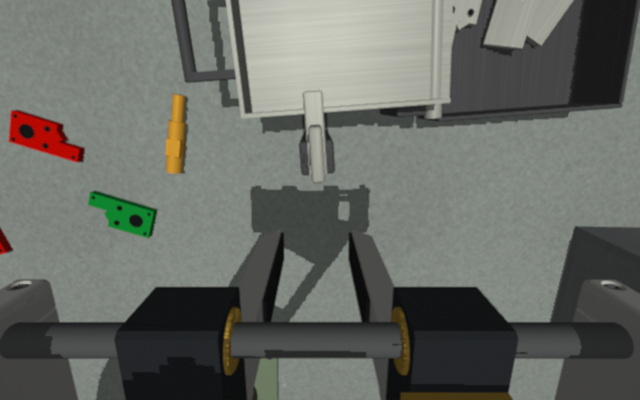

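```bash
python3 -m jog '[{"tx":0,"ty":0.03,"tz":0.01,"ax":0,"ay":0,"az":0,"jaw":0},{"tx":0,"ty":0.04,"tz":0.01,"ax":0,"ay":0,"az":0,"jaw":0},{"tx":0,"ty":0.04,"tz":0,"ax":0,"ay":0,"az":0,"jaw":0},{"tx":0,"ty":0.04,"tz":0,"ax":0,"ay":0,"az":0,"jaw":0},{"tx":0,"ty":0.04,"tz":0,"ax":0,"ay":0,"az":0,"jaw":0},{"tx":0,"ty":0.02,"tz":0,"ax":0,"ay":0,"az":0,"jaw":0},{"tx":0,"ty":0,"tz":0,"ax":0,"ay":0,"az":0,"jaw":0},{"tx":0,"ty":0,"tz":0,"ax":0,"ay":0,"az":0,"jaw":0}]' 20;  python3 - <<'E'
from h import *
m,p,d=snap('top','top22'); snap('scene','s22'); crop('top22',350,110,520,240,4.5,'c22'); crop('s22',140,120,310,250,4.4,'c23')
E
```

```text
clock: 46.57
position: [410.1, 65.5, 321.8]
tool_rot: [0.0, 1.0, 0.007, -0.007]
contact_force: [-0.5, 0.0, -0.3]
grip_width: 46.9
```

View pics/c22.png

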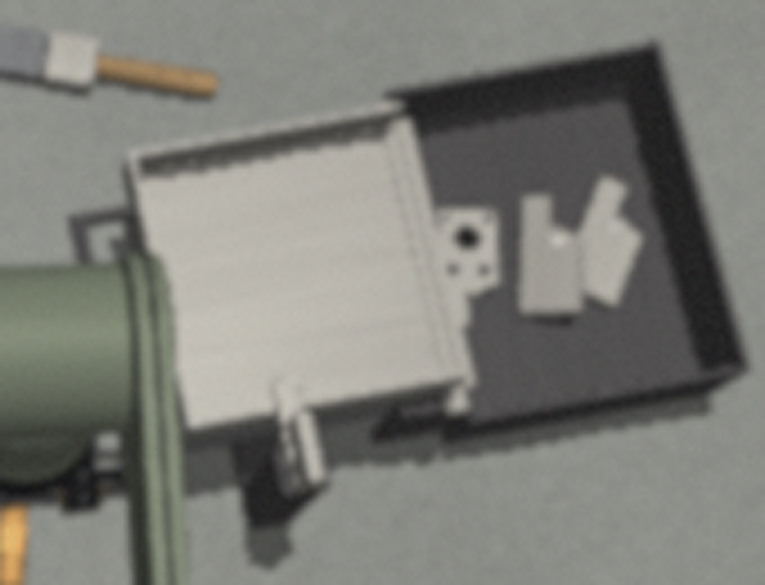

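View pics/c23.png

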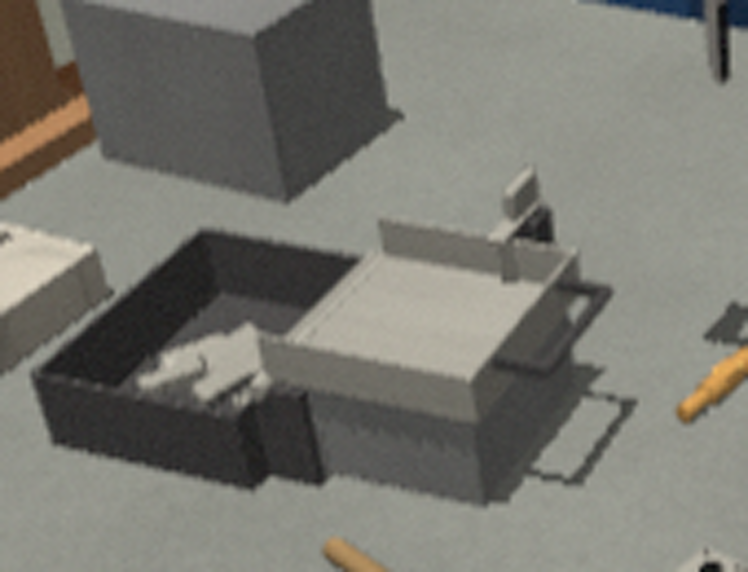

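View pics/top22.png

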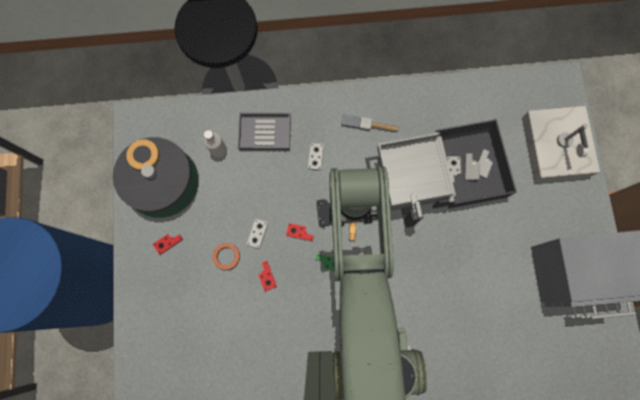

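Three plates are in the crate. The bin is level and empty, the turnbutton is across the rim, and the sound plates and plug gauge haven't moved. I'm handing the job in.

```bash
python3 -c "
from h import *
print(observe()['clock']); print(close_job())"
```

```text
46.6667
the job is handed in; nothing more can be done
None
```

The job is finished and handed in at 46.7 s. All three broken plates present are in the scrap crate, the bin is back level on its stop, and the turnbutton is fully across the rim.

**One thing went wrong:** after I placed the third plate near the bin's lip, I found it lying upside down in the crate while the bin was still level. The turnbutton was still across. I pushed the plate clear of the lip, picked it up and laid it in the bin on top of the other two. Only then did I turn the turnbutton clear and tip the bin to about 0.88 rad, and all three plates slid into the crate. The judge may still count that early fall.

**Last checks:**
- **Crate and bin:** the pictures show three plates in the crate and an empty bin. I set the bin down against its stop with about 37 N at the wrist; the tilt worked out from the arm position was 0.
- **Turnbutton:** it was pressed against its stop, where the turning moment rose to 0.44 N m, and the picture shows it across the rim.
- **Left alone:** the last pictures show both sound plates, the plug gauge and the red and green look-alikes where they were. The arm partly hid the gauge and the green one in the top view. The gripper was clear of everything at hand-in.

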